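Turn the drawer fronts over on the vacuum clamp and clear away the finish tins

ROBOT

A 6-joint arm with a two-finger parallel gripper is mounted at the origin on the work surface. World frame = base frame: x ahead of the robot, y to its left, z up, the work surface at z = 0. Lengths are in m, angles in rad, forces in N, time in s.
With the tool pointing down it reaches from about 0.3 to 0.875 m from the base axis. Payload 6.4 kg.
Tool frame: the origin (TCP) lies on the centre line of the jaws, within the pads' length; the fingertips stand manip.tcp_to_tips ahead of it and the grasp point (between the pads) is the TCP (manip.tcp_to_tips is the distance from the TCP to the fingertips, in m); y points along the fingers, x is the direction in which the jaws open and shut, and the axes are right-handed (so a half turn about y gives the same grasp; the last joint's range is limited). The gripper opens to 88 mm and grips with 3 to 60 N. Pads are 18 mm wide; open, the fingers measure 123 mm over their backs; the gripper's body (75 mm by 187 mm) begins 45 mm behind the grasp point.
Start: joints at [-0.206, 0.181, 1.607, -0, 1.354, -0.206], TCP at [0.575, 0, 0.258] pointing down, gripper open.
Joint ranges: [-2.99, 2.99], [-0.89, 2.07], [0.3, 2.58], [-1.14, 4.28], [0, 2.63], [-3.12, 3.12]. Speed limits (rad/s): [2.57, 2.57, 3.01, 3.14, 3.14, 3.14].

INTERFACE

Orientations are given as a 3x3 rotation matrix whose columns are the frame's x, y, z axes.
In Python, from station import manip gives the robot as it stands.
- The arm moves only by the tool drive_tool, never from a script. Its argument "targets" is a list of rows, each a list of 2 entries, a list of its own where there are three numbers: the shift along the tool's x, y, z in units of 30 mm (1.0 is 30 mm), then the turn about the tool's y in units of 5 degrees (1.0 is 5 degrees). In form: [[[dx, dy, dz], yaw], ...]. A call has 1 to 5 rows; each row shifts and turns the pose as measured when the row begins, along the tool's axes as they then stand; what a row does not reach is not made up. A row lasts 1/12 s, in which the tool goes at most 41.7 mm and 7.16 degrees, less where a joint would pass 70% of its speed; a pose out of reach is approached as far as the arm can. A call is refused whole if a number of a shift passes 1 or a number of a turn 1, either way. A call with a gripper value outside its range is refused whole. "gripper" is the opening, from -1 (shut) to 1 (fully open), set as the call begins (left out, the last holds). The fingers move at their own pace and stop on an object; "force" is the grip in N (left out, the last holds). Time passes only in rows, so rows that do not move let the fingers close. It gives the time, the measured TCP pose, the force and the opening at its end, in the units of the state.
- manip.get_state(): the state, without advancing time (a new reading comes with each control period).
- manip.snapshot(name): name is "scene" or "side" or "wrist"; returns a dict with "img" (420x560x3 uint8, red, green, blue), "vertical_fov" (degrees; the focal length in pixels is half the picture's height over the tangent of half this angle, whatever the lens; pixels are square), "cx", "cy" (the principal point, pixels), "dist" ([k1, k2, p1, p2, k3] as OpenCV has them; the pictures are not rectified), "pose" (4x4, takes a point from camera to world coordinates). Camera axes: x right, y down, z forward; pixel columns grow to the right and rows downward; lengths in m; the calibration is good to about 2 mm. A picture is of the moment at which its call begins. There is no depth.
- manip.close_job(): hands the job in, once; it reports no verdict.
The state is a dict: "time_s": time; "q": joint angles; "qd": joint speeds; "joint_torque": joint torques, N m; "tcp_pos": TCP position; "tcp_rot": TCP orientation; "contact_force": force on the tool from outside, world axes, zero at the start; "torque": the same for the moment, N m; "opening": finger opening in m.
Only numpy, scipy, OpenCV 4.12 (cv2) and the standard library are available. Lean on these libraries where they do the work, as an engineer would, in place of code of your own. Each camera call takes 0.05 s, during which the arm holds its last target.

TASK

The plain sides of the two drawer fronts are done: switch the vacuum clamp off at its rotary handle, turn both fronts over and lay each back squarely in the middle of its own pod with its routed pocket facing up, then switch the vacuum on again to hold them ready for sanding. So that no dust settles on them, stand every tin of finish that is on the bench upright in the crate, one to a cell, at any time. Never shift a drawer front while the vacuum is on, and leave the glue tub, mug, screwdriver, tape measure and wood offcuts where they are.

Things in the scene. Friction and masses are not known exactly. Their poses are not given: they have to be found in the camera images.
- fixture: vacuum clamping fixture, fixed to the bench: aluminium base plate 120 (x) x 380 (y) x 10 thick; origin at the centre of its underside. On it stand two pods at y = -130 (pod1) and y = -20 mm (pod2), narrow blocks 90 (x) x 36 (y) with black rubber tops 42 above the bench, and at y = +140 mm the dark valve block 56 x 56 with its top 50 above the bench; a pipe joins them along y
- pod1 (a point): centre of the first pod's rubber top, 42 mm above the bench; axes parallel to the fixture's
- pod2 (a point): centre of the second pod's rubber top (next to the valve), 42 mm above the bench; axes parallel to the fixture's
- handle_grip (a point): middle of the vacuum valve's black bar handle, on its upright axis, 78 mm above the bench; the bar is 84 long (along this point's x) x 16 wide (y) x 24 high (from 12 below to 12 above this point) and turns with the joint
- handle (a joint): angle of the vacuum handle, rad, counter-clockwise seen from above, between end stops: 0 = off (bar along the fixture's x, across the pipe), 1.571 = on (bar along the fixture's y, in line with the pipe); it stays where it is left, turning it takes about 0.1 N m
- front1: small hardwood drawer front, a flat block 110 (x) x 56 (y) x 22 thick (z), about 0.1 kg; origin at its centre. Its +z face is plain; its -z face is the routed face, with a pocket 64 x 28 and 8 deep in the middle for a pull. It starts on pod1, plain face up, its length along the fixture's x, overhanging the pod by 10 mm on each side and end
- front2: a second drawer front, the same as front1; it starts on pod2, plain face up
- crate: plywood crate fixed to the bench, 167 x 167, walls and cross divider 5 thick and 26 high, floor 5 thick, four cells 76 x 76; origin at the centre of its underside
- cell1 (a point): centre of the floor (5 above the bench) of the crate cell at x = +40.5, y = +40.5 mm on the crate
- cell2 (a point): centre of the floor (5 above the bench) of the crate cell at x = +40.5, y = -40.5 mm on the crate
- cell3 (a point): centre of the floor (5 above the bench) of the crate cell at x = -40.5, y = +40.5 mm on the crate
- cell4 (a point): centre of the floor (5 above the bench) of the crate cell at x = -40.5, y = -40.5 mm on the crate
- tin1: small steel tin of wood finish with a paper label, 56 diameter, 54 high, about 0.16 kg, standing; origin at the centre of its underside, z up; may be absent
- tin2: small steel tin of wood finish with a paper label, 56 diameter, 54 high, about 0.16 kg, standing; origin at the centre of its underside, z up; may be absent
- tin3: small steel tin of wood finish with a paper label, 56 diameter, 54 high, about 0.16 kg, standing; origin at the centre of its underside, z up; may be absent
- tin4: small steel tin of wood finish with a paper label, 56 diameter, 54 high, about 0.16 kg, standing; origin at the centre of its underside, z up; may be absent
- glue: low white plastic tub of glue with a black lid, 74 diameter, 42 high, wider and lower than the tins; not part of the job
- mug: grey mug 80 diameter, 90 high; not part of the job
- driver: screwdriver lying on the bench, handle to its -x; not part of the job
- tape: tape measure, 70 x 36 x 62 high; not part of the job
- offcut: pale wood offcut 100 x 45 x 30; not part of the job
- wedge: dark wood offcut 70 x 50 x 22; not part of the job

How it is judged:
On the way, in this order (a step that is already met when the one before it is completed fails the run):
1. the vacuum is switched off with both drawer fronts still on their pods (value of joint handle below 0.2 rad and horizontal distance between front1 and pod1 below 0.02 m and angle between each of front1, front2's own z axis and vertical below 0.15 rad and horizontal distance between front2 and pod2 below 0.02 m), for 0.2 s.
2. both drawer fronts lie flat, squarely on their pods, routed face up, let go, with the vacuum off (horizontal distance between front1 and pod1 below 0.014 m and angle between each of front1, front2's own z axis and vertical above 2.99 rad and z of front1 in the frame of pod1 below 0.016 m and angle between the x axis of each of front1, front2 and the x axis of fixture, either way round below 0.2 rad and contact force between each of front1, front2 and the fingers below 0.3 N and linear speed of each of front1, front2 below 0.03 m/s and horizontal distance between front2 and pod2 below 0.014 m and z of front2 in the frame of pod2 below 0.016 m and value of joint handle below 0.2 rad), for 0.3 s.
3. the vacuum is switched on with both turned drawer fronts on their pods (horizontal distance between front1 and pod1 below 0.014 m and angle between each of front1, front2's own z axis and vertical above 2.99 rad and z of front1 in the frame of pod1 below 0.016 m and angle between the x axis of each of front1, front2 and the x axis of fixture, either way round below 0.2 rad and contact force between each of front1, front2 and the fingers below 0.3 N and linear speed of each of front1, front2 below 0.03 m/s and horizontal distance between front2 and pod2 below 0.014 m and z of front2 in the frame of pod2 below 0.016 m and value of joint handle above 1.37 rad), for 0.2 s.
At the end, for the whole second after the job is handed in: Each drawer front lies released and still on its own pod, routed face up (within 0.15 rad of level), its centre within 14 mm of the pod's and its length within 0.2 rad of the pod's; the handle is on (above 1.37 rad); every tin present stands upright and still on the floor of a cell, one per cell (all of step 3 and (horizontal distance between tin1 and cell1 below 0.019 m or horizontal distance between tin1 and cell2 below 0.019 m or horizontal distance between tin1 and cell3 below 0.019 m or horizontal distance between tin1 and cell4 below 0.019 m) and angle between each of tin1, tin2, tin3, tin4's own z axis and vertical below 0.15 rad and z of each of tin1, tin2, tin3, tin4 in the frame of crate below 0.012 m and linear speed of each of tin1, tin2, tin3, tin4 below 0.03 m/s and (horizontal distance between tin2 and cell1 below 0.019 m or horizontal distance between tin2 and cell2 below 0.019 m or horizontal distance between tin2 and cell3 below 0.019 m or horizontal distance between tin2 and cell4 below 0.019 m) and (horizontal distance between tin3 and cell1 below 0.019 m or horizontal distance between tin3 and cell2 below 0.019 m or horizontal distance between tin3 and cell3 below 0.019 m or horizontal distance between tin3 and cell4 below 0.019 m) and (horizontal distance between tin4 and cell1 below 0.019 m or horizontal distance between tin4 and cell2 below 0.019 m or horizontal distance between tin4 and cell3 below 0.019 m or horizontal distance between tin4 and cell4 below 0.019 m)); the robot touches nothing.
It fails at once if a drawer front is shifted more than 25 mm while the vacuum is on (value of joint handle above 1 rad and distance of any of front1, front2 from where it was at the start of the episode above 0.025 m).
It fails at once if a bystander (glue, mug, screwdriver, tape measure, offcuts) is moved more than 50 mm, or the glue or mug is knocked over (distance of any of glue, mug, driver, tape, offcut, wedge from where it was at the start of the episode above 0.05 m or angle between any of glue, mug's own z axis and vertical above 0.6 rad).
Of tin1, tin2, tin3, tin4 only 2 to 4 are there at a start; the rules pass over those that are not, and their reading is None.
At some moment in a run one of tin1, tin2, tin3, tin4 may be knocked a few centimetres aside while the robot is not near it.
It also fails if it takes over 210 s, if anything falls off the work surface, if the arm or the gripper's body presses on something with over 40 N, if the wrist force passes 120 N, or if a joint passes its speed limit or range.

## Working session

There is one attempt and no reset: what is moved stays moved. The work goes in short steps, Python scripts to look and compute and a tool call to move; the robot and the scene stay as the last step left them, time stands still between calls to the robot, and variables do not carry over. Pictures are saved under pics/ and viewed, and the job is handed in when it is done.

Besides the shell and the picture viewer there is one more tool, called after "Emit:" as a command line: name --argument value ..., lists and objects as JSON in quotes. drive_tool: Moves the arm, as the interface text tells. Its arguments: {"type":"object","properties":{"targets":{"type":"array"},"gripper":{"type":"number"},"force":{"type":"number"}},"required":["targets"]}

```bash
ls -la; mkdir -p pics
python3 - <<'E'
from station import manip
import cv2,numpy as np
s=manip.get_state()
print(s); print(manip.tcp_to_tips)
for n in ["scene","side","wrist"]:
    d=manip.snapshot(n); cv2.imwrite(f"pics/{n}0.png",d["img"][:,:,::-1]); print(n,d["vertical_fov"],d["cx"],d["cy"],d["dist"]); print(np.round(d["pose"],3))
E
```

```text
total 12
drwxr-xr-x  3 agent agent 4096 Dec  6 17:04 .
drwxr-xr-x 23 root  root  4096 Dec  6 17:04 ..
drwxr-xr-x  2 agent agent 4096 Dec  6 17:04 pics
{'time_s': 0.0, 'q': array([-2.06325217e-01,  1.81532834e-01,  1.60796947e+00,  2.19886764e-05,
        1.35380047e+00, -2.06347227e-01]), 'qd': array([-1.02405281e-03, -8.39519004e-04,  6.09156163e-05,  6.72584128e-04,
        1.00306319e-03,  7.37538827e-04]), 'joint_torque': array([-5.85923790e-04, -4.33866942e+01, -3.41848969e+01,  7.00952648e-02,
        3.87157314e-02, -1.54040990e-04]), 'tcp_pos': array([5.74512836e-01, 1.11386953e-04, 2.56833352e-01]), 'tcp_rot': array([[ 9.99998606e-01, -1.66944661e-03, -1.69476177e-05],
       [ 1.75676062e-05,  3.71359679e-04,  9.99999931e-01],
       [-1.66944020e-03, -9.99998538e-01,  3.71388490e-04]]), 'contact_force': array([0.71046621, 1.1342781 , 0.2584108 ]), 'torque': array([ 0.01038765, -0.04101768, -0.0092572 ]), 'opening': 0.08838941129840511}
0.019
scene 54.3426675337255 279.63071784205573 216.52021273839415 [0.03190609 0.         0.         0.         0.        ]
[[-0.882  0.348 -0.318  0.835]
 [ 0.471  0.626 -0.621  0.647]
 [-0.018 -0.698 -0.716  0.818]
 [ 0.     0.     0.     1.   ]]
side 42.89898818998284 274.6764498558726 210.19522930424688 [-0.20761482  0.          0.          0.          0.        ]
[[ 0.699 -0.447  0.558 -0.277]
 [-0.715 -0.427  0.553 -0.778]
 [-0.009 -0.786 -0.619  0.966]
 [ 0.     0.     0.     1.   ]]
wrist 71.81431713246221 280.19691307316407 212.27435114054762 [-0.0211364  0.         0.         0.         0.       ]
[[ 1.     0.001  0.     0.574]
 [ 0.001 -0.964 -0.264  0.069]
 [-0.     0.264 -0.964  0.384]
 [ 0.     0.     0.     1.   ]]
```

View pics/scene0.png

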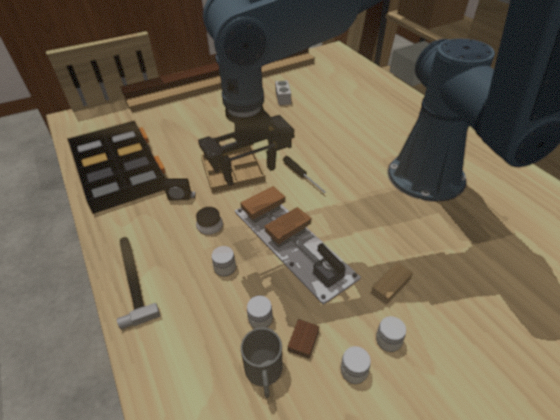

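View pics/side0.png

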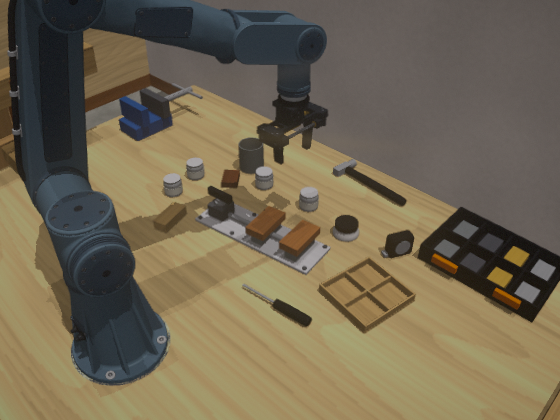

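View pics/wrist0.png

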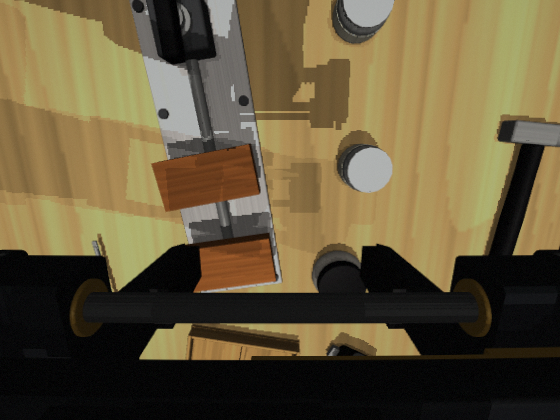

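```bash
cat > h.py <<'E'
import numpy as np,cv2,sys
from station import manip
def cam(d):
    f=210/np.tan(np.radians(d["vertical_fov"])/2)
    return np.array([[f,0,d["cx"]],[0,f,d["cy"]],[0,0,1.]]),np.array(d["dist"],float),np.array(d["pose"])
def pix2w(d,uv,z):
    K,D,P=cam(d); uv=np.array(uv,float).reshape(-1,1,2)
    n=cv2.undistortPoints(uv,K,D).reshape(-1,2)
    r=np.c_[n,np.ones(len(n))]@P[:3,:3].T
    z=np.broadcast_to(np.asarray(z,float),(len(n),))
    return P[:3,3]+r*((z-P[2,3])/r[:,2])[:,None]
def w2pix(d,X):
    K,D,P=cam(d); X=np.array(X,float).reshape(-1,3)
    R=P[:3,:3].T; t=-R@P[:3,3]
    return cv2.projectPoints(X,cv2.Rodrigues(R)[0],t,K,D)[0].reshape(-1,2)
def snap(n,tag,crop=None,scale=1,pts=None):
    d=manip.snapshot(n); im=d["img"][:,:,::-1].copy()
    show(d,im,tag,crop,scale,pts); return d
def show(d,im,tag,crop=None,scale=1,pts=None,dots=None):
    x0,y0,x1,y1=crop or (0,0,560,420)
    o=cv2.resize(im[y0:y1,x0:x1],None,fx=scale,fy=scale,interpolation=cv2.INTER_CUBIC)
    if pts is not None:
        for poly in pts:
            p=(np.round((w2pix(d,poly)-[x0,y0]+.5)*scale-.5)).astype(np.int32)
            cv2.polylines(o,[p],True,(255,255,0),1)
    cv2.imwrite(f"pics/{tag}.png",o)
def box(x,y,th,lx,ly,z):
    c,s=np.cos(th),np.sin(th)
    return [[x+c*a-s*b,y+s*a+c*b,z] for a,b in [(-lx/2,-ly/2),(lx/2,-ly/2),(lx/2,ly/2),(-lx/2,ly/2)]]
def circ(x,y,r,z): 
    return [[x+r*np.cos(t),y+r*np.sin(t),z] for t in np.linspace(0,6.283,40)]
def st():
    s=manip.get_state(); R=s["tcp_rot"]
    print("t %.2f pos %s yaw %.2f q6 %.2f F %s op %.1f"%(s["time_s"],np.round(s["tcp_pos"]*1000,1),np.degrees(np.arctan2(R[1,0],R[0,0])),s["q"][5],np.round(s["contact_force"],1),s["opening"]*1000)); return s
E
python3 - <<'E'
from h import *
import pickle
D={n:manip.snapshot(n) for n in ["scene","side","wrist"]}
pickle.dump(D,open("D0.pkl","wb"))
show(D["scene"],D["scene"]["img"][:,:,::-1],"z1",(180,170,420,350),3.3)
show(D["side"],D["side"]["img"][:,:,::-1],"z2",(150,140,420,340),2.9)
show(D["scene"],D["scene"]["img"][:,:,::-1],"z3",(180,240,440,420),3)
E
```

```text
(no output)
```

View pics/z1.png

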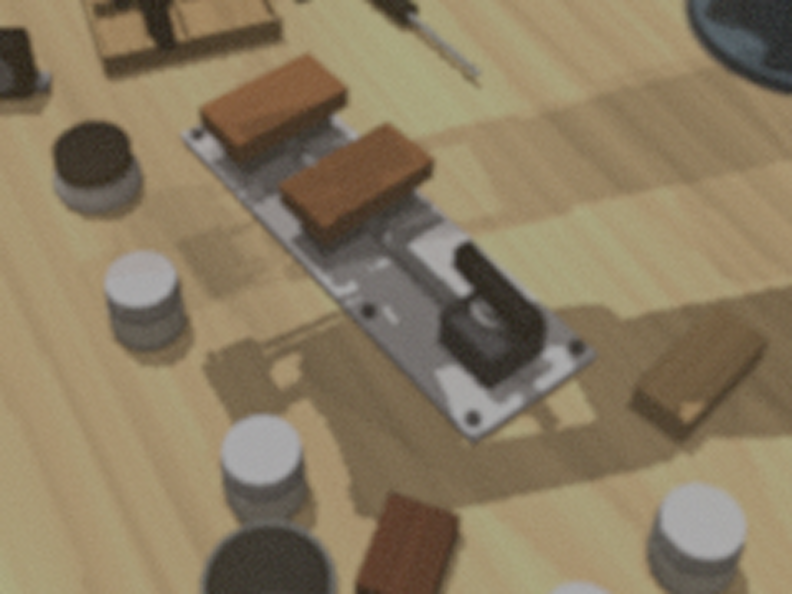

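View pics/z2.png

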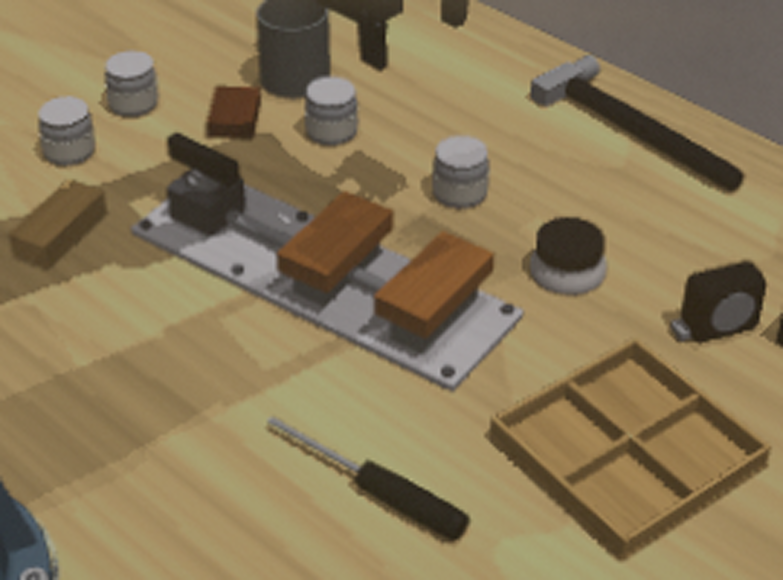

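View pics/z3.png

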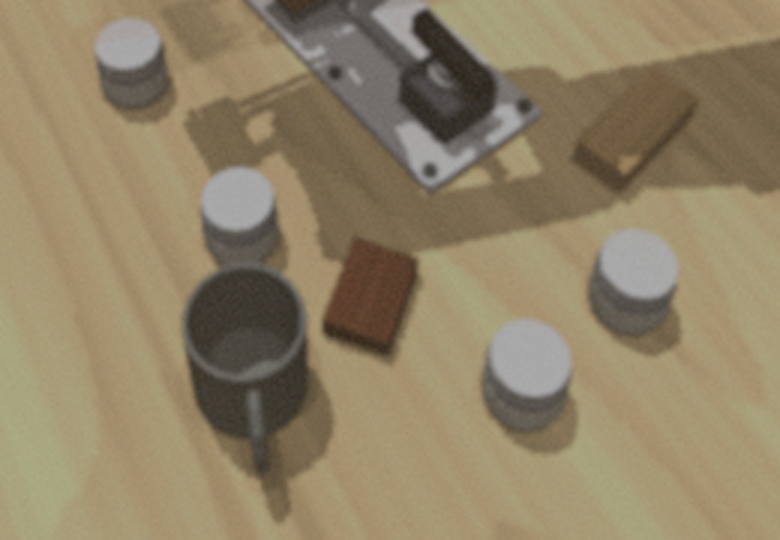

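Run:
```python
from h import *
import pickle
D=pickle.load(open("D0.pkl","rb"))
def a(p,s,o): return (np.array(p,float)+.5)/s-.5+np.array(o)
c1=a([(183,135),(473,438),(594,355)],3.3,(180,170))
A=pix2w(D["scene"],c1,.010)
c2=a([(133,229),(452,388),(522,314)],2.9,(150,140))
B=pix2w(D["side"],c2,.010)
print("scene plate",np.round(A*1000,1)); print("side plate",np.round(B*1000,1))
# tin tops z=.054 centres
t1=a([(143,280),(262,451),(701,522)],3.3,(180,170)); t1=np.r_[t1,a([(530,358),(637,264),(130,44),(238,199)],3,(180,240))]
print("tins scene",np.round(pix2w(D["scene"],t1,.054)*1000,1))
t2=a([(66,116),(131,70),(331,98),(461,158)],2.9,(150,140))
print("tins side",np.round(pix2w(D["side"],t2,.054)*1000,1))
print("glue",np.round(pix2w(D["scene"],a([(92,152)],3.3,(180,170)),.042)*1000,1),np.round(pix2w(D["side"],a([(571,245)],2.9,(150,140)),.042)*1000,1))
cr=a([(636,345),(767,453),(622,555),(491,428),(628,442)],2.9,(150,140))
C=pix2w(D["side"],cr,[.026,.026,.026,.026,.026]); print("crate",np.round(C*1000,1))
# front tops z .064
f1=a([(202,107),(308,55),(347,96),(241,148)],3.3,(180,170))
f2=a([(282,186),(388,124),(433,162),(323,217)],3.3,(180,170))
for f in (f1,f2):
    F=pix2w(D["scene"],f,.064); print(np.round(F*1000,1),np.round(F.mean(0)*1000,1))
g=a([(440,233),(493,262),(428,334),(376,294)],2.9,(150,140)); G=pix2w(D["side"],g,.064);print("f1 side",np.round(G*1000,1),np.round(G.mean(0)*1000,1))
```

```text
scene plate [[ 575.  -135.9   10. ]
 [ 519.2  234.7   10. ]
 [ 405.   217.7   10. ]]
side plate [[ 401.7  213.3   10. ]
 [ 454.9 -159.2   10. ]
 [ 570.5 -142.    10. ]]
tins scene [[674.9  29.6  54. ]
 [661.8 199.5  54. ]
 [445.1 375.3  54. ]
 [547.9 394.9  54. ]
 [445.  374.9  54. ]
 [674.7  29.2  54. ]
 [661.6 198.8  54. ]]
tins side [[439.5 364.4  54. ]
 [541.2 382.7  54. ]
 [651.8 187.2  54. ]
 [666.4  19.3  54. ]]
glue [[ 657.4 -122.9   42. ]] [[ 647.6 -135.2   42. ]]
crate [[ 594.5 -252.3   26. ]
 [ 564.6 -410.7   26. ]
 [ 396.9 -386.9   26. ]
 [ 430.  -224.6   26. ]
 [ 495.7 -317.8   26. ]]
[[ 565.9 -105.6   64. ]
 [ 461.8 -119.9   64. ]
 [ 457.2  -59.8   64. ]
 [ 558.3  -48.2   64. ]] [510.8 -83.4  64. ]
[[548.5   3.9  64. ]
 [444.3 -15.3  64. ]
 [434.8  38.1  64. ]
 [535.9  47.   64. ]] [490.9  18.4  64. ]
f1 side [[ 555.8  -52.2   64. ]
 [ 558.1 -114.4   64. ]
 [ 447.9 -136.    64. ]
 [ 454.3  -68.4   64. ]] [504.  -92.8  64. ]
```

```bash
cat >> h.py <<'E'
FX=dict(x=.488,y=.0383,th=np.radians(8.35))
def fx(px,py,F=None):
    F=F or FX; c,s=np.cos(F['th']),np.sin(F['th']); return F['x']+c*px-s*py,F['y']+s*px+c*py
def fixpolys(F=None,fronts=True):
    F=F or FX; P=[box(F['x'],F['y'],F['th'],.12,.38,.010)]
    for py in (-.13,-.02):
        x,y=fx(0,py,F); P.append(box(x,y,F['th'],.11,.056,.064)); P.append(box(x,y,F['th'],.09,.036,.042))
    x,y=fx(0,.14,F); P.append(box(x,y,F['th'],.056,.056,.05)); P.append(box(x,y,F['th'],.016,.084,.09)); return P
def tinpolys(T,h=.054,r=.028): 
    return sum([[circ(x,y,r,h),circ(x,y,r,0)] for x,y in T],[])
E
python3 - <<'E'
from h import *
import pickle
D=pickle.load(open("D0.pkl","rb"))
T=[(.4423,.370),(.5445,.3885),(.657,.1933),(.6706,.0243)]
P=fixpolys()+tinpolys(T)+tinpolys([(.6525,-.129)],.042,.037)
C=np.array([.4957,-.3178]); th=np.radians(-80.2)
P+= [box(*C,th+np.pi/2*0,.167,.167,.026)]
for n,c,s in (("scene",(180,170,420,400),2.6),("side",(150,140,420,340),2.9)):
    show(D[n],D[n]["img"][:,:,::-1],"o_"+n,c,s,P)
E
```

```text
(no output)
```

View pics/o_scene.png

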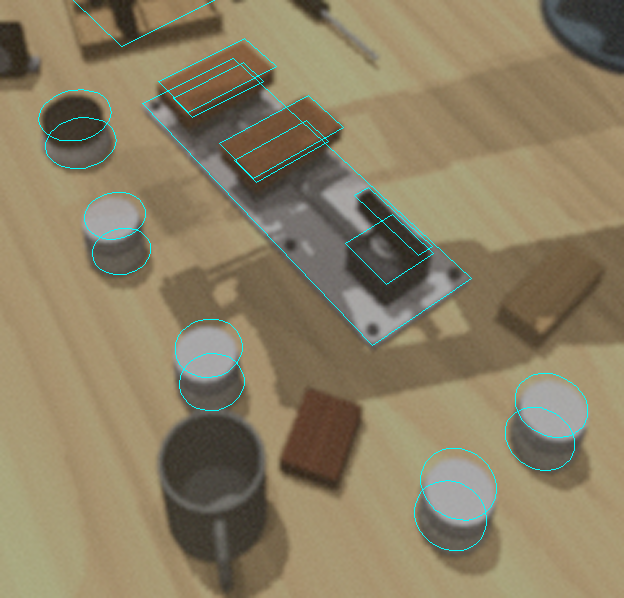

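View pics/o_side.png

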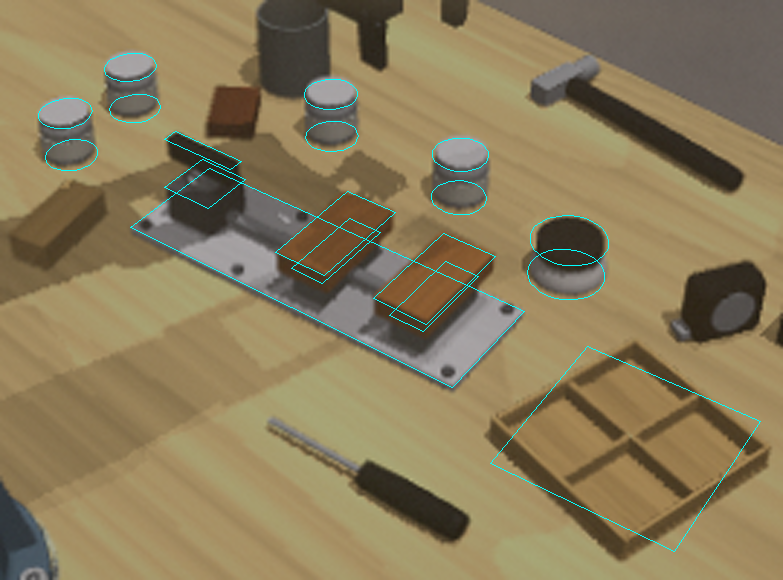

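```bash
cat >> h.py <<'E'
def go(x,y,z,yaw=None):
    s=st(); R=s["tcp_rot"]; d=R.T@(np.array([x,y,z])-s["tcp_pos"])/.03
    cur=np.degrees(np.arctan2(R[1,0],R[0,0]))
    print("units dxyz",np.round(d,2)," yawunits",None if yaw is None else round(-(yaw-cur)/5,2))
E
python3 -c "
from h import *
print(fx(0,.14)); go(*fx(0,.14),.16,8.35)"
```

```text
(np.float64(0.4676692461891863), np.float64(0.1768159212851869))
t 0.30 pos [5.748e+02 1.000e-01 2.574e+02] yaw -0.00 q6 -0.21 F [-0.4 -0.5 -0.1] op 88.5
units dxyz [-3.57  3.25  5.89]  yawunits -1.67
```

Emit:
drive_tool --targets '[[[-0.6, 0.5, 1.0], 0], [[-0.6, 0.5, 1.0], 0], [[-0.6, 0.5, 1.0], 0], [[-0.6, 0.5, 1.0], 0], [[-0.6, 0.5, 1.0], 0]]' --gripper 1 --force 20

```text
time_s: 0.72
tcp_pos: [0.4887, 0.1484, 0.1833]
tcp_rot: [[1.0, 0.011, 0.011], [-0.011, -0.003, 1.0], [0.011, -1.0, -0.003]]
contact_force: [0.7, 0.7, -0.6]
opening: 0.0882
```

Emit:
drive_tool --targets '[[[-0.5, 0.4, 0.6], -1.0], [[-0.2, 0.3, 0.3], -0.8], [[0, 0, 0], 0]]'

```text
time_s: 0.97
tcp_pos: [0.46, 0.1808, 0.1575]
tcp_rot: [[0.988, 0.004, -0.157], [0.157, -0.002, 0.988], [0.004, -1.0, -0.003]]
contact_force: [0.2, -0.8, -0.0]
opening: 0.0883
```

```bash
python3 -c "
from h import *
go(*fx(0,.14),.16,8.35)
d=snap('wrist','w1',pts=fixpolys())"
```

```text
t 0.97 pos [460.  180.8 157.5] yaw 9.05 q6 -0.02 F [ 0.2 -0.8 -0. ] op 88.3
units dxyz [ 0.23 -0.08 -0.17]  yawunits 0.14
```

View pics/w1.png

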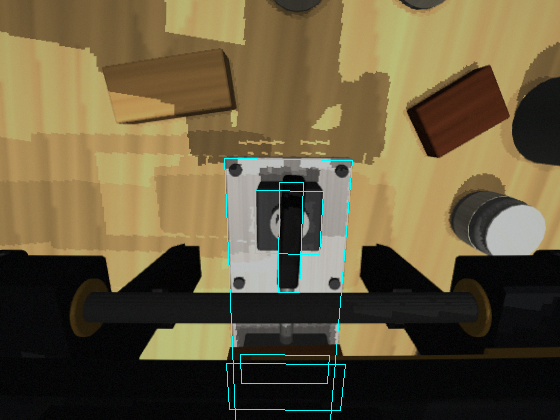

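Emit:
drive_tool --targets '[[[0.23, 0, -0.1], 0.14], [[0, 0.9, 0], 0], [[0, 0.9, 0], 0], [[0, 0.7, 0], 0], [[0, 0, 0], 0]]'

```text
time_s: 1.43
tcp_pos: [0.4808, 0.1745, 0.0881]
tcp_rot: [[0.992, 0.022, -0.125], [0.125, -0.002, 0.992], [0.021, -1.0, -0.004]]
contact_force: [-0.9, -0.9, -1.2]
opening: 0.0881
```

Emit:
drive_tool --targets '[[[0, 0, 0], 0], [[0, 0, 0], 0], [[0, 0, 0], 0], [[0, 0, 0], 0], [[0, 0, 0], 0]]' --gripper -0.7 --force 10

```text
time_s: 1.85
tcp_pos: [0.4876, 0.1719, 0.0937]
tcp_rot: [[0.993, 0.03, -0.116], [0.116, -0.001, 0.993], [0.03, -1.0, -0.005]]
contact_force: [0.4, 0.1, 0.4]
opening: 0.0568
```

```bash
python3 -c "
from h import *
go(*fx(0,.14),.08,8.35)"
```

```text
t 1.85 pos [487.6 171.9  93.7] yaw 6.67 q6 -0.00 F [0.4 0.1 0.4] op 56.8
units dxyz [-0.65  0.44  0.24]  yawunits -0.34
```

```bash
python3 -c "
from h import *
for i in range(4):
    manip.snapshot('wrist'); s=st(); print(np.round(s['tcp_rot'],3).tolist(), np.round(s['qd'],3))"
```

```text
t 1.90 pos [487.3 171.8  93.7] yaw 6.69 q6 -0.00 F [-9.5 -4.3  6.8] op 52.6
[[0.993, 0.029, -0.116], [0.116, -0.002, 0.993], [0.029, -1.0, -0.005]] [ 0.005  0.002  0.027 -0.015  0.05  -0.004]
t 1.95 pos [485.5 171.6  93.1] yaw 6.72 q6 -0.00 F [-12.7  -3.9  11.7] op 49.2
[[0.993, 0.025, -0.117], [0.117, -0.002, 0.993], [0.025, -1.0, -0.005]] [ 0.006  0.001  0.029 -0.003  0.048 -0.001]
t 2.00 pos [483.8 171.5  92.6] yaw 6.75 q6 -0.00 F [-18.5  -5.8  16.5] op 45.2
[[0.993, 0.021, -0.117], [0.117, -0.003, 0.993], [0.02, -1.0, -0.006]] [ 0.003 -0.002  0.028 -0.005  0.055 -0.001]
t 2.05 pos [482.3 171.3  92.2] yaw 6.77 q6 -0.00 F [-20.7  -5.2  16.5] op 41.9
[[0.993, 0.017, -0.118], [0.118, -0.004, 0.993], [0.017, -1.0, -0.006]] [ 0.004 -0.002  0.021 -0.     0.031 -0.002]
```

Emit:
drive_tool --targets '[[[0, 0, 0], 0]]' --gripper 1

```text
time_s: 2.13
tcp_pos: [0.4809, 0.1713, 0.0923]
tcp_rot: [[0.993, 0.015, -0.118], [0.118, -0.004, 0.993], [0.014, -1.0, -0.006]]
contact_force: [-0.2, -0.3, 1.0]
opening: 0.0466
```

Emit:
drive_tool --targets '[[[0, 0, 0], 0], [[0, 0, 0], 0]]'

```text
time_s: 2.3
tcp_pos: [0.4809, 0.1716, 0.093]
tcp_rot: [[0.993, 0.016, -0.119], [0.119, -0.004, 0.993], [0.015, -1.0, -0.006]]
contact_force: [-0.2, -0.2, 0.1]
opening: 0.0597
```

Emit:
drive_tool --targets '[[[0, 0, 0], 0], [[0, 0, 0], 0], [[0, 0, 0], 0], [[0, 0, 0], 0]]'

```text
time_s: 2.63
tcp_pos: [0.4825, 0.172, 0.0941]
tcp_rot: [[0.993, 0.02, -0.119], [0.119, -0.003, 0.993], [0.019, -1.0, -0.006]]
contact_force: [0.7, 0.4, -0.1]
opening: 0.0861
```

```bash
python3 -c "
from h import *
for i in range(4):
    s=st(); print(np.round(s['tcp_rot'],3).tolist(), np.round(s['qd'],3), np.round(s['q'],3)); manip.snapshot('wrist'); "
```

```text
t 2.63 pos [482.5 172.   94.1] yaw 6.83 q6 -0.00 F [ 0.7  0.4 -0.1] op 86.1
[[0.993, 0.02, -0.119], [0.119, -0.003, 0.993], [0.019, -1.0, -0.006]] [-0.001 -0.    -0.003  0.001 -0.004  0.002] [ 0.114  0.249  1.897 -0.007  0.976 -0.002]
t 2.68 pos [482.6 172.   94.1] yaw 6.82 q6 -0.00 F [ 0.4 -0.3  0.5] op 87.7
[[0.993, 0.02, -0.119], [0.119, -0.003, 0.993], [0.019, -1.0, -0.006]] [0.001 0.001 0.001 0.    0.001 0.001] [ 0.114  0.249  1.897 -0.007  0.976 -0.002]
t 2.73 pos [482.4 172.   94. ] yaw 6.83 q6 -0.00 F [-0.3  0.6 -0.3] op 88.0
[[0.993, 0.02, -0.119], [0.119, -0.003, 0.993], [0.019, -1.0, -0.006]] [-0.001 -0.     0.001 -0.001  0.001  0.   ] [ 0.114  0.249  1.897 -0.007  0.977 -0.002]
t 2.78 pos [482.4 171.9  94. ] yaw 6.82 q6 -0.00 F [-0.4  0.   0.9] op 88.2
[[0.993, 0.02, -0.119], [0.119, -0.003, 0.993], [0.019, -1.0, -0.006]] [ 0.    -0.001  0.003  0.     0.001  0.001] [ 0.114  0.249  1.897 -0.007  0.977 -0.002]
```

Emit:
drive_tool --targets '[[[-0.6, 0.2, 0.2], -0.3], [[0, 0.1, 0], 0], [[0, 0.1, 0], 0]]'

```text
time_s: 3.08
tcp_pos: [0.4652, 0.1757, 0.0821]
tcp_rot: [[0.989, 0.022, -0.145], [0.145, -0.003, 0.989], [0.022, -1.0, -0.006]]
contact_force: [0.0, 0.5, 0.7]
opening: 0.0879
```

```bash
python3 -c "
from h import *
manip.snapshot('wrist'); s=st(); print(np.round(s['tcp_rot'],3).tolist());manip.snapshot('wrist');go(*fx(0,.14),.08,8.35)"
```

```text
t 3.13 pos [464.2 175.6  81.1] yaw 8.32 q6 -0.02 F [-0.2  0.1  0.1] op 87.7
[[0.989, 0.02, -0.145], [0.145, -0.003, 0.989], [0.019, -1.0, -0.006]]
t 3.18 pos [464.4 175.6  81.4] yaw 8.31 q6 -0.02 F [-0.3 -0.2  0.8] op 88.4
units dxyz [0.11 0.05 0.03]  yawunits -0.01
```

Emit:
drive_tool --targets '[[[0.05, 0.05, 0], 0], [[0, 0.02, 0], 0], [[0, 0.02, 0], 0], [[0, 0.02, 0], 0], [[0, 0.02, 0], 0]]' --gripper -1 --force 15

```text
time_s: 3.6
tcp_pos: [0.4688, 0.1754, 0.0779]
tcp_rot: [[0.99, 0.022, -0.142], [0.143, -0.003, 0.99], [0.021, -1.0, -0.006]]
contact_force: [-0.0, 0.1, 0.0]
opening: 0.0568
```

Emit:
drive_tool --targets '[[[0, 0.01, 0], 0], [[0, 0.01, 0], 0], [[0, 0.01, 0], 0], [[0, 0.01, 0], 0], [[0, 0.01, 0], 0]]'

```text
time_s: 4.02
tcp_pos: [0.4692, 0.1753, 0.0764]
tcp_rot: [[0.99, 0.022, -0.142], [0.142, -0.003, 0.99], [0.022, -1.0, -0.006]]
contact_force: [0.2, -0.3, 0.1]
opening: 0.0237
```

```bash
python3 -c "
from h import *
for i in range(4): manip.snapshot('wrist')
go(*fx(0,.14),.08,8.35)"
```

```text
t 4.22 pos [468.6 175.2  76.3] yaw 8.19 q6 -0.01 F [-2.2 -0.7  2. ] op 15.6
units dxyz [-0.02 -0.13  0.06]  yawunits -0.03
```

Emit:
drive_tool --targets '[[[0, 0, 0], 1], [[0, 0, 0], 1], [[0, 0, 0], 1], [[0, 0, 0], 1], [[0, 0, 0], 1]]'

```text
time_s: 4.63
tcp_pos: [0.4675, 0.1753, 0.0763]
tcp_rot: [[0.953, 0.019, 0.304], [-0.304, -0.004, 0.953], [0.019, -1.0, 0.002]]
contact_force: [-1.4, -0.6, 1.4]
opening: 0.0155
```

Emit:
drive_tool --targets '[[[0, 0, 0], 1], [[0, 0, 0], 1], [[0, 0, 0], 1], [[0, 0, 0], 1], [[0, 0, 0], 1]]'

```text
time_s: 5.05
tcp_pos: [0.4664, 0.1759, 0.0763]
tcp_rot: [[0.72, 0.017, 0.693], [-0.693, -0.004, 0.72], [0.015, -1.0, 0.009]]
contact_force: [-0.6, 1.4, 2.0]
opening: 0.0157
```

```bash
python3 -c "
from h import *
go(*fx(0,.14),.077,-81.65)"
```

```text
t 5.05 pos [466.4 175.9  76.3] yaw -43.91 q6 0.90 F [-0.6  1.4  2. ] op 15.7
units dxyz [ 0.01 -0.02  0.05]  yawunits 7.55
```

Emit:
drive_tool --targets '[[[0, 0, 0], 1], [[0, 0, 0], 1], [[0, 0, 0], 1], [[0, 0, 0], 1], [[0, 0, 0], 1]]'

```text
time_s: 5.47
tcp_pos: [0.4658, 0.1769, 0.0763]
tcp_rot: [[0.34, 0.017, 0.94], [-0.94, -0.003, 0.34], [0.008, -1.0, 0.015]]
contact_force: [0.4, 1.2, 0.8]
opening: 0.0155
```

Emit:
drive_tool --targets '[[[0, 0, 0], 1], [[0, 0, 0], 1], [[0, 0, 0], 0.7], [[0, 0, 0], 0]]'

```text
time_s: 5.8
tcp_pos: [0.4657, 0.1774, 0.0763]
tcp_rot: [[0.098, 0.017, 0.995], [-0.995, -0.003, 0.098], [0.004, -1.0, 0.017]]
contact_force: [0.3, 0.1, 0.2]
opening: 0.0162
```

```bash
python3 -c "
from h import *
go(*fx(0,.14),.077,-81.65)"
```

```text
t 5.80 pos [465.7 177.4  76.3] yaw -84.40 q6 1.60 F [0.3 0.1 0.2] op 16.2
units dxyz [ 0.03 -0.02  0.06]  yawunits -0.55
```

Emit:
drive_tool --targets '[[[0, 0, 0], -0.5], [[0, 0, 0], 0], [[0, 0, 0], 0], [[0, 0, 0], 0], [[0, 0, 0], 0]]' --gripper 0.3

```text
time_s: 6.22
tcp_pos: [0.4664, 0.1776, 0.0765]
tcp_rot: [[0.146, 0.019, 0.989], [-0.989, -0.002, 0.146], [0.005, -1.0, 0.018]]
contact_force: [0.8, -0.3, 0.2]
opening: 0.0474
```

Emit:
drive_tool --targets '[[[0, -0.7, 0], 0], [[0, -1, 0], 0], [[0, -1, 0], 0], [[0, -1, 0], -1], [[0, -1, 0], -1]]' --gripper 1

```text
time_s: 6.63
tcp_pos: [0.4583, 0.1768, 0.2146]
tcp_rot: [[0.317, 0.001, 0.948], [-0.948, -0.004, 0.317], [0.004, -1.0, -0.0]]
contact_force: [0.2, 0.1, -0.4]
opening: 0.0808
```

```bash
python3 -c "
from h import *
go(.657,.193,.16,-55)
d=snap('wrist','w2',pts=fixpolys()+tinpolys([(.657,.193),(.5445,.3885),(.4423,.37)]))"
```

```text
t 6.63 pos [458.3 176.8 214.6] yaw -71.50 q6 1.38 F [ 0.2  0.1 -0.4] op 80.8
units dxyz [1.58 1.83 6.45]  yawunits -3.3
```

View pics/w2.png

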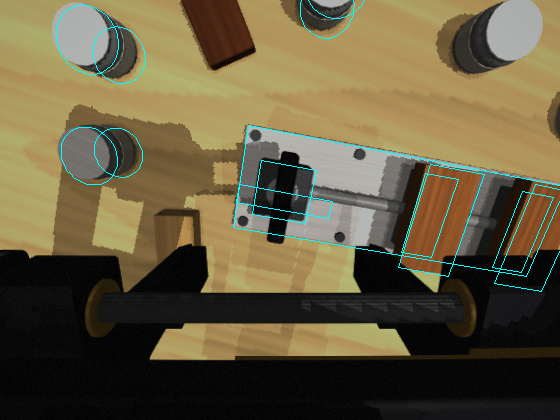

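Emit:
drive_tool --targets '[[[0.3, 0.3, 1], 0], [[0.3, 0.3, 1], 0], [[0.3, 0.3, 1], 0], [[0.3, 0.3, 1], 0], [[0.3, 0.1, 0.7], 0]]'

```text
time_s: 7.1
tcp_pos: [0.6156, 0.1825, 0.1908]
tcp_rot: [[0.325, 0.025, 0.946], [-0.946, -0.001, 0.325], [0.009, -1.0, 0.023]]
contact_force: [-1.0, -0.1, 0.5]
opening: 0.0879
```

Emit:
drive_tool --targets '[[[0, 0, 0], -1], [[0, 0, 0], -1], [[0, 0, 0], -1]]'

```text
time_s: 7.35
tcp_pos: [0.6205, 0.1811, 0.1873]
tcp_rot: [[0.561, 0.025, 0.827], [-0.828, -0.001, 0.561], [0.015, -1.0, 0.02]]
contact_force: [-0.4, 0.6, 0.0]
opening: 0.0883
```

```bash
cat >> h.py <<'E'
def tins(d,show_=False):
    hsv=cv2.cvtColor(d["img"][:,:,::-1].copy(),cv2.COLOR_BGR2HSV)
    m=((hsv[...,1]<45)&(hsv[...,2]>110)).astype(np.uint8)
    m=cv2.morphologyEx(m,cv2.MORPH_OPEN,np.ones((5,5)))
    n,l,s,c=cv2.connectedComponentsWithStats(m)
    for i in range(1,n):
        if s[i][4]<300: continue
        cs,_=cv2.findContours((l==i).astype(np.uint8),cv2.RETR_EXTERNAL,cv2.CHAIN_APPROX_NONE)
        k=max(cs,key=len)
        W=pix2w(d,k[:,0,:].astype(float),.054)
        (x,y),r=cv2.minEnclosingCircle((W[:,:2]*1000).astype(np.float32))
        print("blob",np.round(c[i]),"area",s[i][4],"bbox",s[i][:4],"circ xy %.1f %.1f r %.1f"%(x,y,r))
E
python3 -c "
from h import *
go(.657,.193,.16,-55)
d=snap('wrist','w3',pts=tinpolys([(.657,.193),(.5445,.3885),(.4423,.37)]));tins(d)"
```

```text
t 7.35 pos [620.5 181.1 187.3] yaw -55.87 q6 1.08 F [-0.4  0.6  0. ] op 88.3
units dxyz [0.34 0.94 1.21]  yawunits -0.17
blob [536.  40.] area 1458 bbox [510   8  50  63] circ xy 864.3 85.3 r 26.3
blob [ 32. 146.] area 2544 bbox [  4 117  57  58] circ xy 547.6 395.5 r 25.3
blob [287. 156.] area 1773 bbox [260 135  57  43] circ xy 662.0 199.5 r 25.7
blob [ 15. 239.] area 687 bbox [  0 225  35  30] circ xy 456.8 373.7 r 19.8
blob [439. 250.] area 1884 bbox [415 226  51  49] circ xy 676.1 28.8 r 25.6
blob [233. 278.] area 1575 bbox [200 255  82  38] circ xy 547.6 176.7 r 43.9
blob [380. 339.] area 876 bbox [358 323  48  32] circ xy 567.4 16.6 r 29.7
blob [251. 346.] area 1528 bbox [218 325  82  35] circ xy 481.0 113.1 r 43.3
blob [297. 330.] area 525 bbox [273 324  44  17] circ xy 525.8 97.9 r 22.8
```

View pics/w3.png

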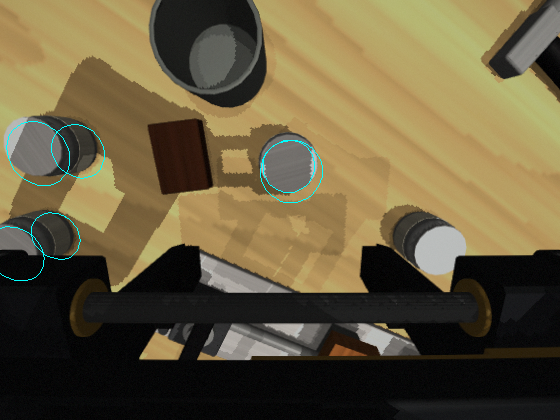

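```bash
sed -i 's/FX=dict(x=.488,y=.0383/FX=dict(x=.489,y=.039/' h.py; python3 -c "
from h import *
d=manip.snapshot('wrist')
print(np.round(pix2w(d,[(148,124),(204,119),(213,186),(165,193)],.022)*1000), np.round(pix2w(d,[(207,40)],.09)*1000))
go(.662,.1995,.12,-55)"
```

```text
[[614. 331.  22.]
 [649. 288.  22.]
 [598. 247.  22.]
 [564. 284.  22.]] [[701. 298.  90.]]
t 7.45 pos [619.9 181.2 187.4] yaw -56.04 q6 1.08 F [-0.4  0.1 -0.3] op 88.2
units dxyz [0.25 2.28 1.46]  yawunits -0.21
```

Emit:
drive_tool --targets '[[[0.1, 0.7, 0.7], -0.1], [[0.1, 0.7, 0.7], 0], [[0, 0.7, 0], 0]]'

```text
time_s: 7.7
tcp_pos: [0.6644, 0.2007, 0.1308]
tcp_rot: [[0.557, 0.037, 0.83], [-0.831, 0.001, 0.557], [0.02, -0.999, 0.031]]
contact_force: [-0.1, -0.0, 0.7]
opening: 0.0883
```

```bash
python3 -c "
from h import *
d=manip.snapshot('wrist');tins(d)
go(.662,.1995,.047,-55)"
```

```text
blob [552. 102.] area 543 bbox [539  81  21  40] circ xy 849.3 92.8 r 13.1
blob [278. 211.] area 663 bbox [253 202  51  17] circ xy 674.1 208.7 r 18.4
blob [276. 251.] area 1269 bbox [247 238  64  29] circ xy 656.1 196.0 r 23.9
blob [197. 346.] area 2189 bbox [150 324 104  36] circ xy 540.0 195.3 r 42.9
t 7.75 pos [660.3 199.8 124.7] yaw -56.16 q6 1.11 F [-3.1 -0.7 -3.2] op 88.1
units dxyz [-0.    2.59 -0.01]  yawunits -0.23
```

Emit:
drive_tool --targets '[[[0, 0.7, 0], -0.2], [[0, 0.7, 0], 0]]'

```text
time_s: 7.92
tcp_pos: [0.6627, 0.2003, 0.0844]
tcp_rot: [[0.567, 0.031, 0.823], [-0.823, -0.0, 0.568], [0.018, -1.0, 0.025]]
contact_force: [-0.4, 0.3, -0.0]
opening: 0.0877
```

```bash
python3 -c "
from h import *
d=manip.snapshot('wrist')
go(.662,.1995,.047,-55)"
```

```text
t 7.97 pos [660.4 199.8  79.9] yaw -55.47 q6 1.09 F [-1.7 -0.5 -1.9] op 88.2
units dxyz [0.02 1.1  0.02]  yawunits -0.09
```

Emit:
drive_tool --targets '[[[0, 0.6, 0], 0], [[0, 0.4, 0], 0], [[0, 0, 0], 0], [[0, 0, 0], 0], [[0, 0, 0], 0]]' --gripper 0 --force 15

```text
time_s: 8.38
tcp_pos: [0.6596, 0.1994, 0.0504]
tcp_rot: [[0.561, 0.022, 0.828], [-0.828, -0.002, 0.561], [0.014, -1.0, 0.017]]
contact_force: [0.3, -1.6, 1.6]
opening: 0.0569
```

Emit:
drive_tool --targets '[[[0, 0, 0], 0], [[0, 0, 0], 0]]'

```text
time_s: 8.55
tcp_pos: [0.6605, 0.1995, 0.0527]
tcp_rot: [[0.56, 0.024, 0.828], [-0.828, -0.002, 0.56], [0.015, -1.0, 0.019]]
contact_force: [0.6, 0.1, -3.2]
opening: 0.055
```

```bash
python3 -c "
from h import *
d=manip.snapshot('wrist')
go(.662,.1995,.12,-55)"
```

```text
t 8.60 pos [660.7 199.5  53. ] yaw -55.94 q6 1.10 F [ 0.5 -0.  -2.1] op 55.0
units dxyz [ 0.06 -2.23  0.08]  yawunits -0.19
```

Emit:
drive_tool --targets '[[[0, -0.8, 0], 0], [[0, -1, 0], 0], [[0, -1, 0], 0], [[0, -1, 0], 0], [[0, -0.5, 0], 0]]' --force 25

```text
time_s: 9.02
tcp_pos: [0.6535, 0.1994, 0.1817]
tcp_rot: [[0.56, 0.013, 0.829], [-0.829, -0.003, 0.56], [0.009, -1.0, 0.009]]
contact_force: [1.1, 0.4, -2.0]
opening: 0.0548
```

Emit:
drive_tool --targets '[[[0.5, 0, -0.6], 0], [[0.85, 0, -0.95], 0], [[0.85, 0, -0.95], 0], [[0.85, 0, -0.95], 0], [[0.85, 0, -0.95], 0]]'

```text
time_s: 9.43
tcp_pos: [0.6135, 0.0324, 0.1924]
tcp_rot: [[0.57, 0.033, 0.821], [-0.822, 0.002, 0.57], [0.017, -0.999, 0.028]]
contact_force: [0.1, 0.1, -1.7]
opening: 0.055
```

```bash
python3 -c "
from h import *
go(.5434,-.2857,.18,-55)"
```

```text
t 9.43 pos [613.5  32.4 192.4] yaw -55.28 q6 0.82 F [ 0.1  0.1 -1.7] op 55.0
units dxyz [ 7.37  0.32 -7.97]  yawunits -0.06
```

Emit:
drive_tool --targets '[[[0.9, 0, -0.98], 0], [[0.9, 0, -0.98], 0], [[0.9, 0, -0.98], 0], [[0.9, 0, -0.98], 0], [[0.9, 0, -0.98], 0]]'

```text
time_s: 9.85
tcp_pos: [0.5667, -0.1698, 0.1946]
tcp_rot: [[0.571, 0.039, 0.82], [-0.82, 0.0, 0.572], [0.022, -0.999, 0.032]]
contact_force: [1.2, -0.1, -1.6]
opening: 0.055
```

```bash
python3 -c "
from h import *
go(.5434,-.2857,.18,-55)
d=snap('wrist','w4',pts=[box(.4965,-.3186,np.radians(-10),l,l,.026) for l in (.167,.157)])"
```

```text
t 9.85 pos [ 566.7 -169.8  194.6] yaw -55.15 q6 0.45 F [ 1.2 -0.1 -1.6] op 55.0
units dxyz [ 2.72  0.45 -2.86]  yawunits -0.03
```

View pics/w4.png

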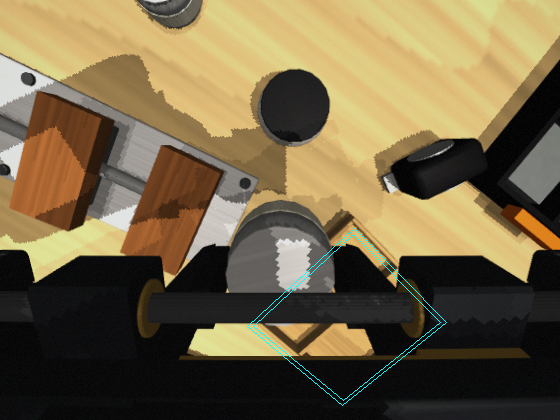

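```bash
python3 -c "
from h import *
d=manip.snapshot('wrist'); print(pix2w(d,[(350,211)],.026), box(.4965,-.3186,np.radians(-10),.167,.167,.026))
P=[box(.4965+.004,-.3186+.006,np.radians(-10),l,l,.026) for l in (.167,.157)]
snap('scene','s4',(150,110,350,260),4,P); snap('side','d4',(310,250,430,340),6,P)"
```

```text
[[ 0.6038008  -0.24530995  0.026     ]] [[np.float64(0.3997689297882919), np.float64(-0.3863318245413307), 0.026], [np.float64(0.5642318245413307), np.float64(-0.41533107021170806), 0.026], [np.float64(0.5932310702117081), np.float64(-0.2508681754586693), 0.026], [np.float64(0.4287681754586693), np.float64(-0.22186892978829192), 0.026]]
```

View pics/s4.png

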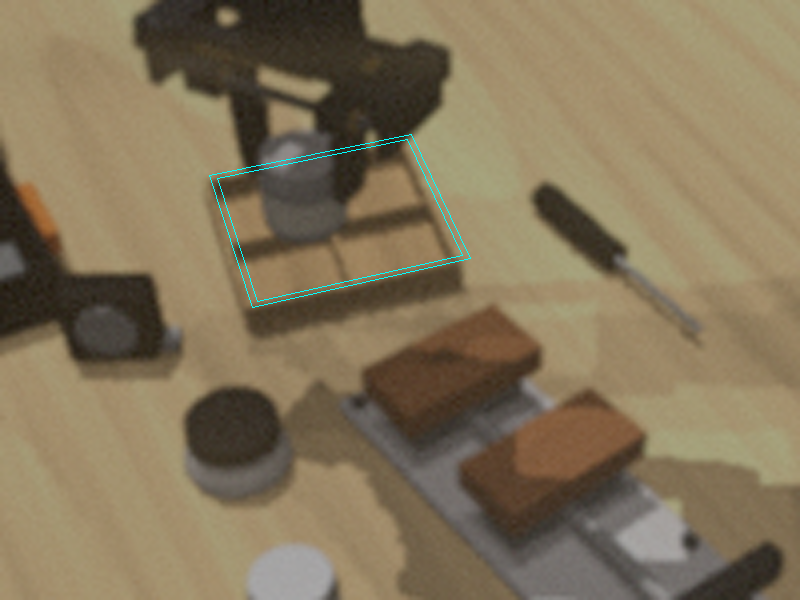

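View pics/d4.png

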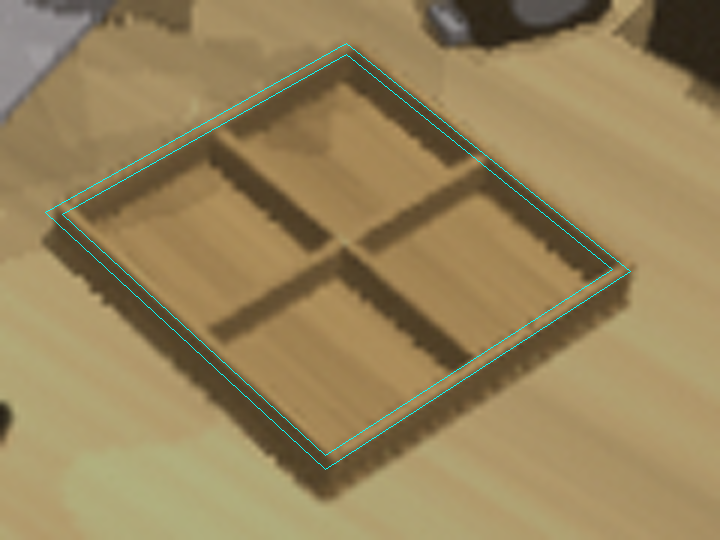

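```bash
cat >> h.py <<'E'
CR=(.5025,-.312,np.radians(-10))
def cell(i):
    a,b={1:(1,1),2:(1,-1),3:(-1,1),4:(-1,-1)}[i]; a*=.0405;b*=.0405
    c,s=np.cos(CR[2]),np.sin(CR[2]); return CR[0]+c*a-s*b,CR[1]+s*a+c*b
E
python3 -c "
from h import *
x,y=cell(2); print(x,y); go(x,y,.13,-55)"
```

```text
0.5353519628014837 -0.3589174651925051
t 10.05 pos [ 567.1 -169.2  194.2] yaw -55.33 q6 0.46 F [ 0.1  0.8 -1.8] op 55.1
units dxyz [ 4.55  2.1  -4.54]  yawunits -0.07
```

Emit:
drive_tool --targets '[[[0.9, 0.2, -0.9], 0], [[0.9, 0.4, -0.9], 0], [[0.9, 0.4, -0.9], 0], [[0.9, 0.4, -0.9], 0], [[0.8, 0.4, -0.8], 0]]'

```text
time_s: 10.47
tcp_pos: [0.5436, -0.3445, 0.1421]
tcp_rot: [[0.585, 0.047, 0.81], [-0.81, 0.002, 0.586], [0.026, -0.999, 0.039]]
contact_force: [0.4, -0.1, -1.6]
opening: 0.0552
```

```bash
python3 -c "
from h import *
d=manip.snapshot('wrist')
x,y=cell(2); print(x,y); go(x,y,.08,-55)"
```

```text
0.5353519628014837 -0.3589174651925051
t 10.52 pos [ 541.5 -349.9  139.5] yaw -54.37 q6 0.16 F [-2.5 -3.2 -2. ] op 54.9
units dxyz [ 0.07  1.97 -0.41]  yawunits 0.13
```

Emit:
drive_tool --targets '[[[0.1, 0.7, -0.3], 0], [[0, 0.7, -0.1], 0], [[0, 0.6, 0], 0]]'

```text
time_s: 10.77
tcp_pos: [0.54, -0.361, 0.0813]
tcp_rot: [[0.582, 0.05, 0.811], [-0.812, -0.005, 0.583], [0.034, -0.999, 0.038]]
contact_force: [0.1, -0.3, -2.5]
opening: 0.0552
```

```bash
python3 -c "
from h import *
P=[box(.5025,-.312,np.radians(-10),l,l,.026) for l in (.167,.157)]
x,y=cell(2); 
snap('scene','s5',(150,110,350,260),4,P); snap('side','d5',(310,250,430,340),6,P);go(x,y,.058,-55)"
```

```text
t 10.87 pos [ 538.4 -358.3   78.4] yaw -54.29 q6 0.14 F [-1.3  0.7 -2. ] op 54.7
units dxyz [-0.06  0.67 -0.12]  yawunits 0.14
```

View pics/s5.png

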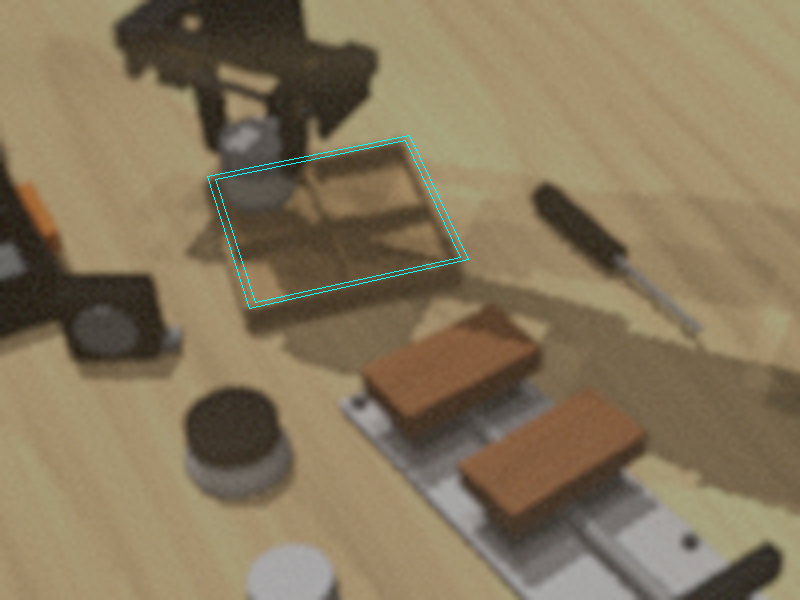

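View pics/d5.png

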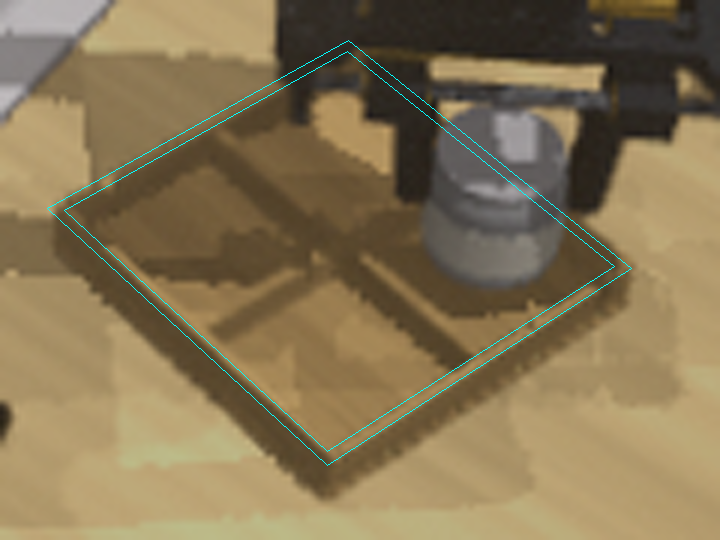

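Emit:
drive_tool --targets '[[[-0.1, 0.4, -0.1], 0], [[0, 0.25, 0], 0]]'

```text
time_s: 11.03
tcp_pos: [0.5374, -0.3561, 0.0604]
tcp_rot: [[0.586, 0.048, 0.809], [-0.81, -0.002, 0.587], [0.029, -0.999, 0.038]]
contact_force: [-0.3, -0.3, -2.7]
opening: 0.0549
```

Emit:
drive_tool --targets '[[[0, 0, 0], 0], [[0, 0, 0], 0], [[0, 0, 0], 0]]' --gripper 0.5

```text
time_s: 11.28
tcp_pos: [0.5391, -0.3544, 0.0613]
tcp_rot: [[0.588, 0.049, 0.807], [-0.808, -0.002, 0.589], [0.031, -0.999, 0.038]]
contact_force: [-0.4, -0.3, -0.6]
opening: 0.0661
```

Emit:
drive_tool --targets '[[[0, -1, 0], 0], [[0, -1, 0], 0], [[0, -1, 0], 0]]' --gripper 1

```text
time_s: 11.53
tcp_pos: [0.5323, -0.351, 0.1482]
tcp_rot: [[0.589, 0.041, 0.807], [-0.808, 0.006, 0.589], [0.02, -0.999, 0.037]]
contact_force: [0.9, -1.0, 0.5]
opening: 0.0842
```

```bash
python3 -c "
from h import *
P=[box(.5025,-.312,np.radians(-10),l,l,.026) for l in (.167,.157)]
snap('side','d6',(310,250,430,340),6,P);go(.676,.0288,.16,-55)"
```

```text
t 11.58 pos [ 535.3 -353.9  156.3] yaw -53.89 q6 0.14 F [ 2.1 -2.4  5. ] op 87.1
units dxyz [-7.53  0.08 11.31]  yawunits 0.22
```

View pics/d6.png

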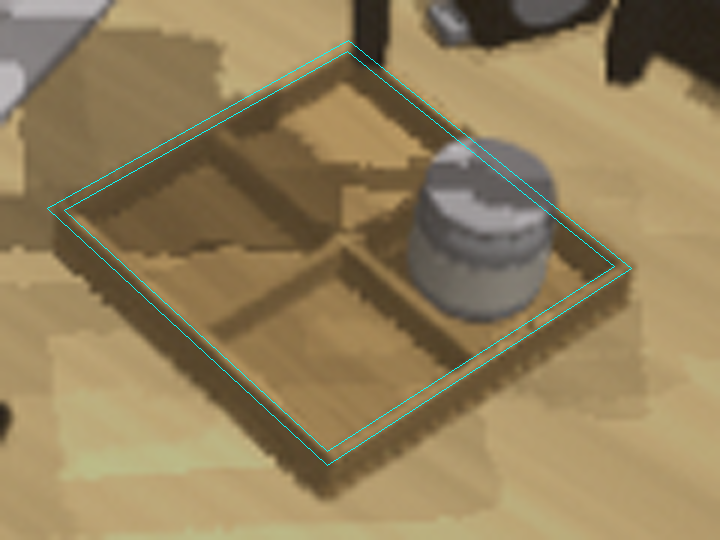

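Emit:
drive_tool --targets '[[[-0.65, 0, 1], 0], [[-0.65, 0, 1], 0], [[-0.65, 0, 1], 0], [[-0.65, 0, 1], 0], [[-0.65, 0, 1], 0]]'

```text
time_s: 12.0
tcp_pos: [0.6049, -0.1938, 0.1725]
tcp_rot: [[0.578, 0.069, 0.813], [-0.814, -0.02, 0.58], [0.057, -0.997, 0.045]]
contact_force: [-0.3, -0.3, -0.7]
opening: 0.0881
```

Emit:
drive_tool --targets '[[[-0.65, 0, 1], 0], [[-0.65, 0, 1], 0], [[-0.65, 0, 1], 0], [[-0.65, 0, 1], 0], [[-0.6, 0, 0.8], 0]]'

```text
time_s: 12.42
tcp_pos: [0.6728, -0.0238, 0.182]
tcp_rot: [[0.576, 0.084, 0.813], [-0.814, -0.024, 0.58], [0.069, -0.996, 0.054]]
contact_force: [0.1, 0.3, -0.0]
opening: 0.0883
```

```bash
python3 -c "
from h import *
d=manip.snapshot('wrist');tins(d);go(.676,.0288,.12,-55)"
```

```text
blob [230. 176.] area 1596 bbox [200 154  54  45] circ xy 677.4 28.2 r 25.2
blob [ 24. 221.] area 992 bbox [  0 202  51  40] circ xy 550.9 155.7 r 22.5
blob [116. 262.] area 779 bbox [ 97 245  46  40] circ xy 557.9 69.2 r 22.7
blob [281. 337.] area 471 bbox [266 324  29  32] circ xy 571.6 -100.1 r 20.9
blob [173. 349.] area 603 bbox [157 336  34  24] circ xy 506.6 -20.5 r 18.9
t 12.47 pos [673.8 -18.5 182.5] yaw -54.52 q6 0.75 F [-0.3  3.   0.1] op 87.8
units dxyz [-1.38  2.05  0.86]  yawunits 0.1
```

Emit:
drive_tool --targets '[[[0, -1, 0], 0], [[0, -1, 0], 0], [[0, -1, 0], 0]]'

```text
time_s: 12.72
tcp_pos: [0.6635, -0.0106, 0.268]
tcp_rot: [[0.586, 0.074, 0.807], [-0.808, -0.018, 0.589], [0.059, -0.997, 0.049]]
contact_force: [0.3, -0.4, 0.1]
opening: 0.0883
```

```bash
cat >> h.py <<'E'
def tl():
    s=manip.get_state();q=s['q'];print("t %.2f pos"%s["time_s"],np.round(s['tcp_pos']*1000,1),"tilt",np.round(s['tcp_rot'][:2,1],4),"q",np.round(q,4),"pitch",round(q[1]+q[2]+q[4]-np.pi,4),"qd",np.round(s['qd'],3))
E
python3 -c "
from h import *
tl(); manip.snapshot('side'); tl(); manip.snapshot('side'); tl();"
```

```text
t 12.72 pos [663.5 -10.6 268. ] tilt [ 0.0744 -0.0182] q [-0.1928  0.3198  1.418  -0.0038  1.3272  0.75  ] pitch -0.0766 qd [ 0.021 -0.367 -0.314  0.004  0.657 -0.   ]
t 12.77 pos [666.5 -10.9 276.9] tilt [ 0.0862 -0.0203] q [-0.1925  0.3125  1.4098 -0.0035  1.3307  0.75  ] pitch -0.0886 qd [-0.011 -0.011 -0.025 -0.    -0.126  0.   ]
t 12.82 pos [667.1 -11.5 275.4] tilt [ 0.0879 -0.0208] q [-0.1932  0.3138  1.4113 -0.0037  1.3261  0.75  ] pitch -0.0904 qd [-0.011  0.043  0.058 -0.004 -0.056 -0.   ]
```

Emit:
drive_tool --targets '[[[0, 1, 0], 0], [[0, 1, 0], 0], [[0, 1, 0], 0]]'

```text
time_s: 13.07
tcp_pos: [0.683, -0.0149, 0.199]
tcp_rot: [[0.583, 0.115, 0.804], [-0.807, -0.026, 0.589], [0.089, -0.993, 0.078]]
contact_force: [0.3, -0.9, -0.5]
opening: 0.0881
```

```bash
python3 -c "
from h import *
tl(); manip.snapshot('side'); tl(); manip.snapshot('side'); tl();"
```

```text
t 13.07 pos [683.  -14.9 199. ] tilt [ 0.1149 -0.026 ] q [-0.1936  0.3973  1.4612 -0.0037  1.165   0.7494] pitch -0.1181 qd [-0.006  0.412  0.182 -0.001 -0.646 -0.004]
t 13.12 pos [679.7 -14.6 190.9] tilt [ 0.1044 -0.0241] q [-0.1941  0.4048  1.4676 -0.0038  1.1619  0.7494] pitch -0.1073 qd [-0.001  0.007  0.033 -0.004  0.142  0.   ]
t 13.17 pos [678.8 -14.4 192.2] tilt [ 0.1013 -0.0235] q [-0.194   0.4035  1.4666 -0.0038  1.1674  0.7495] pitch -0.1041 qd [ 0.003 -0.042 -0.046 -0.     0.067 -0.   ]
```

Emit:
drive_tool --targets '[[[0, 0, -1], 0], [[0, 0, -1], 0], [[0, 0, -1], 0]]'

```text
time_s: 13.42
tcp_pos: [0.6079, -0.0662, 0.1878]
tcp_rot: [[0.588, 0.104, 0.802], [-0.805, -0.022, 0.593], [0.08, -0.994, 0.071]]
contact_force: [-0.0, 0.1, 0.0]
opening: 0.0881
```

```bash
python3 -c "
from h import *
tl(); manip.snapshot('side'); tl(); manip.snapshot('side'); tl();"
```

```text
t 13.42 pos [607.9 -66.2 187.8] tilt [ 0.1044 -0.0224] q [-0.3073  0.2653  1.6576  0.0114  1.1122  0.6256] pitch -0.1065 qd [-0.51  -0.56   0.747  0.056 -0.187 -0.541]
t 13.47 pos [603.7 -68.6 186.5] tilt [ 0.0993 -0.0233] q [-0.3124  0.2614  1.6649  0.0093  1.1135  0.6226] pitch -0.1018 qd [ 0.035  0.053 -0.074  0.007  0.021  0.095]
t 13.52 pos [605.6 -67.7 187.2] tilt [ 0.1013 -0.0228] q [-0.3103  0.2632  1.6611  0.0103  1.1136  0.6264] pitch -0.1036 qd [ 0.037  0.032 -0.079  0.024 -0.012  0.049]
```

Emit:
drive_tool --targets '[[[0, 0, 1], 0], [[0, 0, 1], 0], [[0, 0, 1], 0]]'

```text
time_s: 13.77
tcp_pos: [0.678, -0.018, 0.1984]
tcp_rot: [[0.577, 0.103, 0.81], [-0.813, -0.025, 0.582], [0.08, -0.994, 0.069]]
contact_force: [0.1, -0.3, 0.7]
opening: 0.0884
```

```bash
python3 -c "
from h import *
tl(); manip.snapshot('side'); tl(); manip.snapshot('side'); tl();"
```

```text
t 13.77 pos [678.  -18.  198.4] tilt [ 0.1031 -0.0249] q [-0.1994  0.3945  1.4657 -0.0044  1.1753  0.7523] pitch -0.1061 qd [ 0.431  0.561 -0.871 -0.047  0.273  0.471]
t 13.82 pos [682.2 -14.8 199.8] tilt [ 0.1086 -0.0234] q [-0.1943  0.3985  1.4575 -0.0021  1.1744  0.7546] pitch -0.1113 qd [-0.025 -0.054  0.078 -0.001 -0.03  -0.09 ]
t 13.87 pos [680.5 -15.9 199.2] tilt [ 0.107  -0.0241] q [-0.1961  0.3966  1.4614 -0.0031  1.1738  0.7512] pitch -0.1098 qd [-0.033 -0.03   0.08  -0.023  0.005 -0.045]
```

Emit:
drive_tool --targets '[[[0, -1, 0], 0]]'

```text
time_s: 13.95
tcp_pos: [0.6747, -0.014, 0.2231]
tcp_rot: [[0.582, 0.096, 0.807], [-0.81, -0.022, 0.586], [0.074, -0.995, 0.065]]
contact_force: [-0.9, -0.2, -2.3]
opening: 0.0878
```

```bash
python3 -c "
from h import *
tl()
for i in range(4): manip.snapshot('side'); tl()"
```

```text
t 13.95 pos [674.7 -14.  223.1] tilt [ 0.0963 -0.0221] q [-0.1948  0.3679  1.4488 -0.0033  1.226   0.7512] pitch -0.0989 qd [ 0.038 -0.457 -0.307  0.014  0.687  0.014]
t 14.00 pos [678.9 -14.3 234.6] tilt [ 0.111  -0.0245] q [-0.1943  0.3577  1.4394 -0.0027  1.2306  0.7512] pitch -0.1139 qd [-0.012 -0.055 -0.059 -0.    -0.112 -0.003]
t 14.05 pos [680. -15. 235.] tilt [ 0.1154 -0.0256] q [-0.1949  0.3571  1.4395 -0.0029  1.2265  0.7511] pitch -0.1185 qd [-0.013  0.014  0.038 -0.004 -0.048  0.   ]
t 14.10 pos [679.1 -15.2 233.1] tilt [ 0.1133 -0.0253] q [-0.1955  0.3582  1.4419 -0.003   1.2252  0.7511] pitch -0.1163 qd [-0.011  0.023  0.05  -0.001 -0.012 -0.002]
t 14.15 pos [678.1 -15.3 231.2] tilt [ 0.1104 -0.0249] q [-0.1959  0.3593  1.4441 -0.0031  1.2248  0.7511] pitch -0.1133 qd [-0.007  0.023  0.037 -0.001 -0.002  0.001]
```

Emit:
drive_tool --targets '[[[0, 1, 0], 0]]'

```text
time_s: 14.23
tcp_pos: [0.6845, -0.0167, 0.2079]
tcp_rot: [[0.579, 0.121, 0.806], [-0.81, -0.027, 0.586], [0.093, -0.992, 0.082]]
contact_force: [1.7, -0.5, 0.9]
opening: 0.0881
```

```bash
python3 -c "
from h import *
tl()
for i in range(4): manip.snapshot('side'); tl()"
```

```text
t 14.23 pos [684.5 -16.7 207.9] tilt [ 0.121 -0.027] q [-0.1961  0.3882  1.4552 -0.0032  1.1739  0.751 ] pitch -0.1243 qd [-0.008  0.45   0.226 -0.002 -0.683  0.001]
t 14.28 pos [680.4 -16.3 197.5] tilt [ 0.1083 -0.0246] q [-0.1967  0.3974  1.464  -0.0033  1.169   0.751 ] pitch -0.1113 qd [-0.003  0.041  0.078 -0.003  0.116 -0.   ]
t 14.33 pos [678.7 -16.  196.8] tilt [ 0.1028 -0.0236] q [-0.1967  0.3975  1.4648 -0.0033  1.1736  0.751 ] pitch -0.1057 qd [ 0.001 -0.017 -0.019  0.002  0.056  0.001]
t 14.38 pos [679.1 -16.  198.3] tilt [ 0.104  -0.0237] q [-0.1966  0.3964  1.4633 -0.0032  1.1751  0.7511] pitch -0.1068 qd [ 0.004 -0.025 -0.034 -0.001  0.01   0.001]
t 14.43 pos [680.1 -16.1 199.9] tilt [ 0.1065 -0.0242] q [-0.1965  0.3953  1.4616 -0.0032  1.1753  0.7511] pitch -0.1094 qd [ 0.002 -0.021 -0.03   0.001 -0.001  0.002]
```

Emit:
drive_tool --targets '[[[0, -1, 0], 0], [[0, 1, 0], 0]]'

```text
time_s: 14.6
tcp_pos: [0.6828, -0.0169, 0.2073]
tcp_rot: [[0.579, 0.115, 0.807], [-0.81, -0.026, 0.585], [0.088, -0.993, 0.078]]
contact_force: [2.5, -1.0, 2.8]
opening: 0.0882
```

```bash
python3 -c "
from h import *
tl()
for i in range(4): manip.snapshot('side'); tl()"
```

```text
t 14.60 pos [682.8 -16.9 207.3] tilt [ 0.1151 -0.0258] q [-0.1969  0.3888  1.4553 -0.003   1.1793  0.751 ] pitch -0.1182 qd [-0.015  0.544  0.313 -0.002 -0.741  0.001]
t 14.65 pos [677.1 -16.3 193.3] tilt [ 0.0977 -0.0226] q [-0.1976  0.4008  1.4675 -0.0033  1.1729  0.751 ] pitch -0.1004 qd [-0.003  0.068  0.124 -0.005  0.101  0.   ]
t 14.70 pos [674.6 -15.8 191.3] tilt [ 0.0904 -0.0212] q [-0.1975  0.4018  1.4699 -0.0033  1.177   0.7509] pitch -0.0929 qd [ 0.002 -0.004 -0.001  0.001  0.048 -0.   ]
t 14.75 pos [674.8 -15.7 192.1] tilt [ 0.0907 -0.0212] q [-0.1974  0.4012  1.469  -0.0033  1.1781  0.7509] pitch -0.0932 qd [ 0.004 -0.015 -0.025  0.     0.005  0.001]
t 14.80 pos [675.5 -15.8 193.2] tilt [ 0.0928 -0.0216] q [-0.1973  0.4005  1.4678 -0.0033  1.178   0.751 ] pitch -0.0953 qd [ 0.002 -0.014 -0.024  0.002 -0.007  0.001]
```

Emit:
drive_tool --targets '[[[0, 1, 0], 0], [[0, -1, 0], 0]]'

```text
time_s: 14.97
tcp_pos: [0.6715, -0.0154, 0.1822]
tcp_rot: [[0.581, 0.075, 0.81], [-0.812, -0.018, 0.584], [0.058, -0.997, 0.05]]
contact_force: [-3.3, -0.1, -5.2]
opening: 0.0879
```

```bash
python3 -c "
from h import *
tl()
for i in range(4): manip.snapshot('side'); tl()"
```

```text
t 14.97 pos [671.5 -15.4 182.2] tilt [ 0.075  -0.0181] q [-0.1978  0.4139  1.4721 -0.0032  1.1785  0.751 ] pitch -0.0771 qd [ 0.01  -0.656 -0.242  0.     0.761 -0.001]
t 15.02 pos [677.7 -16.  198.6] tilt [ 0.0958 -0.022 ] q [-0.197   0.3978  1.4602 -0.0031  1.1851  0.7509] pitch -0.0984 qd [ 0.003 -0.139 -0.135  0.005 -0.111 -0.   ]
t 15.07 pos [681.  -16.6 203.1] tilt [ 0.1075 -0.0243] q [-0.197   0.3935  1.4572 -0.003   1.1804  0.751 ] pitch -0.1104 qd [-0.    -0.052 -0.013 -0.001 -0.063 -0.   ]
t 15.12 pos [681.5 -16.8 204.1] tilt [ 0.1104 -0.0249] q [-0.197   0.3918  1.4576 -0.003   1.1787  0.751 ] pitch -0.1134 qd [ 0.    -0.02   0.022 -0.    -0.014 -0.002]
t 15.17 pos [681.  -16.7 203.9] tilt [ 0.1102 -0.0249] q [-0.197   0.3912  1.4588 -0.0031  1.1785  0.751 ] pitch -0.1131 qd [ 0.001 -0.008  0.024 -0.001 -0.001 -0.   ]
```

Emit:
drive_tool --targets '[[[0, -1, 0], 0], [[0, 0, 0], 0], [[0, -1, 0], 0], [[0, 0, 0], 0]]'

```text
time_s: 15.5
tcp_pos: [0.6755, -0.0154, 0.2722]
tcp_rot: [[0.578, 0.122, 0.807], [-0.81, -0.027, 0.585], [0.093, -0.992, 0.083]]
contact_force: [1.4, 0.0, 1.8]
opening: 0.0881
```

```bash
python3 -c "
from h import *
tl(); manip.snapshot('side'); tl()"
```

```text
t 15.50 pos [675.5 -15.4 272.2] tilt [ 0.1221 -0.0272] q [-0.1967  0.3135  1.4202 -0.003   1.2825  0.7509] pitch -0.1253 qd [-0.006  0.052  0.101 -0.003 -0.073  0.001]
t 15.55 pos [674.1 -15.2 268.5] tilt [ 0.1172 -0.0263] q [-0.1969  0.3162  1.4241 -0.003   1.2809  0.7509] pitch -0.1204 qd [-0.001  0.046  0.057 -0.002 -0.011 -0.001]
```

Emit:
drive_tool --targets '[[[0, 1, 0], 0], [[0, -1, 0], 0], [[0, 0, 0], 0]]'

```text
time_s: 15.8
tcp_pos: [0.6754, -0.0154, 0.2697]
tcp_rot: [[0.578, 0.123, 0.806], [-0.81, -0.027, 0.585], [0.094, -0.992, 0.084]]
contact_force: [1.9, -0.1, 2.6]
opening: 0.0886
```

```bash
python3 -c "
from h import *
tl(); manip.snapshot('side'); tl()"
```

```text
t 15.80 pos [675.4 -15.4 269.7] tilt [ 0.1229 -0.0274] q [-0.1968  0.3144  1.4242 -0.003   1.2768  0.7509] pitch -0.1262 qd [-0.008  0.135  0.147 -0.004 -0.104  0.   ]
t 15.85 pos [673.1 -15.2 264.6] tilt [ 0.1155 -0.0262] q [-0.1971  0.3179  1.4296 -0.0032  1.2754  0.7509] pitch -0.1187 qd [-0.002  0.028  0.057 -0.001  0.005  0.   ]
```

Emit:
drive_tool --targets '[[[0, -1, 0], 0], [[0, 1, 0], 0]]'

```text
time_s: 16.02
tcp_pos: [0.6758, -0.0155, 0.2723]
tcp_rot: [[0.578, 0.128, 0.806], [-0.81, -0.028, 0.585], [0.098, -0.991, 0.087]]
contact_force: [2.5, -0.5, 2.8]
opening: 0.0884
```

```bash
cat > hold.py <<'E'
from h import *
n=int(sys.argv[1]) if len(sys.argv)>1 else 4
for i in range(n): d=manip.snapshot('wrist')
tl()
E
python3 hold.py
```

```text
t 16.22 pos [669.2 -14.6 257.5] tilt [ 0.1038 -0.0239] q [-0.1974  0.3221  1.438  -0.0032  1.2748  0.7509] pitch -0.1067 qd [ 0.003 -0.012 -0.028  0.     0.001  0.   ]
```

Emit:
drive_tool --targets '[[[0, -1, 0], 0], [[0, 1, 0], 0]]'

```text
time_s: 16.38
tcp_pos: [0.6721, -0.015, 0.2659]
tcp_rot: [[0.579, 0.115, 0.807], [-0.811, -0.026, 0.585], [0.088, -0.993, 0.078]]
contact_force: [1.3, 0.1, 2.9]
opening: 0.0879
```

```bash
python3 hold.py
```

```text
t 16.58 pos [665.6 -14.1 251.4] tilt [ 0.0918 -0.0215] q [-0.1977  0.3264  1.4442 -0.0032  1.2765  0.7509] pitch -0.0944 qd [ 0.001 -0.011 -0.022 -0.    -0.002  0.002]
```

Emit:
drive_tool --targets '[[[0, -1, 0], 0], [[0, 0.3, 0], 0]]'

```text
time_s: 16.75
tcp_pos: [0.6643, -0.0137, 0.2758]
tcp_rot: [[0.58, 0.094, 0.809], [-0.811, -0.022, 0.584], [0.073, -0.995, 0.064]]
contact_force: [2.1, -0.8, 2.5]
opening: 0.088
```

```bash
python3 hold.py
```

```text
t 16.95 pos [660.6 -13.2 266.8] tilt [ 0.0809 -0.0194] q [-0.1978  0.3102  1.4329 -0.0033  1.3152  0.7509] pitch -0.0833 qd [-0.001  0.003  0.     0.001 -0.003  0.001]
```

Emit:
drive_tool --targets '[[[0, -1, 0], 0], [[0, 0, 0], 0]]'

```text
time_s: 17.12
tcp_pos: [0.6576, -0.0125, 0.2965]
tcp_rot: [[0.581, 0.078, 0.81], [-0.812, -0.019, 0.584], [0.061, -0.997, 0.053]]
contact_force: [1.1, -0.3, 1.7]
opening: 0.0877
```

```bash
python3 hold.py
```

```text
t 17.32 pos [655.  -12.2 289.4] tilt [ 0.0685 -0.017 ] q [-0.1979  0.2895  1.4127 -0.0033  1.3688  0.7508] pitch -0.0706 qd [-0.001  0.005  0.003  0.    -0.     0.002]
```

Emit:
drive_tool --targets '[[[0, -1, 0], 0], [[0, 1, 0], 0]]'

```text
time_s: 17.48
tcp_pos: [0.6569, -0.0124, 0.2941]
tcp_rot: [[0.581, 0.075, 0.81], [-0.812, -0.018, 0.584], [0.059, -0.997, 0.05]]
contact_force: [1.4, -1.3, 2.6]
opening: 0.0884
```

```bash
python3 hold.py
```

```text
t 17.68 pos [650.7 -11.5 280.1] tilt [ 0.052  -0.0138] q [-0.1982  0.2969  1.4216 -0.0033  1.3693  0.7508] pitch -0.0538 qd [ 0.002 -0.016 -0.032  0.001 -0.     0.   ]
```

Emit:
drive_tool --targets '[[[0, -1, 0], 0], [[0, 1, 0], 0]]'

```text
time_s: 17.85
tcp_pos: [0.6531, -0.0119, 0.2867]
tcp_rot: [[0.582, 0.06, 0.811], [-0.812, -0.015, 0.583], [0.047, -0.998, 0.04]]
contact_force: [1.8, -0.6, 2.3]
opening: 0.0881
```

```bash
python3 hold.py
```

```text
t 18.05 pos [647.  -10.9 273.1] tilt [ 0.0378 -0.011 ] q [-0.1985  0.3027  1.4281 -0.0034  1.3715  0.7508] pitch -0.0393 qd [ 0.001 -0.016 -0.026 -0.001 -0.005  0.001]
```

Emit:
drive_tool --targets '[[[0, -1, 0], 0], [[0, 1, 0], 0]]'

```text
time_s: 18.22
tcp_pos: [0.6498, -0.0114, 0.281]
tcp_rot: [[0.582, 0.047, 0.812], [-0.812, -0.013, 0.583], [0.038, -0.999, 0.031]]
contact_force: [1.6, -0.9, 1.7]
opening: 0.0885
```

```bash
python3 hold.py
```

```text
t 18.42 pos [643.4 -10.4 267.1] tilt [ 0.0247 -0.0084] q [-0.1987  0.3076  1.4337 -0.0034  1.3745  0.7508] pitch -0.0258 qd [ 0.002 -0.014 -0.024  0.001 -0.004  0.   ]
```

Emit:
drive_tool --targets '[[[0, -1, 0], 0], [[0, 1, 0], 0]]'

```text
time_s: 18.58
tcp_pos: [0.6463, -0.0108, 0.2753]
tcp_rot: [[0.582, 0.034, 0.812], [-0.813, -0.01, 0.583], [0.028, -0.999, 0.022]]
contact_force: [2.9, 0.4, 3.3]
opening: 0.0882
```

```bash
python3 hold.py
```

```text
t 18.78 pos [639.7  -9.7 261.4] tilt [ 0.0116 -0.0058] q [-0.1988  0.3122  1.4392 -0.0034  1.3777  0.7508] pitch -0.0125 qd [-0.    -0.012 -0.021 -0.    -0.006  0.001]
```

Emit:
drive_tool --targets '[[[0, -1, 0], 0], [[0, 1, 0], 0]]'

```text
time_s: 18.95
tcp_pos: [0.6427, -0.0102, 0.2696]
tcp_rot: [[0.582, 0.021, 0.813], [-0.813, -0.008, 0.583], [0.018, -1.0, 0.013]]
contact_force: [2.5, -2.2, 2.8]
opening: 0.088
```

```bash
python3 hold.py; python3 -c "
from h import *
d=manip.snapshot('wrist');tins(d);go(.677,.0287,.12,-55)"
```

```text
t 19.15 pos [636.   -9.1 255.8] tilt [-0.0016 -0.0031] q [-0.199   0.3168  1.4446 -0.0035  1.381   0.7509] pitch 0.0009 qd [-0.    -0.013 -0.021  0.001 -0.006  0.   ]
blob [267. 137.] area 696 bbox [252 122  33  34] circ xy 678.8 38.5 r 22.4
blob [ 95. 170.] area 518 bbox [ 80 157  33  28] circ xy 536.4 178.6 r 19.0
blob [160. 214.] area 2094 bbox [122 188  74  51] circ xy 533.9 95.2 r 43.9
blob [129. 245.] area 1957 bbox [ 89 223  78  46] circ xy 474.5 105.3 r 47.8
blob [241. 249.] area 962 bbox [226 227  34  43] circ xy 550.1 -6.3 r 29.0
blob [225. 284.] area 353 bbox [213 274  24  19] circ xy 498.9 -17.8 r 17.6
t 19.20 pos [636.5  -9.2 256.6] yaw -54.38 q6 0.75 F [-0.1  0.6  0.3] op 88.3
units dxyz [-0.25  4.55  1.84]  yawunits 0.12
```

Emit:
drive_tool --targets '[[[-0.1, 0.9, 0.6], 0], [[-0.1, 0.9, 0.6], 0], [[-0.05, 0.9, 0.5], 0]]'

```text
time_s: 19.45
tcp_pos: [0.6803, 0.024, 0.1868]
tcp_rot: [[0.58, 0.019, 0.815], [-0.815, -0.007, 0.58], [0.017, -1.0, 0.011]]
contact_force: [0.6, 0.3, -0.4]
opening: 0.0883
```

```bash
python3 hold.py 2; python3 -c "
from h import *
d=snap('wrist','w7',pts=tinpolys([(.677,.0287)]));tins(d);go(.677,.0287,.05,-55)"
```

```text
t 19.55 pos [677.   25.2 180.6] tilt [ 0.0074 -0.0056] q [-0.1355  0.4679  1.3981 -0.0047  1.2675  0.8166] pitch -0.0081 qd [-0.022 -0.064 -0.005 -0.015  0.055 -0.023]
blob [274. 221.] area 1191 bbox [249 204  55  33] circ xy 674.4 27.8 r 25.2
blob [121. 264.] area 1175 bbox [104 244  40  44] circ xy 544.6 115.5 r 24.6
blob [237. 331.] area 336 bbox [224 324  26  16] circ xy 550.2 -10.8 r 14.3
blob [316. 342.] area 422 bbox [305 329  24  27] circ xy 585.3 -88.3 r 19.8
t 19.60 pos [677.4  24.4 183. ] yaw -54.48 q6 0.82 F [ 0.1  0.2 -0.3] op 88.1
units dxyz [-0.17  4.43  0.05]  yawunits 0.1
```

View pics/w7.png

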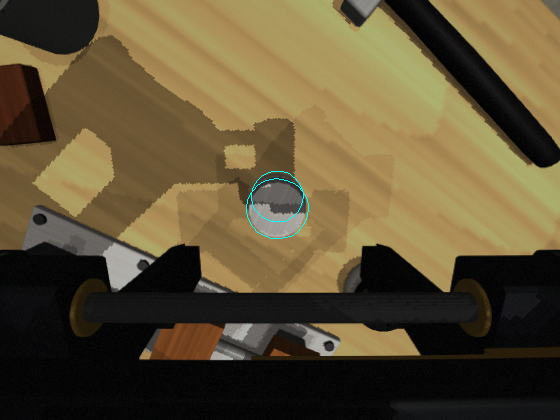

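Emit:
drive_tool --targets '[[[-0.15, 0.9, 0], 0], [[0, 0.9, 0], 0], [[0, 0.9, 0], 0], [[0, 0.9, 0], 0]]'

```text
time_s: 19.93
tcp_pos: [0.6858, 0.0244, 0.0908]
tcp_rot: [[0.581, 0.035, 0.813], [-0.814, -0.011, 0.581], [0.029, -0.999, 0.022]]
contact_force: [-0.2, 0.4, 0.0]
opening: 0.0881
```

```bash
python3 hold.py 2; python3 -c "
from h import *
go(.677,.0287,.049,-55)"
```

```text
t 20.03 pos [682.4  24.6  86.3] tilt [ 0.0258 -0.0097] q [-0.1347  0.5785  1.4444 -0.0069  1.0919  0.8193] pitch -0.0269 qd [ 0.005 -0.047 -0.037  0.001  0.048  0.003]
t 20.03 pos [682.4  24.6  86.3] yaw -54.49 q6 0.82 F [-1.5  0.1  0.1] op 88.1
units dxyz [-0.25  1.24 -0.08]  yawunits 0.1
```

Emit:
drive_tool --targets '[[[-0.25, 0.7, -0.1], 0], [[0, 0.5, 0], 0]]' --gripper -0.1 --force 20

```text
time_s: 20.2
tcp_pos: [0.6808, 0.0271, 0.0577]
tcp_rot: [[0.58, 0.036, 0.814], [-0.814, -0.011, 0.58], [0.03, -0.999, 0.022]]
contact_force: [-0.9, 0.6, -1.0]
opening: 0.0768
```

```bash
python3 hold.py 8; python3 -c "
from h import *
go(*cell(1),.12,-55)"
```

```text
t 20.60 pos [682.7  26.9  58.8] tilt [ 0.0387 -0.0115] q [-0.1312  0.6099  1.4606 -0.0074  1.0311  0.8243] pitch -0.0399 qd [ 0.001  0.001  0.    -0.001 -0.005 -0.001]
t 20.60 pos [682.7  26.9  58.8] yaw -54.56 q6 0.82 F [-0.9  1.9  5.4] op 53.7
units dxyz [ 5.8  -2.09 -9.48]  yawunits 0.09
```

Emit:
drive_tool --targets '[[[0, -1, 0], 0], [[0, -1, 0], 0], [[0, -1, 0], 0], [[0, -1, 0], 0], [[0, 0, 0], 0]]'

```text
time_s: 21.02
tcp_pos: [0.6766, 0.0278, 0.1821]
tcp_rot: [[0.58, 0.034, 0.814], [-0.814, -0.012, 0.58], [0.029, -0.999, 0.021]]
contact_force: [0.7, -0.4, -0.6]
opening: 0.0536
```

```bash
python3 hold.py 4; python3 -c "
from h import *
go(*cell(1),.14,-55)
snap('wrist','w8')"
```

```text
t 21.22 pos [672.1  28.2 172.6] tilt [ 0.0203 -0.0101] q [-0.1308  0.4587  1.4285 -0.0078  1.233   0.8237] pitch -0.0214 qd [-0.001  0.021  0.012  0.     0.002  0.001]
t 21.22 pos [672.1  28.2 172.6] yaw -54.55 q6 0.82 F [-0.6  0.3 -2. ] op 53.9
units dxyz [ 5.95  1.11 -9.29]  yawunits 0.09
```

View pics/w8.png

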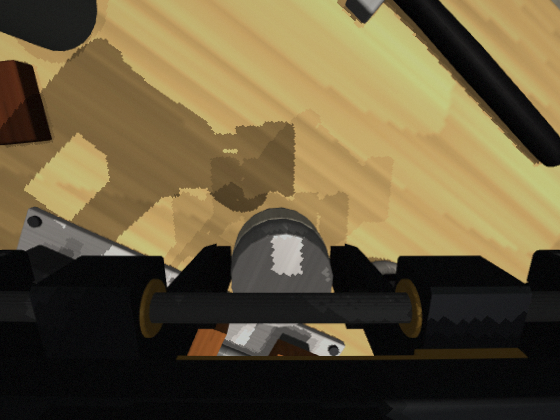

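Emit:
drive_tool --targets '[[[0.6, 0, -0.95], 0], [[0.6, 0, -0.95], 0], [[0.6, 0, -0.95], 0], [[0.6, 0, -0.95], 0], [[0.6, 0, -0.95], 0]]'

```text
time_s: 21.68
tcp_pos: [0.6028, -0.124, 0.1604]
tcp_rot: [[0.589, 0.004, 0.808], [-0.808, -0.003, 0.589], [0.005, -1.0, 0.002]]
contact_force: [0.5, 0.1, -2.7]
opening: 0.0536
```

Emit:
drive_tool --targets '[[[0.6, 0, -0.95], 0], [[0.6, 0, -0.95], 0], [[0.6, 0, -0.95], 0], [[0.6, 0, -0.95], 0]]'

```text
time_s: 22.02
tcp_pos: [0.5456, -0.2524, 0.1514]
tcp_rot: [[0.59, -0.008, 0.807], [-0.807, 0.005, 0.59], [-0.009, -1.0, -0.004]]
contact_force: [0.1, -0.1, -1.7]
opening: 0.0538
```

```bash
python3 hold.py 3; python3 -c "
from h import *
go(*cell(1),.10,-55)"
```

```text
t 22.17 pos [ 545.5 -253.5  151.4] tilt [-0.0085  0.0045] q [-6.3140e-01  3.5620e-01  1.6172e+00 -1.5000e-03  1.1777e+00  3.1320e-01] pitch 0.0095 qd [ 0.058 -0.008  0.002  0.021  0.007  0.018]
t 22.17 pos [ 545.5 -253.5  151.4] yaw -54.09 q6 0.31 F [ 0.1  0.6 -1.4] op 53.7
units dxyz [ 0.79  1.71 -0.39]  yawunits 0.18
```

Emit:
drive_tool --targets '[[[0.4, 0.6, -0.2], 0], [[0.4, 0.6, -0.2], 0], [[0, 0.5, 0], 0]]'

```text
time_s: 22.42
tcp_pos: [0.5513, -0.279, 0.0995]
tcp_rot: [[0.587, -0.006, 0.81], [-0.81, 0.004, 0.587], [-0.007, -1.0, -0.002]]
contact_force: [0.3, -0.3, -1.0]
opening: 0.0535
```

```bash
python3 hold.py 3; python3 -c "
from h import *
go(*cell(1),.066,-55)"
```

```text
t 22.57 pos [ 549.8 -276.    98.4] tilt [-0.0099  0.0081] q [-6.5810e-01  4.5530e-01  1.6019e+00  4.0000e-04  1.0972e+00  2.8380e-01] pitch 0.0128 qd [ 0.003 -0.039 -0.027 -0.002  0.006 -0.003]
t 22.57 pos [ 549.8 -276.    98.4] yaw -53.98 q6 0.28 F [-0.8  0.8 -0.8] op 53.8
units dxyz [ 0.09  1.08 -0.07]  yawunits 0.2
```

Emit:
drive_tool --targets '[[[0.1, 0.7, -0.1], 0], [[0, 0.35, 0], 0]]'

```text
time_s: 22.73
tcp_pos: [0.5516, -0.2792, 0.0696]
tcp_rot: [[0.59, -0.006, 0.807], [-0.807, 0.005, 0.59], [-0.008, -1.0, -0.002]]
contact_force: [-0.9, 0.4, -1.4]
opening: 0.0536
```

```bash
python3 hold.py 4; python3 -c "
from h import *
st()
P=[box(*CR,l,l,.026) for l in (.167,.157)]
snap('side','d9',(310,250,430,340),6,P)"
```

```text
t 22.93 pos [ 552.7 -280.    71.9] tilt [-0.0034  0.0036] q [-6.6060e-01  4.9770e-01  1.6037e+00  9.0000e-04  1.0451e+00  2.7850e-01] pitch 0.0049 qd [-0.005 -0.014 -0.009 -0.002 -0.    -0.001]
t 22.93 pos [ 552.7 -280.    71.9] yaw -53.84 q6 0.28 F [-0.4  0.1 -1.1] op 53.7
```

View pics/d9.png

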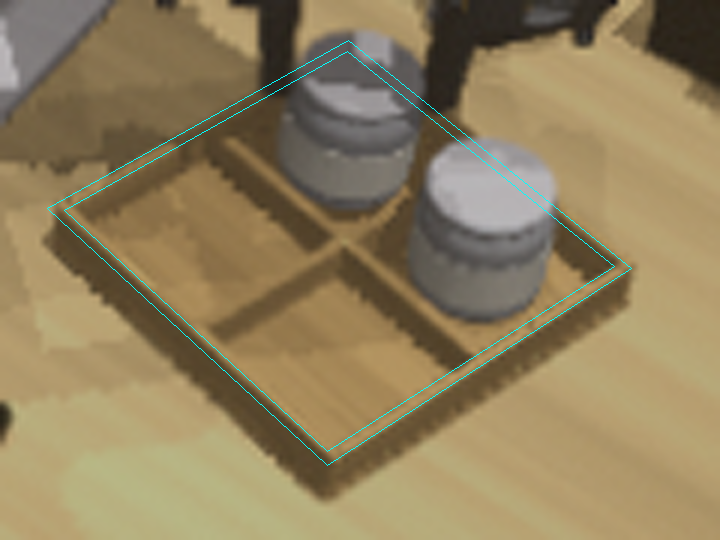

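Emit:
drive_tool --targets '[[[-0.1, 0.2, 0], 0]]'

```text
time_s: 23.07
tcp_pos: [0.5527, -0.279, 0.0686]
tcp_rot: [[0.59, 0.001, 0.807], [-0.807, 0.0, 0.59], [0.0, -1.0, 0.001]]
contact_force: [1.4, -0.0, -0.8]
opening: 0.0536
```

Emit:
drive_tool --targets '[[[0, 0, 0], 0], [[0, 0, 0], 0], [[0, 0, 0], 0]]' --gripper 0.5

```text
time_s: 23.32
tcp_pos: [0.553, -0.2784, 0.0698]
tcp_rot: [[0.59, 0.002, 0.807], [-0.807, -0.0, 0.59], [0.002, -1.0, 0.001]]
contact_force: [-0.6, 0.7, 0.5]
opening: 0.0662
```

Emit:
drive_tool --targets '[[[0, -1, 0], 0], [[0, -1, 0], 0], [[0, -1, 0], 0], [[0, -0.5, 0], 0]]' --gripper 1

```text
time_s: 23.65
tcp_pos: [0.5503, -0.2768, 0.1743]
tcp_rot: [[0.59, -0.005, 0.807], [-0.807, 0.005, 0.59], [-0.007, -1.0, -0.001]]
contact_force: [0.3, -0.6, 0.5]
opening: 0.0878
```

```bash
python3 hold.py 1; python3 -c "
from h import *
P=[box(*CR,l,l,.026) for l in (.167,.157)]
snap('side','d10',(310,250,430,340),6,P)
go(.548,.395,.17,-55)"
```

```text
t 23.70 pos [ 551.4 -277.6  176.8] tilt [-0.0022  0.0028] q [-6.5880e-01  3.5440e-01  1.5628e+00  9.0000e-04  1.2279e+00  2.8050e-01] pitch 0.0034 qd [ 0.     0.03   0.016  0.003 -0.086  0.   ]
t 23.75 pos [ 551.  -277.3  174.5] yaw -53.84 q6 0.28 F [ 0.8 -1.3  0.1] op 87.8
units dxyz [-18.15   0.23  13.14]  yawunits 0.23
```

View pics/d10.png

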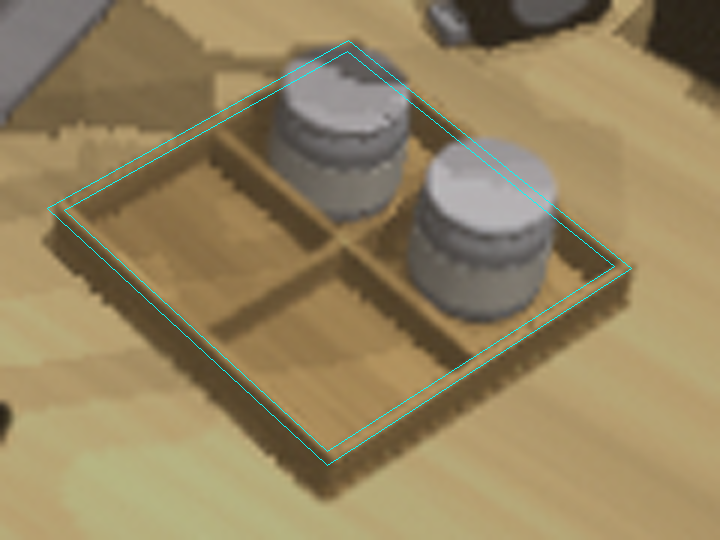

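Emit:
drive_tool --targets '[[[-1, 0, 0.72], 0], [[-1, 0, 0.72], 0], [[-1, 0, 0.72], 0], [[-1, 0, 0.72], 0], [[-1, 0, 0.72], 0]]'

```text
time_s: 24.17
tcp_pos: [0.5487, -0.0946, 0.1713]
tcp_rot: [[0.58, -0.003, 0.815], [-0.815, 0.001, 0.58], [-0.002, -1.0, -0.002]]
contact_force: [0.5, 1.0, 0.8]
opening: 0.0878
```

Emit:
drive_tool --targets '[[[-1, 0, 0.72], 0], [[-1, 0, 0.72], 0], [[-1, 0, 0.72], 0], [[-1, 0, 0.72], 0], [[-1, 0, 0.72], 0]]'

```text
time_s: 24.58
tcp_pos: [0.5449, 0.0991, 0.165]
tcp_rot: [[0.578, -0.01, 0.816], [-0.816, 0.002, 0.578], [-0.008, -1.0, -0.007]]
contact_force: [1.4, -0.2, -0.2]
opening: 0.0878
```

```bash
python3 hold.py 3; python3 -c "
from h import *
go(.548,.395,.17,-55)"
```

```text
t 24.73 pos [544.7  99.9 164.9] tilt [-0.0108  0.0021] q [-0.0338  0.2423  1.7339  0.0018  1.1763  0.9154] pitch 0.0109 qd [-0.064 -0.004 -0.002 -0.018 -0.001 -0.024]
t 24.73 pos [544.7  99.9 164.9] yaw -54.43 q6 0.92 F [ 0.2 -0.6  0. ] op 88.0
units dxyz [-7.94 -0.15  5.81]  yawunits 0.11
```

Emit:
drive_tool --targets '[[[-1, 0, 0.73], 0], [[-1, 0, 0.73], 0], [[-1, 0, 0.73], 0], [[-1, 0, 0.73], 0], [[-1, 0, 0.73], 0]]'

```text
time_s: 25.15
tcp_pos: [0.5489, 0.279, 0.1603]
tcp_rot: [[0.569, -0.015, 0.822], [-0.822, -0.003, 0.569], [-0.006, -1.0, -0.014]]
contact_force: [0.3, 0.4, -0.1]
opening: 0.0883
```

Emit:
drive_tool --targets '[[[-1, 0, 0.75], 0], [[-1, 0, 0.75], 0], [[-0.4, 0, 0.3], 0]]'

```text
time_s: 25.4
tcp_pos: [0.5531, 0.3714, 0.1568]
tcp_rot: [[0.567, -0.017, 0.824], [-0.824, -0.004, 0.567], [-0.006, -1.0, -0.016]]
contact_force: [0.0, -0.7, -0.6]
opening: 0.0886
```

```bash
python3 hold.py 3; python3 -c "
from h import *
d=snap('wrist','w11',pts=tinpolys([(.548,.3953),(.445,.375)]));tins(d);go(.548,.3953,.05,-55)"
```

```text
t 25.55 pos [553.1 368.3 156.4] tilt [-0.0176 -0.0063] q [4.0860e-01 4.8220e-01 1.4300e+00 1.3000e-03 1.2481e+00 1.3767e+00] pitch 0.0186 qd [-0.033 -0.025  0.027 -0.008  0.002 -0.006]
blob [250. 188.] area 1329 bbox [221 172  59  30] circ xy 552.8 399.6 r 23.8
blob [251. 221.] area 818 bbox [225 212  53  21] circ xy 538.8 389.5 r 21.5
blob [209. 287.] area 307 bbox [195 281  31  12] circ xy 459.9 382.1 r 13.7
blob [347. 338.] area 568 bbox [329 323  38  33] circ xy 487.7 248.2 r 24.0
t 25.60 pos [553.3 367.3 156.7] yaw -55.57 q6 1.38 F [-0.2  0.3  0.9] op 88.0
units dxyz [-0.85  3.55  0.45]  yawunits -0.11
```

View pics/w11.png

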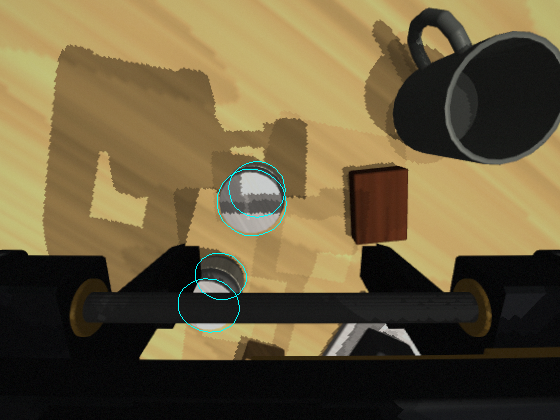

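Emit:
drive_tool --targets '[[[-0.5, 0.6, 0.3], 0], [[-0.35, 0.9, 0.15], 0], [[0, 0.9, 0], 0], [[0, 0.6, 0], 0]]'

```text
time_s: 25.93
tcp_pos: [0.556, 0.3886, 0.07]
tcp_rot: [[0.557, -0.007, 0.83], [-0.83, -0.004, 0.557], [-0.001, -1.0, -0.008]]
contact_force: [-0.5, 0.1, -0.4]
opening: 0.0883
```

```bash
python3 hold.py 3; python3 -c "
from h import *
go(.548,.3953,.047,-55)"
```

```text
t 26.08 pos [555.5 388.4  70.5] tilt [-0.009  -0.0045] q [ 4.3570e-01  6.0960e-01  1.4325e+00 -3.0000e-04  1.1096e+00  1.4157e+00] pitch 0.01 qd [ 0.009 -0.04  -0.043  0.003  0.007  0.002]
t 26.08 pos [555.5 388.4  70.5] yaw -56.15 q6 1.42 F [0.4 0.2 0.9] op 88.1
units dxyz [-0.33  0.78 -0.07]  yawunits -0.23
```

Emit:
drive_tool --targets '[[[-0.3, 0.5, -0.1], 0], [[0, 0.35, 0], 0]]' --gripper -0.1 --force 20

```text
time_s: 26.25
tcp_pos: [0.5522, 0.3929, 0.0501]
tcp_rot: [[0.554, -0.002, 0.832], [-0.832, -0.001, 0.554], [0.0, -1.0, -0.002]]
contact_force: [-0.6, 0.3, -0.2]
opening: 0.0768
```

```bash
python3 hold.py 9; python3 -c "
from h import *
go(*cell(4),.18,-55)"
```

```text
t 26.70 pos [553.4 393.7  51. ] tilt [ 0.0006 -0.0008] q [ 4.4450e-01  6.3350e-01  1.4406e+00 -1.2000e-03  1.0673e+00  1.4277e+00] pitch -0.0002 qd [ 0.002  0.    -0.001 -0.001 -0.001 -0.002]
t 26.70 pos [553.4 393.7  51. ] yaw -56.30 q6 1.43 F [-0.7 -0.8  4.7] op 55.0
units dxyz [ 18.68  -4.28 -16.37]  yawunits -0.26
```

Emit:
drive_tool --targets '[[[0, -1, 0], 0], [[0, -1, 0], 0], [[0, -1, 0], 0], [[0.2, -1, -0.2], 0], [[0.6, -0.3, -0.5], 0]]'

```text
time_s: 27.12
tcp_pos: [0.5456, 0.3625, 0.1787]
tcp_rot: [[0.558, -0.01, 0.83], [-0.83, -0.006, 0.558], [-0.001, -1.0, -0.011]]
contact_force: [1.1, -0.4, -0.9]
opening: 0.0552
```

Emit:
drive_tool --targets '[[[1, 0, -0.88], 0], [[1, 0, -0.88], 0], [[1, 0, -0.88], 0], [[1, 0, -0.88], 0], [[1, 0, -0.88], 0]]'

```text
time_s: 27.53
tcp_pos: [0.5206, 0.1622, 0.1852]
tcp_rot: [[0.566, 0.001, 0.825], [-0.825, -0.003, 0.566], [0.003, -1.0, -0.0]]
contact_force: [0.8, -0.5, -1.5]
opening: 0.0548
```

Emit:
drive_tool --targets '[[[1, 0, -0.88], 0], [[1, 0, -0.88], 0], [[1, 0, -0.88], 0], [[1, 0, -0.88], 0], [[1, 0, -0.88], 0]]'

```text
time_s: 27.95
tcp_pos: [0.4927, -0.0444, 0.1862]
tcp_rot: [[0.568, 0.003, 0.823], [-0.823, -0.004, 0.568], [0.005, -1.0, -0.0]]
contact_force: [0.6, -0.2, -2.3]
opening: 0.055
```

```bash
python3 hold.py 2; python3 -c "
from h import *
go(*cell(4),.15,-55)"
```

```text
t 28.05 pos [493.  -48.2 186.4] tilt [ 0.0026 -0.006 ] q [-0.3346  0.0794  1.8739 -0.0052  1.1838  0.6411] pitch -0.0044 qd [ 0.098  0.007 -0.003  0.054  0.011  0.087]
t 28.05 pos [493.  -48.2 186.4] yaw -55.79 q6 0.64 F [-0.5  0.3 -2.3] op 54.8
units dxyz [ 7.47  1.27 -6.59]  yawunits -0.16
```

Emit:
drive_tool --targets '[[[1, 0.1, -0.88], 0], [[1, 0.1, -0.88], 0], [[1, 0.1, -0.88], 0], [[1, 0.1, -0.88], 0], [[1, 0.1, -0.88], 0]]'

```text
time_s: 28.47
tcp_pos: [0.4689, -0.2414, 0.1726]
tcp_rot: [[0.57, 0.005, 0.822], [-0.822, -0.003, 0.57], [0.005, -1.0, 0.003]]
contact_force: [0.8, 0.9, -1.9]
opening: 0.0547
```

Emit:
drive_tool --targets '[[[1, 0.3, -0.88], 0], [[1, 0.3, -0.88], 0], [[0.2, 0.3, -0.2], 0]]'

```text
time_s: 28.72
tcp_pos: [0.4586, -0.3367, 0.1471]
tcp_rot: [[0.568, 0.009, 0.823], [-0.823, -0.008, 0.568], [0.012, -1.0, 0.003]]
contact_force: [0.3, -0.4, -1.3]
opening: 0.0549
```

```bash
python3 hold.py 3; python3 -c "
from h import *
go(*cell(4),.09,-55)"
```

```text
t 28.87 pos [ 458.2 -330.6  145.5] tilt [ 0.0054 -0.0016] q [-0.8367  0.2818  1.7287  0.0032  1.1263  0.1269] pitch -0.0048 qd [ 0.037 -0.031  0.012  0.004  0.01   0.003]
t 28.87 pos [ 458.2 -330.6  145.5] yaw -55.29 q6 0.13 F [ 0.   0.3 -1.7] op 55.3
units dxyz [ 0.33  1.85 -0.35]  yawunits -0.06
```

Emit:
drive_tool --targets '[[[0.3, 0.7, -0.3], 0], [[0, 0.7, 0], 0], [[0, 0.5, 0], 0]]'

```text
time_s: 29.12
tcp_pos: [0.4607, -0.3406, 0.0921]
tcp_rot: [[0.573, 0.011, 0.819], [-0.819, -0.006, 0.573], [0.012, -1.0, 0.006]]
contact_force: [-0.2, -0.1, -1.7]
opening: 0.055
```

```bash
python3 hold.py 3; python3 -c "
from h import *
go(*cell(4),.060,-55)
P=[box(*CR,l,l,.026) for l in (.167,.157)]
snap('side','d12',(310,250,430,340),6,P)"
```

```text
t 29.27 pos [ 460.1 -340.1   92. ] tilt [ 0.0096 -0.0044] q [-0.8461  0.3712  1.7382  0.005   1.0225  0.111 ] pitch -0.0097 qd [-0.007 -0.028 -0.03  -0.001  0.003 -0.003]
t 29.27 pos [ 460.1 -340.1   92. ] yaw -54.99 q6 0.11 F [ 1.   0.5 -1.3] op 55.0
units dxyz [ 0.03  1.07 -0.22]  yawunits 0.0
```

View pics/d12.png

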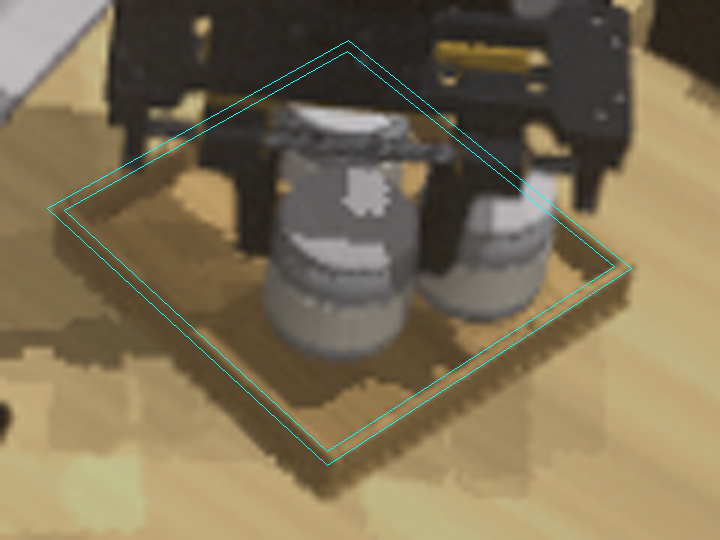

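Emit:
drive_tool --targets '[[[0, 0.6, -0.2], 0], [[0, 0.45, 0], 0]]'

```text
time_s: 29.48
tcp_pos: [0.46, -0.346, 0.0671]
tcp_rot: [[0.576, 0.018, 0.817], [-0.817, -0.014, 0.576], [0.022, -1.0, 0.007]]
contact_force: [-0.9, 1.2, -2.4]
opening: 0.0551
```

```bash
python3 hold.py 3; python3 -c "
from h import *
go(*cell(4),.058,-55)"
```

```text
t 29.63 pos [ 459.8 -345.5   66.4] tilt [ 0.0168 -0.0118] q [-0.8532  0.4125  1.745   0.0059  0.9642  0.1008] pitch -0.02 qd [-0.004 -0.012 -0.013 -0.     0.006 -0.003]
t 29.63 pos [ 459.8 -345.5   66.4] yaw -54.85 q6 0.10 F [ 0.1 -0.2 -0.9] op 54.9
units dxyz [-0.1   0.28 -0.1 ]  yawunits 0.03
```

Emit:
drive_tool --targets '[[[0, 0.1, 0], 0], [[0, 0, 0], 0], [[0, 0, 0], 0]]' --gripper 0.5

```text
time_s: 29.88
tcp_pos: [0.4619, -0.3466, 0.0665]
tcp_rot: [[0.576, 0.02, 0.817], [-0.817, -0.015, 0.576], [0.024, -1.0, 0.008]]
contact_force: [-0.2, -0.1, 0.4]
opening: 0.0662
```

Emit:
drive_tool --targets '[[[0, -0.7, 0], 0], [[0, -1, 0], 0], [[0, -1, 0], 0], [[0, -1, 0], 0]]' --gripper 1

```text
time_s: 30.22
tcp_pos: [0.4572, -0.3421, 0.176]
tcp_rot: [[0.576, 0.013, 0.818], [-0.818, -0.007, 0.576], [0.013, -1.0, 0.006]]
contact_force: [-0.1, -0.8, 0.3]
opening: 0.0876
```

```bash
python3 hold.py 1; python3 -c "
from h import *
P=[box(*CR,l,l,.026) for l in (.167,.157)]
snap('side','d13',(310,250,430,340),6,P)
go(.445,.375,.17,-55)"
```

```text
t 30.27 pos [ 459.8 -344.8  183.3] tilt [ 0.0196 -0.0145] q [-0.8525  0.2419  1.693   0.0056  1.1829  0.1023] pitch -0.0238 qd [-0.002  0.022 -0.024  0.003 -0.145 -0.   ]
t 30.32 pos [ 460.  -345.1  181.4] yaw -54.84 q6 0.10 F [-0.4  1.2 -0.5] op 88.0
units dxyz [-19.92  -0.    13.41]  yawunits 0.03
```

View pics/d13.png

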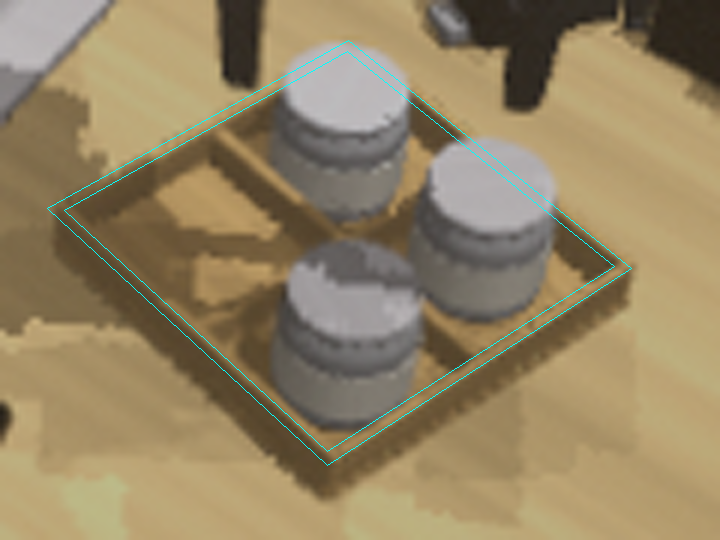

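Emit:
drive_tool --targets '[[[-1, 0, 0.68], 0], [[-1, 0, 0.68], 0], [[-1, 0, 0.68], 0], [[-1, 0, 0.68], 0], [[-1, 0, 0.68], 0]]'

```text
time_s: 30.73
tcp_pos: [0.4591, -0.1672, 0.1818]
tcp_rot: [[0.566, 0.03, 0.824], [-0.823, -0.026, 0.567], [0.039, -0.999, 0.01]]
contact_force: [0.8, 0.4, -0.3]
opening: 0.0877
```

Emit:
drive_tool --targets '[[[-1, 0, 0.68], 0], [[-1, 0, 0.68], 0], [[-1, 0, 0.68], 0], [[-1, 0, 0.68], 0], [[-1, 0, 0.68], 0]]'

```text
time_s: 31.15
tcp_pos: [0.4572, 0.0221, 0.1778]
tcp_rot: [[0.563, 0.035, 0.825], [-0.825, -0.028, 0.564], [0.042, -0.999, 0.013]]
contact_force: [1.2, 0.2, -0.1]
opening: 0.0881
```

Emit:
drive_tool --targets '[[[-1, 0, 0.68], 0], [[-1, 0, 0.68], 0], [[-1, 0, 0.68], 0], [[-1, 0, 0.68], 0], [[-1, 0, 0.68], 0]]'

```text
time_s: 31.57
tcp_pos: [0.4556, 0.2128, 0.174]
tcp_rot: [[0.563, 0.04, 0.826], [-0.826, -0.027, 0.564], [0.045, -0.999, 0.018]]
contact_force: [0.7, -0.4, 1.1]
opening: 0.0882
```

```bash
python3 hold.py 2; python3 -c "
from h import *
go(.445,.375,.15,-55)"
```

```text
t 31.67 pos [455.2 215.5 173.9] tilt [ 0.0402 -0.0258] q [ 0.2263  0.1013  1.8791 -0.0378  1.128   1.2086] pitch -0.0332 qd [-0.086 -0.02   0.035 -0.039  0.008 -0.083]
t 31.67 pos [455.2 215.5 173.9] yaw -55.41 q6 1.21 F [-0.4 -0.2  0.9] op 88.1
units dxyz [-4.6   0.64  2.73]  yawunits -0.08
```

Emit:
drive_tool --targets '[[[-0.95, 0, 0.6], 0], [[-0.95, 0, 0.6], 0], [[-0.95, 0.2, 0.6], 0], [[-0.95, 0.2, 0.6], 0], [[-0.7, 0.2, 0.4], 0]]'

```text
time_s: 32.08
tcp_pos: [0.4511, 0.3756, 0.1524]
tcp_rot: [[0.563, 0.045, 0.825], [-0.825, -0.027, 0.564], [0.048, -0.999, 0.022]]
contact_force: [0.4, -0.6, -0.8]
opening: 0.088
```

```bash
python3 hold.py 3; python3 -c "
from h import *
d=snap('wrist','w14',pts=tinpolys([(.445,.375)]));tins(d)
go(.445,.375,.08,-55)"
```

```text
t 32.23 pos [450.2 374.1 151.5] tilt [ 0.0431 -0.0286] q [ 0.5142  0.3101  1.679  -0.051   1.1295  1.5049] pitch -0.023 qd [-0.039 -0.031  0.024 -0.009  0.008 -0.01 ]
blob [265. 239.] area 1390 bbox [238 223  60  34] circ xy 440.6 375.4 r 24.8
blob [420. 248.] area 365 bbox [408 229  24  34] circ xy 500.7 260.2 r 16.6
blob [450. 252.] area 649 bbox [436 236  36  36] circ xy 512.7 233.4 r 19.0
t 32.28 pos [450.5 373.2 151.9] yaw -55.64 q6 1.50 F [ 0.2 -0.2  0.7] op 88.1
units dxyz [-0.27  2.38 -0.16]  yawunits -0.13
```

View pics/w14.png

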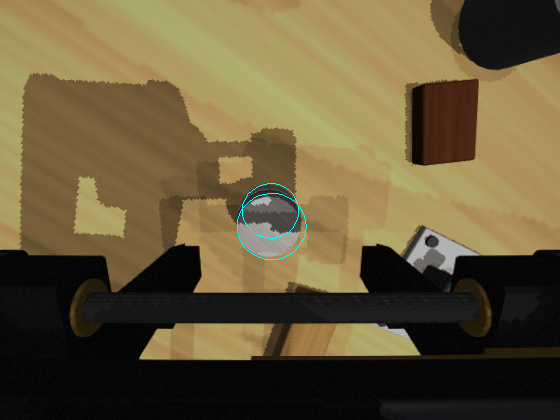

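```bash
python3 -c "
from h import *
d=manip.snapshot('wrist'); W=pix2w(d,[(290,286),(328,288),(263,357),(300,357)],.03); print(np.round(W*1000)); s=manip.get_state(); print(np.round((W-s['tcp_pos'])@s['tcp_rot']*1000))"
```

```text
[[401. 322.  30.]
 [419. 290.  30.]
 [320. 299.  30.]
 [340. 267.  30.]]
[[   8.  121.  -73.]
 [  45.  123.  -76.]
 [ -19.  118. -152.]
 [  19.  120. -154.]]
```

Emit:
drive_tool --targets '[[[-0.2, 0.8, -0.1], 0], [[-0.1, 0.8, -0.1], 0], [[0, 0.7, 0], 0]]'

```text
time_s: 32.58
tcp_pos: [0.4501, 0.3729, 0.0886]
tcp_rot: [[0.558, 0.056, 0.828], [-0.828, -0.023, 0.56], [0.05, -0.998, 0.034]]
contact_force: [0.2, 0.0, -1.0]
opening: 0.0879
```

```bash
python3 hold.py 3; python3 -c "
from h import *
go(.445,.375,.047,-55)"
```

```text
t 32.73 pos [449.  372.1  87.5] tilt [ 0.052  -0.0253] q [ 0.5129  0.3926  1.7204 -0.0567  0.9963  1.5203] pitch -0.0322 qd [ 0.009 -0.03  -0.039  0.004  0.01   0.002]
t 32.73 pos [449.  372.1  87.5] yaw -56.04 q6 1.52 F [-1.1  0.3  1. ] op 88.0
units dxyz [-0.22  1.34 -0.1 ]  yawunits -0.21
```

Emit:
drive_tool --targets '[[[-0.2, 0.8, -0.1], 0], [[0, 0.6, 0], 0]]' --gripper -0.1

```text
time_s: 32.9
tcp_pos: [0.4507, 0.3752, 0.0517]
tcp_rot: [[0.555, 0.062, 0.829], [-0.83, -0.02, 0.557], [0.051, -0.998, 0.04]]
contact_force: [-0.7, -0.3, -0.2]
opening: 0.0767
```

```bash
python3 hold.py 9; python3 -c "
from h import *
go(*cell(3),.18,-55)"
```

```text
t 33.35 pos [451.7 376.1  52.7] tilt [ 0.0641 -0.0192] q [ 0.5171  0.4507  1.7261 -0.0609  0.9194  1.5321] pitch -0.0454 qd [ 0.002  0.001  0.    -0.001 -0.003  0.   ]
t 33.35 pos [451.7 376.1  52.7] yaw -56.17 q6 1.53 F [-0.6 -0.   4.1] op 55.2
units dxyz [ 18.28  -3.79 -11.25]  yawunits -0.23
```

Emit:
drive_tool --targets '[[[0, -1, 0], 0], [[0, -1, 0], 0], [[0, -1, 0], 0], [[0.3, -1, -0.2], 0], [[0.7, -0.3, -0.4], 0]]'

```text
time_s: 33.77
tcp_pos: [0.4419, 0.344, 0.1843]
tcp_rot: [[0.559, 0.056, 0.827], [-0.828, -0.022, 0.561], [0.05, -0.998, 0.034]]
contact_force: [1.6, -0.0, -1.4]
opening: 0.0551
```

Emit:
drive_tool --targets '[[[1, 0, -0.64], 0], [[1, 0, -0.64], 0], [[1, 0, -0.64], 0], [[1, 0, -0.64], 0], [[1, 0, -0.64], 0]]'

```text
time_s: 34.18
tcp_pos: [0.4478, 0.164, 0.1958]
tcp_rot: [[0.566, 0.069, 0.821], [-0.823, -0.017, 0.568], [0.054, -0.997, 0.047]]
contact_force: [0.3, 0.3, -1.0]
opening: 0.0547
```

Emit:
drive_tool --targets '[[[1, 0, -0.64], 0], [[1, 0, -0.64], 0], [[1, 0, -0.64], 0], [[1, 0, -0.64], 0], [[1, 0, -0.64], 0]]'

```text
time_s: 34.6
tcp_pos: [0.4516, -0.0216, 0.2017]
tcp_rot: [[0.568, 0.073, 0.82], [-0.821, -0.018, 0.571], [0.056, -0.997, 0.05]]
contact_force: [0.4, -0.5, -0.5]
opening: 0.0552
```

```bash
python3 hold.py 2; python3 -c "
from h import *
go(*cell(3),.15,-55)"
```

```text
t 34.70 pos [452.5 -24.8 202.1] tilt [ 0.0738 -0.0203] q [-0.3203 -0.0901  2.0095  0.0044  1.1457  0.6485] pitch -0.0765 qd [0.089 0.001 0.014 0.036 0.013 0.091]
t 34.70 pos [452.5 -24.8 202.1] yaw -55.69 q6 0.65 F [ 1.1  0.5 -0.5] op 55.0
units dxyz [ 6.83  1.94 -4.14]  yawunits -0.14
```

Emit:
drive_tool --targets '[[[1, 0.1, -0.6], 0], [[1, 0.1, -0.6], 0], [[1, 0.1, -0.6], 0], [[1, 0.1, -0.6], 0], [[1, 0.2, -0.6], 0]]'

```text
time_s: 35.12
tcp_pos: [0.4644, -0.1986, 0.1898]
tcp_rot: [[0.569, 0.077, 0.819], [-0.82, -0.017, 0.572], [0.058, -0.997, 0.053]]
contact_force: [1.1, -0.0, -1.5]
opening: 0.0551
```

Emit:
drive_tool --targets '[[[1, 0.3, -0.6], 0], [[0.8, 0.5, -0.5], 0]]'

```text
time_s: 35.28
tcp_pos: [0.4713, -0.2657, 0.1692]
tcp_rot: [[0.569, 0.081, 0.818], [-0.82, -0.021, 0.572], [0.063, -0.997, 0.055]]
contact_force: [1.3, 0.2, -1.3]
opening: 0.0553
```

```bash
python3 hold.py 3; python3 -c "
from h import *
go(*cell(3),.10,-55)"
```

```text
t 35.43 pos [ 469.8 -263.9  166.7] tilt [ 0.0764 -0.0163] q [-0.7548  0.1573  1.8337  0.0458  1.0841  0.1895] pitch -0.0665 qd [ 0.041 -0.043  0.027  0.008  0.02   0.013]
t 35.43 pos [ 469.8 -263.9  166.7] yaw -55.34 q6 0.19 F [ 0.5  0.8 -0.6] op 55.3
units dxyz [-0.1   2.22 -0.14]  yawunits -0.07
```

Emit:
drive_tool --targets '[[[-0.1, 0.8, 0], 0], [[0, 0.8, 0], 0], [[0, 0.6, 0], 0]]'

```text
time_s: 35.68
tcp_pos: [0.4767, -0.2616, 0.1045]
tcp_rot: [[0.568, 0.084, 0.819], [-0.82, -0.021, 0.572], [0.065, -0.996, 0.057]]
contact_force: [0.0, 0.8, -0.7]
opening: 0.0553
```

```bash
python3 hold.py 3; python3 -c "
from h import *
x,y=cell(3)
go(x+.004,y+.003,.06,-55)
P=[box(*CR,l,l,.026) for l in (.167,.157)]
snap('side','d15',(310,250,430,340),6,P)"
```

```text
t 35.83 pos [ 475.8 -260.8  104.2] tilt [ 0.0809 -0.0188] q [-0.7429  0.2574  1.8626  0.0503  0.9497  0.1919] pitch -0.0718 qd [-0.008 -0.032 -0.033 -0.001  0.006 -0.002]
t 35.83 pos [ 475.8 -260.8  104.2] yaw -55.25 q6 0.19 F [ 0.6  0.1 -1.2] op 55.1
units dxyz [-0.1   1.46 -0.17]  yawunits -0.05
```

View pics/d15.png

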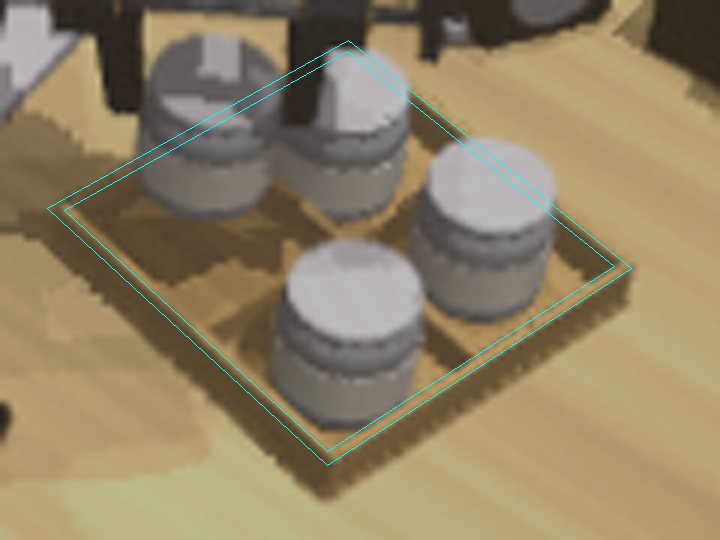

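Emit:
drive_tool --targets '[[[-0.1, 0.7, -0.15], 0], [[0, 0.65, 0], 0]]'

```text
time_s: 36.05
tcp_pos: [0.4791, -0.2649, 0.0715]
tcp_rot: [[0.57, 0.093, 0.817], [-0.818, -0.029, 0.574], [0.077, -0.995, 0.059]]
contact_force: [0.7, 0.4, -2.2]
opening: 0.0549
```

```bash
python3 hold.py 4; python3 -c "
from h import *
x,y=cell(3)
go(x+.004,y+.003,.06,-55)
P=[box(*CR,l,l,.026) for l in (.167,.157)]
snap('side','d16',(310,250,430,340),6,P)"
```

```text
t 36.25 pos [ 479.1 -265.1   71.4] tilt [ 0.0915 -0.028 ] q [-0.7449  0.3165  1.8709  0.0543  0.8684  0.1825] pitch -0.0857 qd [-0.004 -0.011 -0.009 -0.002 -0.003 -0.001]
t 36.25 pos [ 479.1 -265.1   71.4] yaw -55.17 q6 0.18 F [ 1.1 -0.1 -1.3] op 55.0
units dxyz [-0.21  0.36 -0.11]  yawunits -0.03
```

View pics/d16.png

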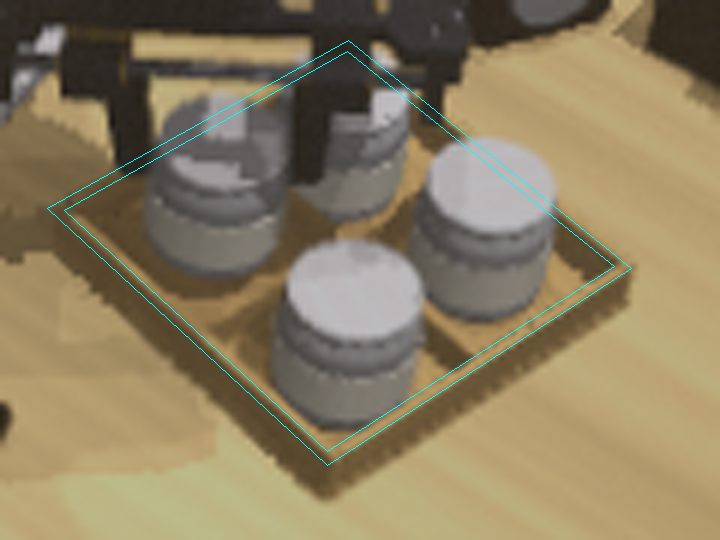

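Emit:
drive_tool --targets '[[[-0.25, 0.35, -0.2], 0]]'

```text
time_s: 36.38
tcp_pos: [0.4741, -0.2652, 0.0641]
tcp_rot: [[0.569, 0.098, 0.816], [-0.818, -0.034, 0.574], [0.084, -0.995, 0.061]]
contact_force: [0.4, 0.3, -1.2]
opening: 0.0551
```

```bash
python3 hold.py 3
```

```text
t 36.53 pos [ 471.  -262.9   61.1] tilt [ 0.0922 -0.0287] q [-0.7526  0.32    1.8944  0.0565  0.8408  0.1724] pitch -0.0863 qd [ 0.002  0.001 -0.02   0.002 -0.005  0.003]
```

Emit:
drive_tool --targets '[[[0, 0, 0], 0], [[0, 0, 0], 0], [[0, 0, 0], 0]]' --gripper 0.5

```text
time_s: 36.78
tcp_pos: [0.4731, -0.2644, 0.0644]
tcp_rot: [[0.569, 0.096, 0.817], [-0.819, -0.032, 0.574], [0.081, -0.995, 0.06]]
contact_force: [-0.4, 0.2, -0.1]
opening: 0.066
```

Emit:
drive_tool --targets '[[[0, -0.7, 0], 0], [[0, -1, 0], 0], [[0, -1, 0], 0], [[0, -1, 0], 0], [[0, 0, 0], 0]]' --gripper 1

```text
time_s: 37.2
tcp_pos: [0.4629, -0.2613, 0.1805]
tcp_rot: [[0.569, 0.096, 0.817], [-0.819, -0.032, 0.573], [0.081, -0.995, 0.06]]
contact_force: [1.3, -1.5, -0.0]
opening: 0.0881
```

```bash
python3 hold.py 3; python3 -c "
from h import *
P=[box(*CR,l,l,.026) for l in (.167,.157)]
snap('side','d17',(310,250,430,340),6,P)"
```

```text
t 37.35 pos [ 460.4 -259.   174.1] tilt [ 0.0888 -0.0253] q [-0.7619  0.1147  1.8659  0.0488  1.0796  0.1785] pitch -0.0814 qd [-0.     0.032  0.027 -0.    -0.001  0.   ]
```

View pics/d17.png

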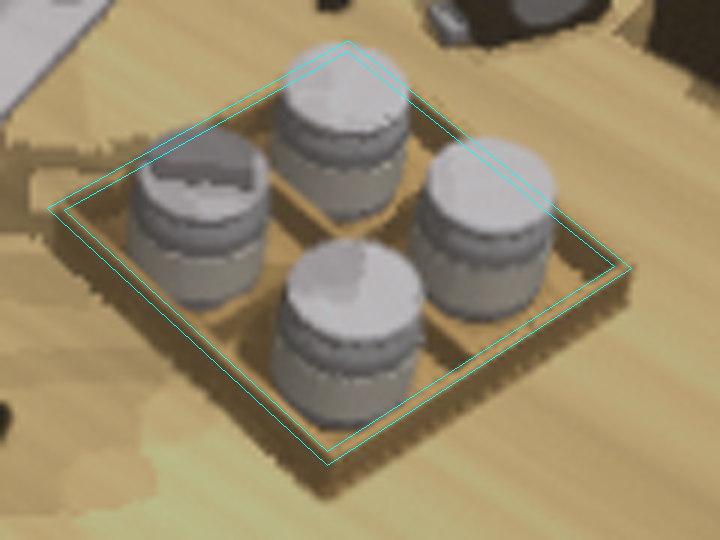

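```bash
python3 -c "
from h import *
print(fx(.042,-.13),fx(0,-.13),fx(0,-.02)); x,y=fx(.0,-.13)
go(x,y,.2,-81.6)"
```

```text
(np.float64(0.5494333334955973), np.float64(-0.08352270076442941)) (np.float64(0.5078785571100413), np.float64(-0.08962192690767351)) (np.float64(0.4919043934015448), np.float64(0.019212011244973303))
t 37.40 pos [ 459.9 -258.5  173. ] yaw -55.21 q6 0.18 F [-0.1  0.7  0.1] op 88.5
units dxyz [-3.64 -0.89  4.59]  yawunits 5.28
```

Emit:
drive_tool --targets '[[[-0.6, 0, 0.8], 0], [[-0.7, 0, 0.9], 0], [[-0.7, 0, 0.9], 0], [[-0.7, 0, 0.9], 0], [[-0.7, 0, 0.9], 0]]'

```text
time_s: 37.82
tcp_pos: [0.507, -0.0987, 0.1654]
tcp_rot: [[0.56, 0.076, 0.825], [-0.827, -0.02, 0.563], [0.059, -0.997, 0.051]]
contact_force: [0.2, -1.0, -0.0]
opening: 0.0881
```

Emit:
drive_tool --targets '[[[0, 0, 0], 1], [[0, 0, 0], 1], [[0, 0, 0], 1], [[0, 0, 0], 1], [[0, 0, 0], 1]]'

```text
time_s: 38.23
tcp_pos: [0.5033, -0.0871, 0.155]
tcp_rot: [[0.154, 0.059, 0.986], [-0.988, -0.01, 0.155], [0.019, -0.998, 0.057]]
contact_force: [0.2, -0.4, -0.1]
opening: 0.0882
```

```bash
python3 hold.py 3; python3 -c "
from h import *
x,y=fx(.0,-.13)
go(x,y,.2,-81.6)"
```

```text
t 38.38 pos [503.4 -87.5 155.4] tilt [ 0.0597 -0.0099] q [-0.4135  0.1215  1.9     0.0171  1.0615  0.9882] pitch -0.0587 qd [-0.004 -0.009 -0.009  0.     0.003 -0.031]
t 38.38 pos [503.4 -87.5 155.4] yaw -80.80 q6 0.99 F [-0.6 -0.  -0.9] op 87.9
units dxyz [ 0.12 -1.47  0.22]  yawunits 0.16
```

Four tilt-reducing cycles.

Emit:
drive_tool --targets '[[[0, -1, 0], 0], [[0, 0.3, 0], 0.2]]'

```text
time_s: 38.55
tcp_pos: [0.502, -0.0874, 0.1759]
tcp_rot: [[0.149, 0.058, 0.987], [-0.989, -0.009, 0.149], [0.017, -0.998, 0.056]]
contact_force: [1.6, 0.3, 1.0]
opening: 0.0877
```

```bash
python3 hold.py 4
```

```text
t 38.75 pos [497.9 -85.8 169.7] tilt [ 0.0476 -0.0047] q [-0.4148  0.096   1.8945  0.0166  1.1058  1.0009] pitch -0.0454 qd [ 0.001 -0.003 -0.004  0.001 -0.001  0.007]
```

Emit:
drive_tool --targets '[[[0, -1, 0], 0], [[0, 1, 0], 0]]'

```text
time_s: 38.92
tcp_pos: [0.5005, -0.087, 0.1739]
tcp_rot: [[0.15, 0.054, 0.987], [-0.989, -0.007, 0.15], [0.015, -0.999, 0.052]]
contact_force: [3.0, -1.1, 0.0]
opening: 0.0882
```

```bash
python3 hold.py 4
```

```text
t 39.12 pos [493.4 -84.  163.6] tilt [0.0349 0.0009] q [-0.4152  0.1025  1.901   0.0167  1.1066  0.9987] pitch -0.0315 qd [ 0.001 -0.016 -0.024 -0.    -0.002  0.005]
```

Emit:
drive_tool --targets '[[[0, -1, 0], 0], [[0, 1, 0], 0]]'

```text
time_s: 39.28
tcp_pos: [0.4966, -0.0853, 0.1696]
tcp_rot: [[0.15, 0.042, 0.988], [-0.989, -0.002, 0.15], [0.009, -0.999, 0.041]]
contact_force: [2.6, -1.1, 0.7]
opening: 0.0881
```

```bash
python3 hold.py 4
```

```text
t 39.48 pos [489.4 -82.4 159.3] tilt [0.0238 0.0057] q [-0.4154  0.1073  1.9057  0.0166  1.1092  0.9979] pitch -0.0194 qd [-0.002 -0.009 -0.018  0.001 -0.006  0.003]
```

Emit:
drive_tool --targets '[[[0, -1, 0], 0], [[0, 1, 0], 0]]'

```text
time_s: 39.65
tcp_pos: [0.4931, -0.0839, 0.166]
tcp_rot: [[0.15, 0.032, 0.988], [-0.989, 0.002, 0.15], [0.003, -0.999, 0.032]]
contact_force: [3.3, -1.2, 1.6]
opening: 0.0877
```

```bash
python3 hold.py 4
```

```text
t 39.85 pos [485.7 -80.8 155.6] tilt [0.0134 0.0103] q [-0.4156  0.1112  1.9099  0.0166  1.1125  0.9976] pitch -0.008 qd [-0.001 -0.008 -0.015  0.003 -0.007  0.   ]
```

Emit:
drive_tool --targets '[[[0, -1, 0], 0], [[0, 1, 0], 0]]'

```text
time_s: 40.02
tcp_pos: [0.4895, -0.0824, 0.1625]
tcp_rot: [[0.15, 0.022, 0.988], [-0.989, 0.007, 0.15], [-0.004, -1.0, 0.022]]
contact_force: [3.2, 0.0, 0.4]
opening: 0.0883
```

```bash
python3 hold.py 4;  python3 -c "
from h import *
x,y=fx(.0,-.13)
go(x,y,.2,-81.6)
d=snap('wrist','w18',pts=fixpolys()[:5])"
```

```text
t 40.22 pos [482.  -79.2 152.1] tilt [0.003  0.0149] q [-0.4157  0.1148  1.9139  0.0165  1.1162  0.9975] pitch 0.0033 qd [-0.001 -0.007 -0.016  0.002 -0.007 -0.001]
t 40.22 pos [482.  -79.2 152.1] yaw -81.38 q6 1.00 F [ 0.6 -0.6  0.2] op 88.0
units dxyz [ 0.45 -1.6   0.81]  yawunits 0.04
```

View pics/w18.png

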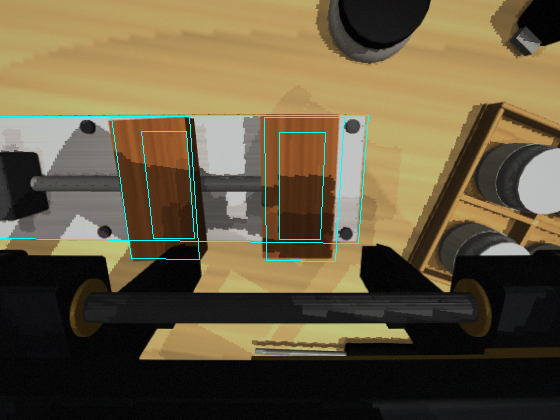

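```bash
python3 -c "
from h import *
x,y=fx(.042,-.13)
go(x,y,.11,-81.65)"
```

```text
t 40.27 pos [482.5 -79.5 152.5] yaw -81.39 q6 1.00 F [ 0.   0.4 -0.7] op 87.8
units dxyz [0.49 1.42 2.18]  yawunits 0.05
```

Emit:
drive_tool --targets '[[[0.2, 0.3, 0.9], 0], [[0.2, 0.6, 0.9], 0], [[0.1, 0.5, 0.4], 0]]'

```text
time_s: 40.52
tcp_pos: [0.5539, -0.0849, 0.1163]
tcp_rot: [[0.149, 0.012, 0.989], [-0.989, 0.011, 0.149], [-0.009, -1.0, 0.013]]
contact_force: [-0.0, -0.1, 0.3]
opening: 0.088
```

```bash
python3 hold.py 3; python3 -c "
from h import *
x,y=fx(.042,-.13)
go(x,y,.064,-81.65)"
```

```text
t 40.67 pos [550.9 -84.1 115. ] tilt [0.0066 0.0128] q [-0.3723  0.3106  1.7638  0.0164  1.0658  1.0402] pitch -0.0014 qd [-0.005 -0.044  0.029 -0.002  0.008 -0.002]
t 40.67 pos [550.9 -84.1 115. ] yaw -81.38 q6 1.04 F [-1.1  0.5  0.4] op 87.9
units dxyz [-0.01  1.7  -0.06]  yawunits 0.05
```

Emit:
drive_tool --targets '[[[0, 0.7, -0.05], 0.05], [[0, 0.7, -0.05], 0]]'

```text
time_s: 40.83
tcp_pos: [0.5512, -0.0852, 0.0785]
tcp_rot: [[0.146, 0.015, 0.989], [-0.989, 0.01, 0.146], [-0.007, -1.0, 0.016]]
contact_force: [-0.0, 0.2, 0.1]
opening: 0.0878
```

```bash
python3 hold.py 3; python3 -c "
from h import *
x,y=fx(.042,-.13)
go(x,y,.064,-81.65)"
```

```text
t 40.98 pos [549.7 -84.7  77.2] tilt [0.0107 0.0112] q [-0.374   0.366   1.7832  0.0172  0.9865  1.0408] pitch -0.0059 qd [ 0.001 -0.024 -0.029  0.003  0.003  0.   ]
t 40.98 pos [549.7 -84.7  77.2] yaw -81.60 q6 1.04 F [-1.  -0.3 -0.3] op 88.0
units dxyz [-0.04  0.44 -0.01]  yawunits 0.01
```

Emit:
drive_tool --targets '[[[0, 0.4, 0], 0]]' --gripper -0.1 --force 3

```text
time_s: 41.07
tcp_pos: [0.5518, -0.0854, 0.0685]
tcp_rot: [[0.146, 0.016, 0.989], [-0.989, 0.009, 0.146], [-0.007, -1.0, 0.017]]
contact_force: [1.0, -0.0, 0.6]
opening: 0.0836
```

```bash
python3 hold.py 11;python3 -c "
from h import *
st()"
```

```text
t 41.62 pos [550.2 -84.6  65.9] tilt [0.0116 0.0109] q [-0.3736  0.3857  1.7852  0.0175  0.964   1.0407] pitch -0.0067 qd [-0.     0.    -0.    -0.002  0.     0.   ]
t 41.62 pos [550.2 -84.6  65.9] yaw -81.60 q6 1.04 F [-0.3  0.1  3.9] op 56.2
```

Emit:
drive_tool --targets '[[[0, -0.5, 0], 0], [[0, -0.8, 0], 0], [[0, -1, 0], 0], [[0, -1, 0], 0], [[0, -1, 0], 0]]'

```text
time_s: 42.03
tcp_pos: [0.5428, -0.0842, 0.1901]
tcp_rot: [[0.146, -0.007, 0.989], [-0.989, 0.017, 0.146], [-0.018, -1.0, -0.004]]
contact_force: [1.0, -0.3, -0.4]
opening: 0.0559
```

```bash
python3 hold.py 2;python3 -c "
from h import *
st(); snap('side','d19',(220,140,380,260),5); snap('wrist','w19')"
```

```text
t 42.13 pos [546.5 -85.6 194.9] tilt [0.004  0.0132] q [-0.3774  0.196   1.7227  0.0147  1.224   1.0418] pitch 0.0012 qd [-0.004  0.055  0.059 -0.    -0.065 -0.002]
t 42.13 pos [546.5 -85.6 194.9] yaw -81.60 q6 1.04 F [ 0.6 -0.  -0.9] op 55.8
```

View pics/d19.png

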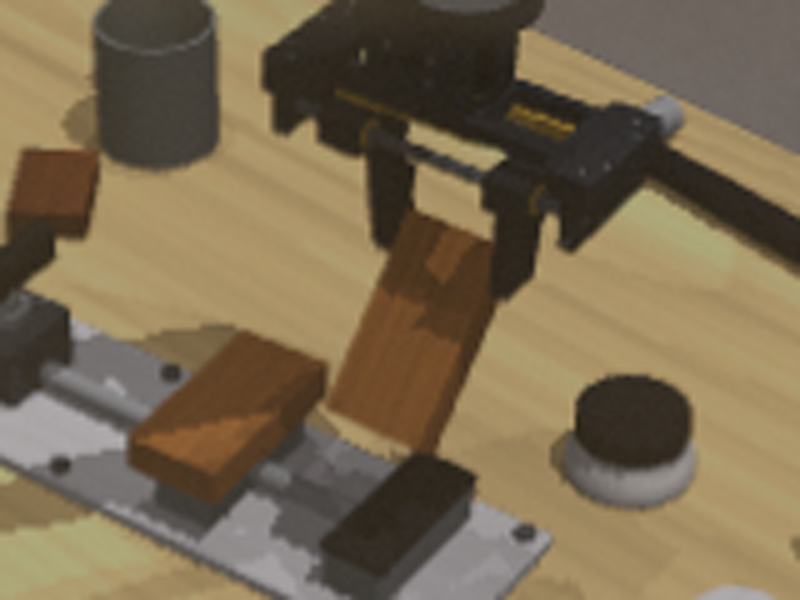

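View pics/w19.png

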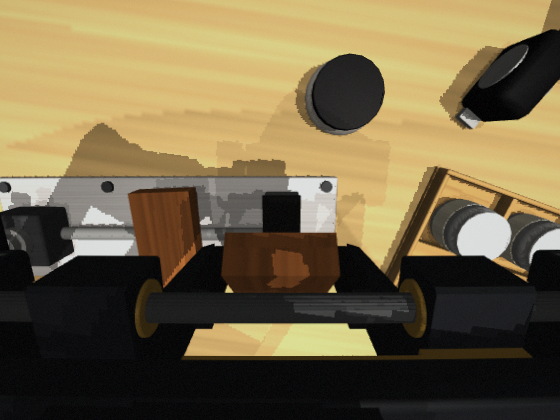

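Emit:
drive_tool --targets '[[[-0.5, 0, 0.6], 0], [[-0.8, 0, 1], 0], [[-0.8, 0, 1], 0], [[-0.8, 0, 1], 0], [[-0.8, 0, 1], 0]]'

```text
time_s: 42.65
tcp_pos: [0.6598, 0.0444, 0.1801]
tcp_rot: [[0.135, -0.021, 0.991], [-0.991, 0.017, 0.135], [-0.02, -1.0, -0.019]]
contact_force: [0.7, -0.2, -0.2]
opening: 0.0559
```

```bash
python3 hold.py 3;python3 -c "
from h import *
go(.68,.06,.13); snap('side','d20',(200,100,380,235),4.4)"
```

```text
t 42.80 pos [659.5  45.5 179. ] tilt [-0.0222  0.0172] q [-0.1168  0.4528  1.4231  0.0151  1.2898  1.3099] pitch 0.0241 qd [-0.045 -0.047  0.047 -0.019  0.009 -0.016]
t 42.80 pos [659.5  45.5 179. ] yaw -82.00 q6 1.31 F [-1.1 -0.1 -1.1] op 56.1
units dxyz [-0.35  1.63  0.77]  yawunits None
```

View pics/d20.png

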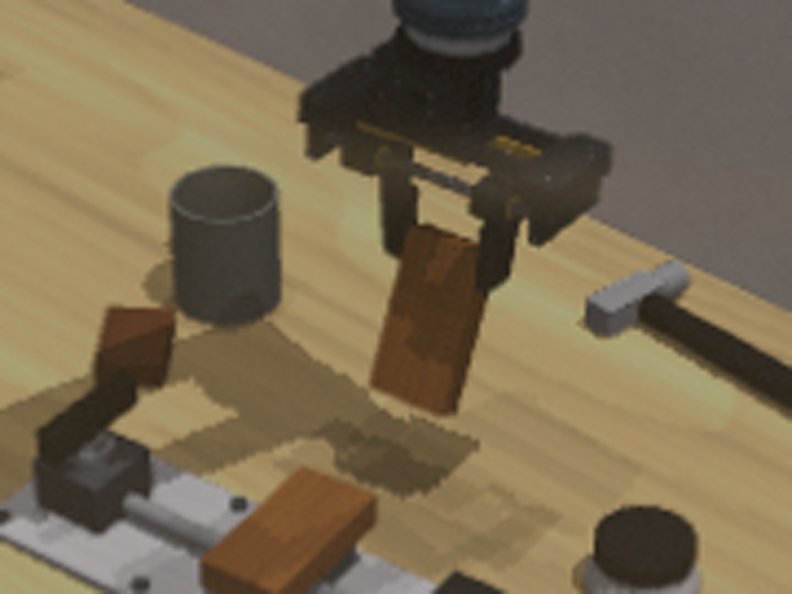

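Emit:
drive_tool --targets '[[[-0.2, 0.6, 0.7], 0], [[0, 0.7, 0.3], 0], [[0, 0.6, 0], 0]]'

```text
time_s: 43.1
tcp_pos: [0.6872, 0.0523, 0.1229]
tcp_rot: [[0.135, -0.018, 0.991], [-0.991, 0.015, 0.136], [-0.017, -1.0, -0.016]]
contact_force: [-0.2, -0.5, -0.7]
opening: 0.056
```

```bash
python3 hold.py 3;python3 -c "
from h import *
go(.68,.06,.108); snap('side','d21',(200,100,380,235),4.4)"
```

```text
t 43.25 pos [684.5  52.3 121.6] tilt [-0.0244  0.0156] q [-0.1018  0.5692  1.378   0.0139  1.2204  1.3285] pitch 0.0259 qd [ 0.004 -0.041 -0.04   0.002  0.006  0.001]
t 43.25 pos [684.5  52.3 121.6] yaw -82.24 q6 1.33 F [-0.1 -0.5 -0.4] op 56.3
units dxyz [-0.26  0.46 -0.1 ]  yawunits None
```

View pics/d21.png

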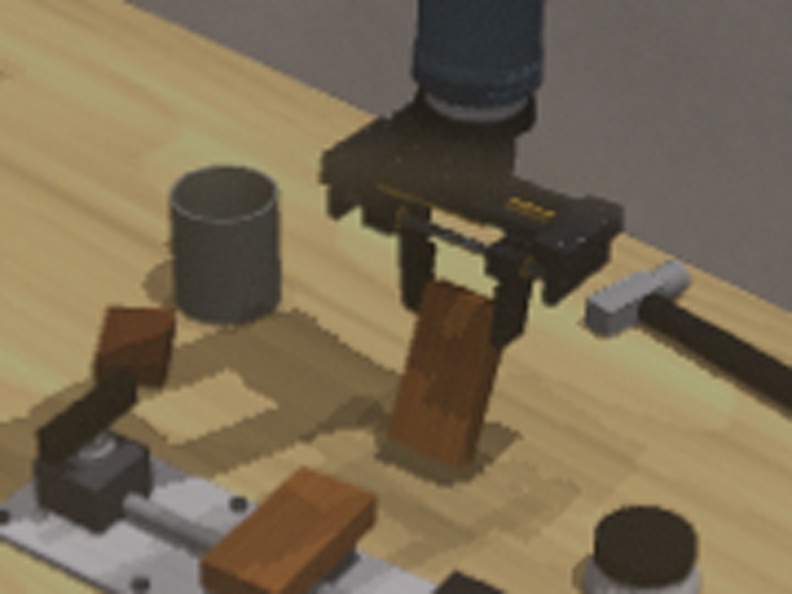

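Emit:
drive_tool --targets '[[[0, 0.5, 0], 0], [[0, 0.1, -0.4], 0], [[0, 0, -0.7], 0]]'

```text
time_s: 43.55
tcp_pos: [0.6569, 0.0463, 0.1099]
tcp_rot: [[0.133, -0.009, 0.991], [-0.991, 0.015, 0.133], [-0.016, -1.0, -0.007]]
contact_force: [-0.6, 0.0, -0.3]
opening: 0.056
```

```bash
python3 hold.py 2;python3 -c "
from h import *
st(); snap('side','d22',(200,100,380,235),4.4)"
```

```text
t 43.65 pos [653.5  46.4 109.2] tilt [-0.0143  0.0148] q [-0.1158  0.5173  1.4846  0.0142  1.1557  1.3155] pitch 0.016 qd [ 0.005  0.023 -0.068  0.007 -0.001  0.011]
t 43.65 pos [653.5  46.4 109.2] yaw -82.35 q6 1.32 F [ 0.5  0.5 -1. ] op 55.7
```

View pics/d22.png

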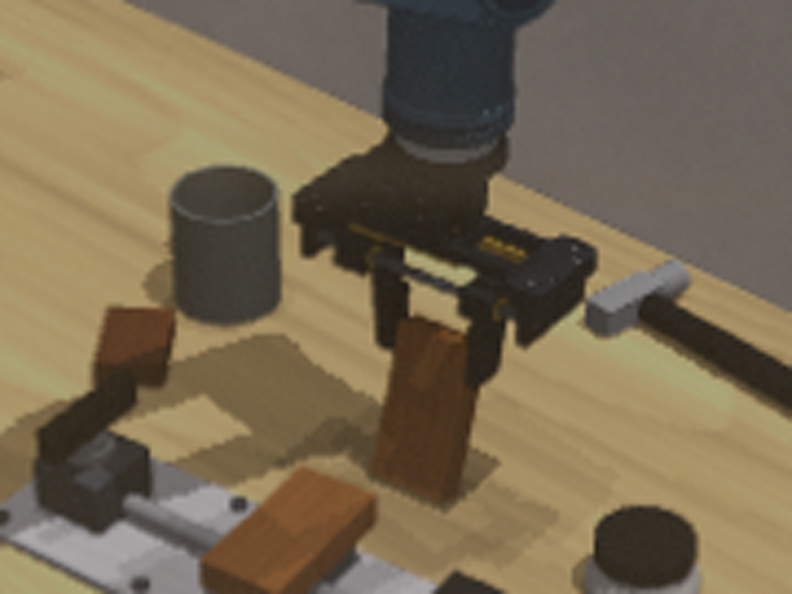

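Emit:
drive_tool --targets '[[[0, 0.25, -0.3], 0], [[0, 0.05, -0.5], 0], [[0, 0, -0.5], 0]]'

```text
time_s: 43.95
tcp_pos: [0.6221, 0.0407, 0.1054]
tcp_rot: [[0.132, 0.001, 0.991], [-0.991, 0.014, 0.132], [-0.014, -1.0, 0.003]]
contact_force: [0.4, 0.4, -1.0]
opening: 0.056
```

```bash
python3 hold.py 2;python3 -c "
from h import *
st(); snap('side','d23',(200,100,380,235),4.4); snap('scene','s23',(180,170,380,320),4)"
```

```text
t 44.05 pos [620.5  40.8 105. ] tilt [-0.0017  0.0145] q [-0.1317  0.4522  1.5907  0.0159  1.1023  1.2995] pitch 0.0036 qd [ 0.006  0.025 -0.052  0.005 -0.003  0.007]
t 44.05 pos [620.5  40.8 105. ] yaw -82.41 q6 1.30 F [1.1 0.8 0.5] op 56.1
```

View pics/d23.png

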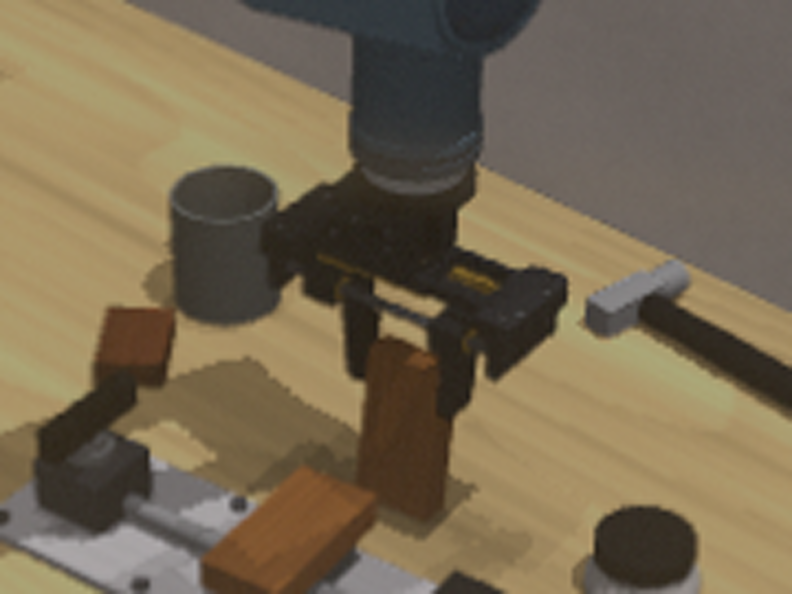

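View pics/s23.png

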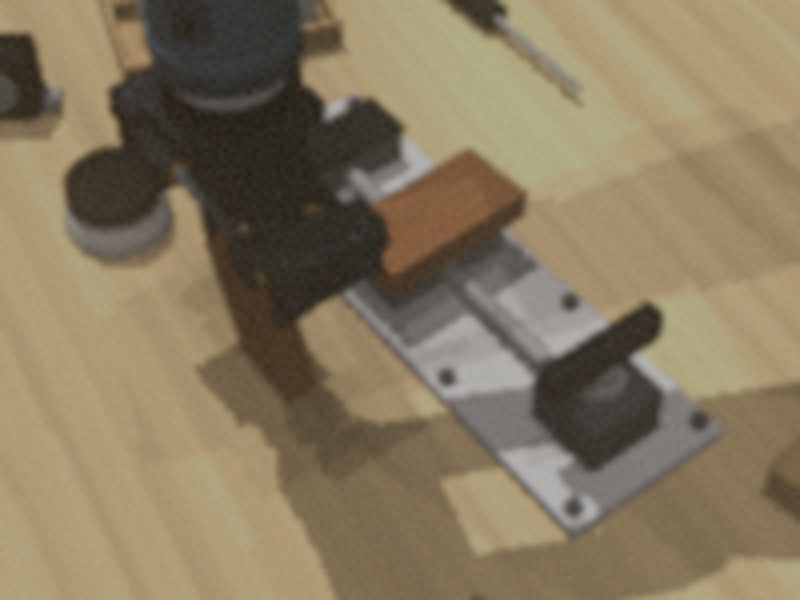

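Emit:
drive_tool --targets '[[[0, 0.1, -0.4], 0], [[0, 0, -0.5], 0]]'

```text
time_s: 44.32
tcp_pos: [0.6002, 0.037, 0.104]
tcp_rot: [[0.132, 0.007, 0.991], [-0.991, 0.014, 0.132], [-0.013, -1.0, 0.009]]
contact_force: [-0.2, 0.9, -1.3]
opening: 0.0557
```

```bash
python3 hold.py 2;python3 -c "
from h import *
st(); snap('side','d24',(200,100,380,235),4.4)"
```

```text
t 44.42 pos [598.6  37.  103.9] tilt [0.0051 0.014 ] q [-0.1432  0.408   1.657   0.0166  1.0736  1.2876] pitch -0.003 qd [ 0.004  0.019 -0.038  0.005 -0.003  0.006]
t 44.42 pos [598.6  37.  103.9] yaw -82.43 q6 1.29 F [ 0.2  0.  -0.8] op 56.0
```

View pics/d24.png

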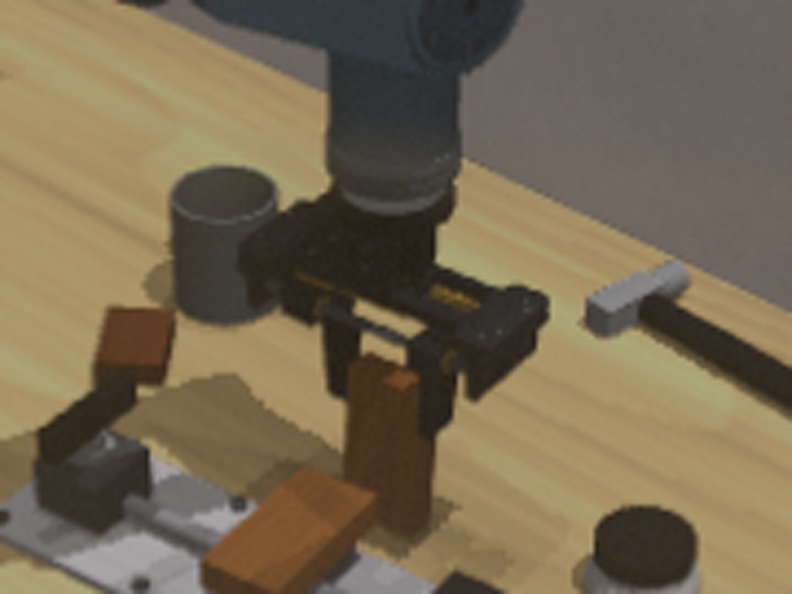

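Emit:
drive_tool --targets '[[[0, -0.5, 0], 0], [[0, 0, 0.4], 0], [[0, 0, 0.6], 0], [[0, 0, 0.7], 0], [[0, 0, 0.8], 0]]'

```text
time_s: 44.88
tcp_pos: [0.6789, 0.047, 0.1217]
tcp_rot: [[0.13, 0.008, 0.991], [-0.991, 0.014, 0.13], [-0.013, -1.0, 0.01]]
contact_force: [0.3, 0.5, -0.7]
opening: 0.0561
```

Emit:
drive_tool --targets '[[[0, 0, 0.6], 0], [[0, 0.3, 0.2], 0], [[0, 0.4, 0], 0]]'

```text
time_s: 45.13
tcp_pos: [0.7144, 0.0509, 0.1049]
tcp_rot: [[0.13, 0.022, 0.991], [-0.991, 0.013, 0.13], [-0.01, -1.0, 0.024]]
contact_force: [-0.2, 0.8, -1.3]
opening: 0.0557
```

```bash
python3 hold.py 2;python3 -c "
from h import *
st(); snap('side','d25',(200,100,380,235),4.4)"
```

```text
t 45.23 pos [711.   51.1 101.9] tilt [0.0159 0.0137] q [-0.1007  0.6213  1.341   0.0166  1.1649  1.3329] pitch -0.0144 qd [-0.005 -0.034  0.033 -0.005  0.03   0.   ]
t 45.23 pos [711.   51.1 101.9] yaw -82.50 q6 1.33 F [-1.5 -0.3 -0.7] op 56.3
```

View pics/d25.png

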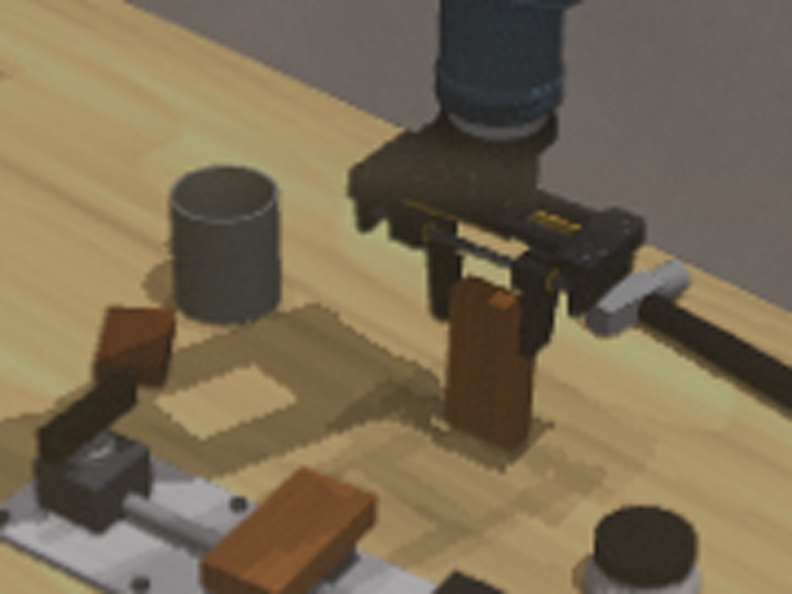

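Emit:
drive_tool --targets '[[[0, 0.2, -0.4], 0], [[0, 0.15, -0.6], 0], [[0, 0.1, -0.6], 0]]'

```text
time_s: 45.53
tcp_pos: [0.6653, 0.0448, 0.0906]
tcp_rot: [[0.131, 0.023, 0.991], [-0.991, 0.013, 0.13], [-0.01, -1.0, 0.024]]
contact_force: [1.2, 0.3, 0.3]
opening: 0.0558
```

```bash
python3 hold.py 2;python3 -c "
from h import *
st(); snap('side','d26',(200,100,380,235),4.4)"
```

```text
t 45.63 pos [662.8  44.9  89.8] tilt [0.0179 0.0136] q [-0.1176  0.5424  1.4918  0.0176  1.0913  1.3145] pitch -0.0161 qd [ 0.005  0.022 -0.073  0.006  0.001  0.008]
t 45.63 pos [662.8  44.9  89.8] yaw -82.51 q6 1.31 F [-0.6 -0.1  0.1] op 56.0
```

View pics/d26.png

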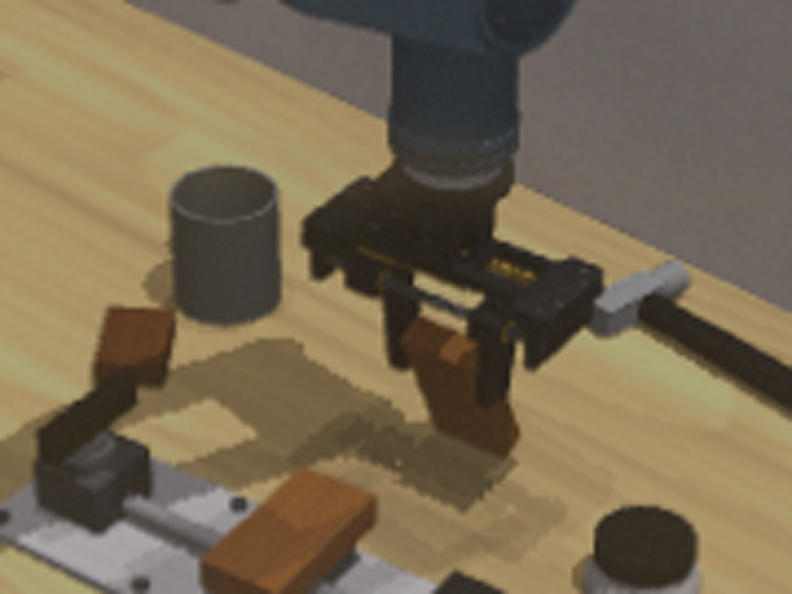

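Emit:
drive_tool --targets '[[[0, 0.5, -0.4], 0], [[0, 0.6, -0.4], 0], [[0, 0.5, -0.2], 0]]'

```text
time_s: 45.93
tcp_pos: [0.6424, 0.0418, 0.049]
tcp_rot: [[0.13, 0.035, 0.991], [-0.991, 0.013, 0.13], [-0.009, -0.999, 0.036]]
contact_force: [-1.6, -0.6, 1.0]
opening: 0.0558
```

```bash
python3 hold.py 2;python3 -c "
from h import *
st(); snap('side','d27',(200,100,380,235),4.4)"
```

```text
t 46.03 pos [640.5  42.   46.5] tilt [0.0295 0.0141] q [-0.1273  0.5578  1.5745  0.0213  0.9819  1.3018] pitch -0.0274 qd [ 0.003 -0.014 -0.044  0.     0.029  0.004]
t 46.03 pos [640.5  42.   46.5] yaw -82.53 q6 1.30 F [-0.2  0.3 -1.6] op 56.0
```

View pics/d27.png

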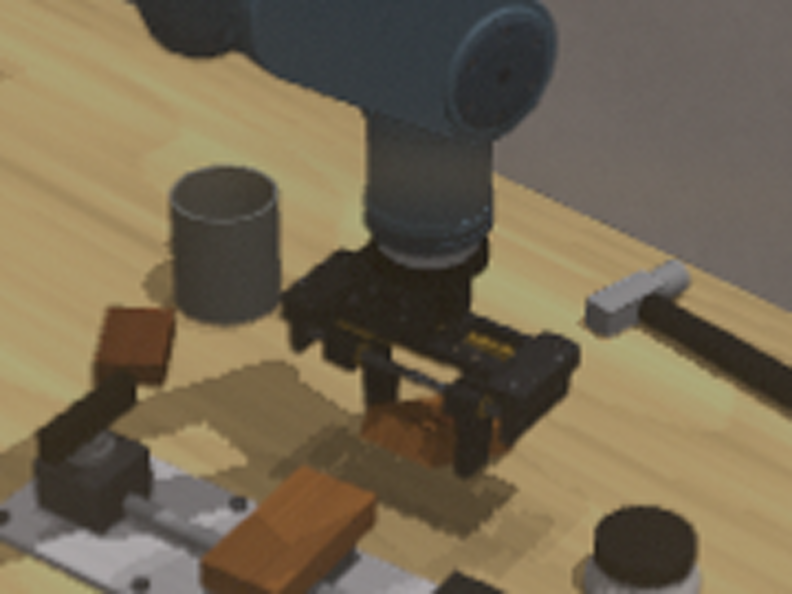

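Emit:
drive_tool --targets '[[[0, 0.3, -0.1], 0], [[0, 0.3, -0.1], 0]]'

```text
time_s: 46.25
tcp_pos: [0.6408, 0.0409, 0.0329]
tcp_rot: [[0.13, 0.04, 0.991], [-0.991, 0.013, 0.13], [-0.008, -0.999, 0.041]]
contact_force: [-1.4, -0.4, -0.1]
opening: 0.0562
```

```bash
python3 hold.py 3;python3 -c "
from h import *
st()"
```

```text
t 46.40 pos [639.5  41.1  31.9] tilt [0.0367 0.0133] q [-0.129   0.5754  1.5844  0.022   0.9472  1.2991] pitch -0.0346 qd [-0.001 -0.012 -0.009 -0.001  0.008 -0.   ]
t 46.40 pos [639.5  41.1  31.9] yaw -82.54 q6 1.30 F [ 0.8  0.  -0.6] op 55.9
```

Emit:
drive_tool --targets '[[[0, 0, 0], 0], [[0, 0, 0], 0], [[0, 0, 0], 0]]' --gripper 1

```text
time_s: 46.65
tcp_pos: [0.6409, 0.0409, 0.033]
tcp_rot: [[0.13, 0.039, 0.991], [-0.992, 0.013, 0.129], [-0.008, -0.999, 0.04]]
contact_force: [-0.0, 0.1, -0.1]
opening: 0.074
```

Emit:
drive_tool --targets '[[[0, -0.8, 0], 0], [[0, -1, -0.5], 0], [[0, -1, -0.8], 0], [[0, -1, -0.8], 0], [[0, -0.3, -0.5], 0]]'

```text
time_s: 47.07
tcp_pos: [0.5576, 0.029, 0.155]
tcp_rot: [[0.13, 0.036, 0.991], [-0.991, 0.013, 0.13], [-0.009, -0.999, 0.038]]
contact_force: [0.7, -0.4, -0.0]
opening: 0.0882
```

```bash
python3 hold.py 3;python3 -c "
from h import *
st(); snap('wrist','w28'); snap('side','d28',(200,100,380,235),4.4)"
```

```text
t 47.22 pos [557.5  29.1 152. ] tilt [0.0341 0.0139] q [-0.1708  0.2418  1.7645  0.0218  1.1042  1.2607] pitch -0.0311 qd [ 0.004  0.06  -0.018  0.003 -0.01   0.001]
t 47.22 pos [557.5  29.1 152. ] yaw -82.56 q6 1.26 F [ 1.3 -0.3 -0.2] op 87.7
```

View pics/w28.png

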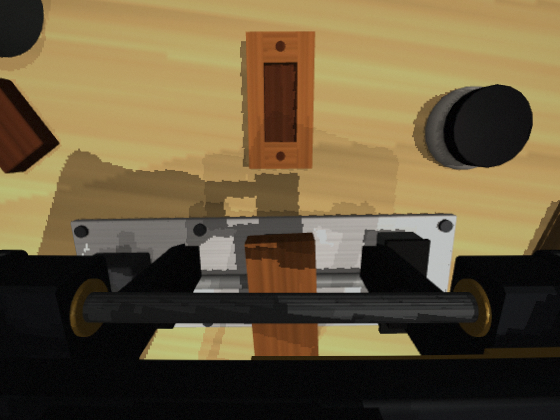

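View pics/d28.png

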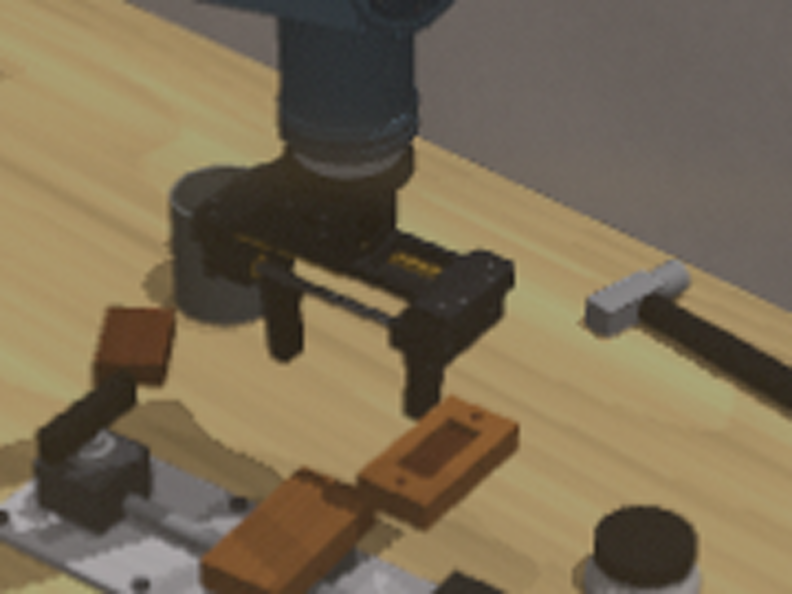

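```bash
python3 -c "
from h import *
d=manip.snapshot('wrist'); W=pix2w(d,[(246,32),(315,31),(313,168),(248,168)],.022); print(np.round(W*1000,1),np.round(W.mean(0)*1000,1)); v=(W[0]+W[1]-W[2]-W[3])/2; print(np.linalg.norm(v),np.degrees(np.arctan2(v[1],v[0])),np.linalg.norm(W[0]-W[1]))
m=W.mean(0); go(m[0],m[1],.10,np.degrees(np.arctan2(v[1],v[0]))-90)"
```

```text
[[702.5  78.5  22. ]
 [710.2  23.8  22. ]
 [602.5   8.6  22. ]
 [595.   65.3  22. ]] [652.6  44.   22. ]
0.10855021360909829 7.525807356024841 0.05518563450915747
t 47.37 pos [557.3  29.4 149.6] yaw -82.54 q6 1.26 F [-0.4 -0.9 -1.4] op 88.0
units dxyz [-0.05  1.75  3.16]  yawunits -0.01
```

Emit:
drive_tool --targets '[[[0, 0.4, 0.9], 0], [[0, 0.5, 1], 0], [[0, 0.5, 0.9], 0], [[0, 0.5, 0.1], 0]]'

```text
time_s: 47.7
tcp_pos: [0.6502, 0.0422, 0.0913]
tcp_rot: [[0.129, 0.03, 0.991], [-0.992, 0.015, 0.129], [-0.011, -0.999, 0.032]]
contact_force: [0.0, -0.1, 0.5]
opening: 0.0877
```

```bash
python3 hold.py 3;python3 -c "
from h import *
go(.6526,.044,.027,-82.5)"
```

```text
t 47.85 pos [644.4  42.4  89.2] tilt [0.0211 0.0155] q [-0.1261  0.5068  1.5476  0.0206  1.0682  1.3052] pitch -0.0189 qd [-0.004 -0.061  0.012 -0.     0.009 -0.001]
t 47.85 pos [644.4  42.4  89.2] yaw -82.55 q6 1.31 F [-0.8  0.3  0.2] op 87.9
units dxyz [0.01 2.08 0.23]  yawunits -0.01
```

Emit:
drive_tool --targets '[[[0, 0.8, 0.2], 0], [[0, 0.8, 0], 0], [[0, 0.4, 0], 0]]'

```text
time_s: 48.1
tcp_pos: [0.6542, 0.0439, 0.032]
tcp_rot: [[0.13, 0.027, 0.991], [-0.991, 0.015, 0.13], [-0.011, -1.0, 0.029]]
contact_force: [-0.8, -0.3, 0.0]
opening: 0.0884
```

```bash
python3 hold.py 3;python3 -c "
from h import *
go(.6526,.044,.027,-82.5)"
```

```text
t 48.25 pos [654.4  43.9  33.2] tilt [0.027  0.0148] q [-0.1217  0.604   1.5339  0.0216  0.9788  1.307 ] pitch -0.0249 qd [-0.002 -0.031 -0.023  0.     0.    -0.001]
t 48.25 pos [654.4  43.9  33.2] yaw -82.53 q6 1.31 F [-0.2  0.1 -0.7] op 88.2
units dxyz [-0.01  0.21 -0.06]  yawunits -0.01
```

Emit:
drive_tool --targets '[[[0, 0.2, -0.05], 0]]' --gripper -0.1 --force 15

```text
time_s: 48.33
tcp_pos: [0.6549, 0.0436, 0.0298]
tcp_rot: [[0.13, 0.031, 0.991], [-0.991, 0.014, 0.13], [-0.01, -0.999, 0.033]]
contact_force: [0.7, -0.2, 1.0]
opening: 0.0834
```

```bash
python3 hold.py 10;python3 -c "
from h import *
x,y=fx(0,-.13)
go(x,y,.13,-81.65)"
```

```text
t 48.83 pos [653.5  43.7  28. ] tilt [0.028  0.0145] q [-0.1222  0.6101  1.5374  0.0216  0.9681  1.3063] pitch -0.026 qd [ 0.    -0.    -0.001 -0.001 -0.001  0.002]
t 48.83 pos [653.5  43.7  28. ] yaw -82.53 q6 1.31 F [-1.6 -0.2  4. ] op 55.6
units dxyz [ 3.74 -3.6  -5.29]  yawunits -0.18
```

Emit:
drive_tool --targets '[[[0, -0.9, 0], 0], [[0, -1, 0], 0], [[0, -1, 0], 0], [[0.3, -0.7, -0.5], -0.2], [[0.6, 0, -0.9], 0]]'

```text
time_s: 49.25
tcp_pos: [0.6125, 0.0118, 0.1356]
tcp_rot: [[0.151, 0.024, 0.988], [-0.988, 0.016, 0.151], [-0.012, -1.0, 0.026]]
contact_force: [0.9, -1.3, -0.1]
opening: 0.0559
```

Emit:
drive_tool --targets '[[[0.7, 0, -1], 0], [[0.7, 0, -1], 0], [[0.7, 0, -1], 0]]'

```text
time_s: 49.5
tcp_pos: [0.5325, -0.0649, 0.1351]
tcp_rot: [[0.157, 0.03, 0.987], [-0.988, 0.015, 0.156], [-0.01, -0.999, 0.032]]
contact_force: [-0.3, -0.3, -0.7]
opening: 0.0559
```

```bash
python3 hold.py 3;python3 -c "
from h import *
x,y=fx(0,-.13)
go(x,y,.1,-81.65)"
```

```text
t 49.65 pos [531.9 -65.7 134.6] tilt [0.0285 0.0153] q [-0.3581  0.2259  1.8252  0.0277  1.0694  1.047 ] pitch -0.0211 qd [ 0.044  0.027 -0.056  0.014 -0.007  0.022]
t 49.65 pos [531.9 -65.7 134.6] yaw -81.24 q6 1.05 F [ 0.8 -0.1 -1. ] op 56.0
units dxyz [ 0.68  1.12 -0.95]  yawunits 0.08
```

Emit:
drive_tool --targets '[[[0.5, 0.3, -0.7], 0.1], [[0.2, 0.5, -0.2], 0]]'

```text
time_s: 49.82
tcp_pos: [0.5125, -0.0906, 0.1127]
tcp_rot: [[0.144, 0.037, 0.989], [-0.989, 0.013, 0.144], [-0.008, -0.999, 0.038]]
contact_force: [0.2, -0.5, -2.0]
opening: 0.0557
```

```bash
python3 hold.py 4;python3 -c "
from h import *
x,y=fx(0,-.13)
go(x,y,.074,-81.65)"
```

```text
t 50.02 pos [513.2 -89.1 112.1] tilt [0.0351 0.0148] q [-0.4161  0.2276  1.8785  0.0328  1.0097  0.9927] pitch -0.0259 qd [ 0.011 -0.008 -0.015  0.001 -0.    -0.003]
t 50.02 pos [513.2 -89.1 112.1] yaw -81.69 q6 0.99 F [ 1.4  0.8 -1.1] op 55.7
units dxyz [ 0.    1.26 -0.22]  yawunits -0.01
```

Emit:
drive_tool --targets '[[[0, 0.6, -0.2], 0], [[0, 0.5, -0.05], 0]]'

```text
time_s: 50.18
tcp_pos: [0.5121, -0.0897, 0.0828]
tcp_rot: [[0.147, 0.044, 0.988], [-0.989, 0.012, 0.146], [-0.005, -0.999, 0.045]]
contact_force: [-0.7, -0.2, -0.9]
opening: 0.0556
```

```bash
python3 hold.py 4;python3 -c "
from h import *
x,y=fx(0,-.13)
go(x,y,.071,-81.65)
P=fixpolys(); snap('side','d29',(220,180,340,270),6,P[:1]+P[3:4]+P[1:3])"
```

```text
t 50.38 pos [512.2 -89.9  83.2] tilt [0.0433 0.012 ] q [-0.4187  0.2708  1.8979  0.0354  0.9385  0.9847] pitch -0.0344 qd [-0.005 -0.016 -0.004 -0.    -0.004 -0.002]
t 50.38 pos [512.2 -89.9  83.2] yaw -81.57 q6 0.98 F [-0.2  0.8 -1.3] op 56.1
units dxyz [-0.03  0.4  -0.16]  yawunits 0.02
```

View pics/d29.png

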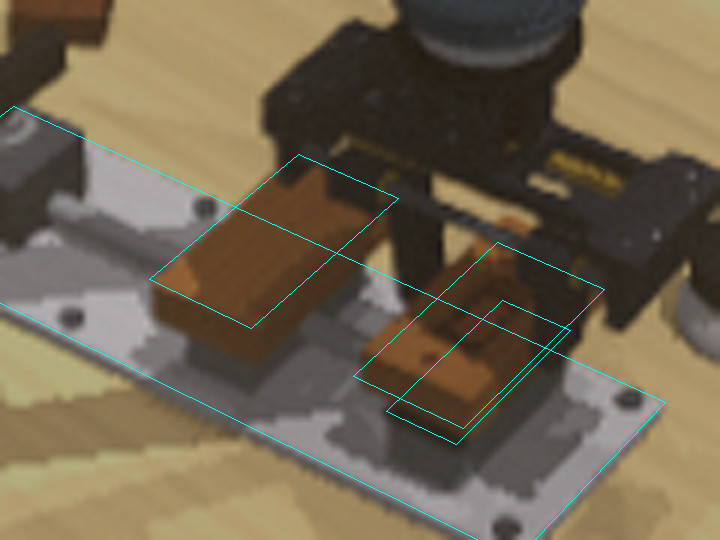

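Emit:
drive_tool --targets '[[[0, 0.35, -0.15], 0]]'

```text
time_s: 50.52
tcp_pos: [0.5112, -0.0913, 0.0754]
tcp_rot: [[0.147, 0.05, 0.988], [-0.989, 0.009, 0.147], [-0.002, -0.999, 0.05]]
contact_force: [0.4, -0.0, -0.0]
opening: 0.0558
```

```bash
python3 hold.py 4;python3 -c "
from h import *
x,y=fx(0,-.13)
go(x,y,.070,-81.65)"
```

```text
t 50.72 pos [508.1 -90.5  72.7] tilt [0.0435 0.0118] q [-0.4233  0.2823  1.9108  0.0362  0.9139  0.9791] pitch -0.0345 qd [-0.    -0.003 -0.008  0.001 -0.     0.001]
t 50.72 pos [508.1 -90.5  72.7] yaw -81.58 q6 0.98 F [-0.8 -0.1 -0.4] op 55.8
units dxyz [-0.03  0.09 -0.01]  yawunits 0.01
```

Emit:
drive_tool --targets '[[[0, 0.1, 0], 0]]'

```text
time_s: 50.8
tcp_pos: [0.5088, -0.0907, 0.0703]
tcp_rot: [[0.146, 0.045, 0.988], [-0.989, 0.011, 0.146], [-0.005, -0.999, 0.046]]
contact_force: [2.1, -0.3, 2.6]
opening: 0.0558
```

```bash
python3 hold.py 3
```

```text
t 50.95 pos [508.8 -90.7  70. ] tilt [0.0446 0.0114] q [-0.4232  0.2879  1.9106  0.0364  0.9074  0.979 ] pitch -0.0357 qd [0.002 0.    0.001 0.    0.001 0.001]
```

Emit:
drive_tool --targets '[[[0, 0, 0], 0], [[0, 0, 0], 0], [[0, 0, 0], 0]]' --gripper 1

```text
time_s: 51.2
tcp_pos: [0.5087, -0.0909, 0.0702]
tcp_rot: [[0.146, 0.044, 0.988], [-0.989, 0.011, 0.146], [-0.005, -0.999, 0.046]]
contact_force: [-0.2, 0.3, 0.7]
opening: 0.0737
```

Emit:
drive_tool --targets '[[[0, -0.6, 0], 0], [[0, -1, 0], 0], [[0, -1, -0.3], 0], [[0, -0.5, -0.6], 0], [[0, 0, 0], 0]]'

```text
time_s: 51.62
tcp_pos: [0.4753, -0.0951, 0.1632]
tcp_rot: [[0.147, 0.038, 0.988], [-0.989, 0.014, 0.146], [-0.008, -0.999, 0.04]]
contact_force: [-0.2, -0.2, 0.6]
opening: 0.0881
```

```bash
python3 hold.py 3;python3 -c "
from h import *
st(); snap('wrist','w30',pts=fixpolys()[:5])"
```

```text
t 51.77 pos [476.1 -94.7 160.5] tilt [0.0363 0.0155] q [-0.4601  0.075   1.9384  0.0336  1.1027  0.9494] pitch -0.0254 qd [ 0.004  0.03   0.003  0.     0.002 -0.   ]
t 51.77 pos [476.1 -94.7 160.5] yaw -81.59 q6 0.95 F [-0.5 -0.5 -0.4] op 88.5
```

View pics/w30.png

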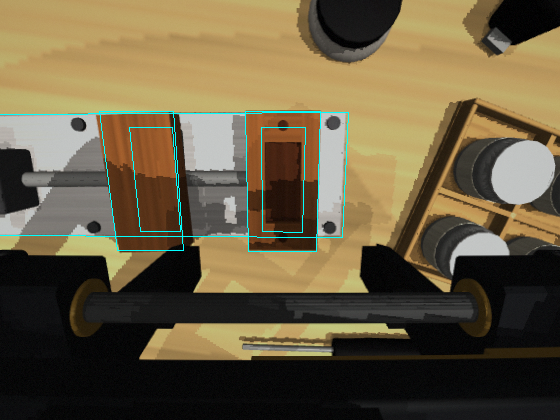

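```bash
python3 -c "
from h import *
x,y=fx(.042,-.02)
go(x,y,.12,-81.65)"
```

```text
t 51.82 pos [475.8 -94.4 159.9] yaw -81.58 q6 0.95 F [ 0.4  0.5 -0.1] op 88.1
units dxyz [-3.65  1.46  2.43]  yawunits 0.01
```

Emit:
drive_tool --targets '[[[-0.9, 0, 0.6], 0], [[-0.9, 0.3, 0.6], 0], [[-0.9, 0.4, 0.6], 0], [[-0.8, 0.5, 0.6], 0]]'

```text
time_s: 52.15
tcp_pos: [0.5354, 0.0193, 0.124]
tcp_rot: [[0.136, 0.034, 0.99], [-0.991, 0.015, 0.136], [-0.01, -0.999, 0.035]]
contact_force: [1.2, -0.4, 0.6]
opening: 0.088
```

```bash
python3 hold.py 3; python3 -c "
from h import *
x,y=fx(.042,-.02)
go(x,y,.09,-81.65)"
```

```text
t 52.30 pos [533.6  20.  122.1] tilt [0.0283 0.016 ] q [-0.1969  0.2395  1.8386  0.0247  1.039   1.221 ] pitch -0.0245 qd [-0.048 -0.047  0.009 -0.012  0.011 -0.027]
t 52.30 pos [533.6  20.  122.1] yaw -81.93 q6 1.22 F [-0.2  0.1  0.6] op 88.0
units dxyz [-0.16  1.07 -0.01]  yawunits -0.06
```

Emit:
drive_tool --targets '[[[-0.15, 0.7, 0], -0.05], [[0, 0.7, 0], 0]]'

```text
time_s: 52.47
tcp_pos: [0.5371, 0.0246, 0.0815]
tcp_rot: [[0.147, 0.034, 0.989], [-0.989, 0.014, 0.146], [-0.009, -0.999, 0.035]]
contact_force: [0.1, -1.0, -1.9]
opening: 0.0881
```

```bash
python3 hold.py 3; python3 -c "
from h import *
x,y=fx(.042,-.02)
go(x,y,.066,-81.65)"
```

```text
t 52.62 pos [535.7  23.9  80.9] tilt [0.0296 0.0149] q [-0.1881  0.3112  1.8498  0.0247  0.9544  1.2232] pitch -0.0262 qd [-0.002 -0.042 -0.027  0.     0.013  0.002]
t 52.62 pos [535.7  23.9  80.9] yaw -81.66 q6 1.22 F [ 0.2 -0.3  0.6] op 88.3
units dxyz [-0.05  0.49 -0.08]  yawunits -0.0
```

Emit:
drive_tool --targets '[[[-0.05, 0.5, -0.05], 0]]' --gripper -0.1 --force 3

```text
time_s: 52.7
tcp_pos: [0.5373, 0.0241, 0.0689]
tcp_rot: [[0.144, 0.035, 0.989], [-0.99, 0.014, 0.144], [-0.008, -0.999, 0.037]]
contact_force: [0.8, -0.4, 0.3]
opening: 0.0837
```

```bash
python3 hold.py 11;python3 -c "
from h import *
st()"
```

```text
t 53.25 pos [535.4  25.1  67. ] tilt [0.0317 0.0142] q [-0.1859  0.334   1.8556  0.0248  0.9236  1.2246] pitch -0.0284 qd [-0.001  0.002  0.    -0.    -0.004 -0.002]
t 53.25 pos [535.4  25.1  67. ] yaw -81.65 q6 1.22 F [-0.7 -1.9  4.4] op 56.3
```

Emit:
drive_tool --targets '[[[0, -0.5, 0], 0], [[0, -0.8, 0], 0], [[0, -1, 0], 0], [[0, -1, 0], 0], [[0, -1, 0], 0]]'

```text
time_s: 53.67
tcp_pos: [0.525, 0.0244, 0.1921]
tcp_rot: [[0.145, 0.014, 0.989], [-0.989, 0.018, 0.145], [-0.016, -1.0, 0.016]]
contact_force: [0.9, 0.8, -0.0]
opening: 0.0559
```

```bash
python3 hold.py 2;python3 -c "
from h import *
st(); snap('side','d31',(200,120,380,255),4.4)"
```

```text
t 53.77 pos [528.8  23.8 196.8] tilt [0.0245 0.0159] q [-0.191   0.1276  1.7979  0.0218  1.1951  1.2264] pitch -0.021 qd [-0.002  0.057  0.06  -0.    -0.064  0.001]
t 53.77 pos [528.8  23.8 196.8] yaw -81.65 q6 1.23 F [-0.5 -0.1 -1.1] op 56.1
```

View pics/d31.png

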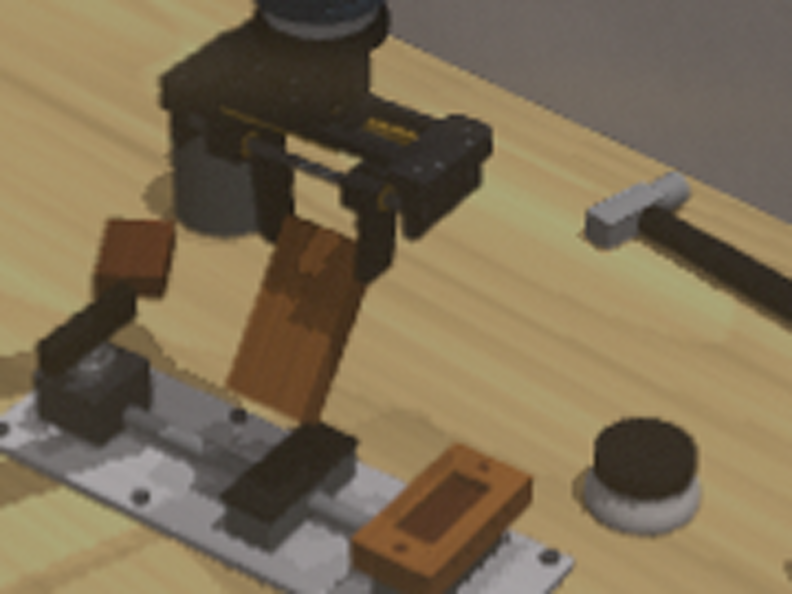

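Emit:
drive_tool --targets '[[[0, 0, 0.6], 0], [[0, 0, 0.8], 0], [[0, 0, 0.9], 0], [[0, 0, 1], 0], [[0, 0, 1], 0]]'

```text
time_s: 54.23
tcp_pos: [0.6505, 0.0442, 0.1881]
tcp_rot: [[0.144, 0.006, 0.99], [-0.989, 0.018, 0.144], [-0.017, -1.0, 0.009]]
contact_force: [0.2, 0.0, -0.5]
opening: 0.0561
```

Emit:
drive_tool --targets '[[[0, 0.5, 1], 0], [[0, 0.8, 1], 0], [[0, 0.8, 0.3], 0], [[0, 0.6, 0], 0]]'

```text
time_s: 54.57
tcp_pos: [0.7268, 0.0573, 0.1013]
tcp_rot: [[0.144, 0.01, 0.989], [-0.989, 0.019, 0.144], [-0.017, -1.0, 0.012]]
contact_force: [1.8, 0.8, 4.9]
opening: 0.0559
```

```bash
python3 hold.py 2;python3 -c "
from h import *
st(); snap('side','d32',(200,90,380,225),4.4)"
```

```text
t 54.67 pos [723.1  57.3  98.7] tilt [0.0021 0.0194] q [-0.092   0.6577  1.2904  0.021   1.1932  1.3262] pitch -0.0002 qd [-0.005 -0.071 -0.003 -0.009  0.054 -0.001]
t 54.67 pos [723.1  57.3  98.7] yaw -81.70 q6 1.33 F [-1.3 -0.9 -1.3] op 55.9
```

View pics/d32.png

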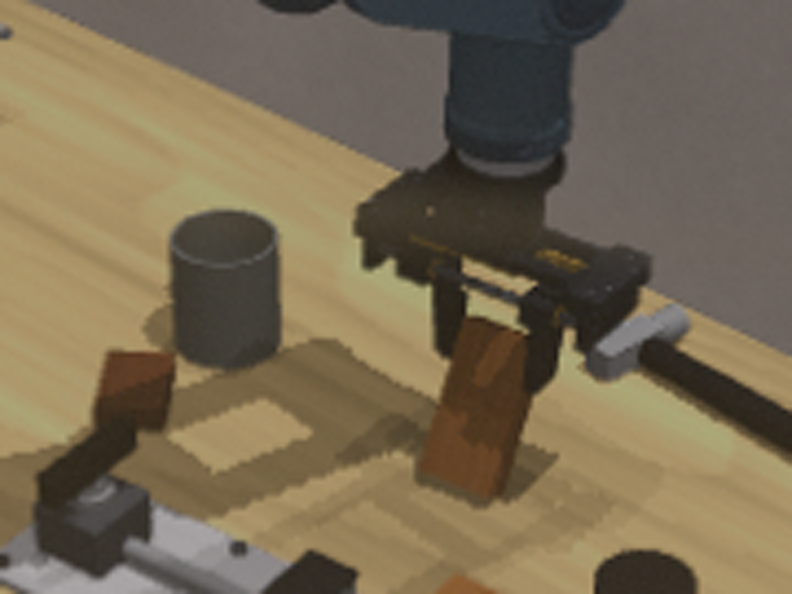

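Emit:
drive_tool --targets '[[[0, 0, -0.5], 0], [[0, 0, -0.7], 0], [[0, 0, -0.7], 0]]'

```text
time_s: 54.97
tcp_pos: [0.6675, 0.0485, 0.102]
tcp_rot: [[0.145, 0.007, 0.989], [-0.989, 0.019, 0.145], [-0.017, -1.0, 0.009]]
contact_force: [0.7, -0.4, -1.0]
opening: 0.056
```

```bash
python3 hold.py 2;python3 -c "
from h import *
st(); snap('side','d33',(200,90,380,225),4.4)"
```

```text
t 55.07 pos [665.   48.6 101.5] tilt [0.0029 0.0188] q [-0.1132  0.5398  1.4683  0.021   1.1328  1.3038] pitch -0.0007 qd [ 0.004  0.031 -0.084  0.009 -0.009  0.011]
t 55.07 pos [665.   48.6 101.5] yaw -81.69 q6 1.30 F [ 0.1  0.3 -1.3] op 56.0
```

View pics/d33.png

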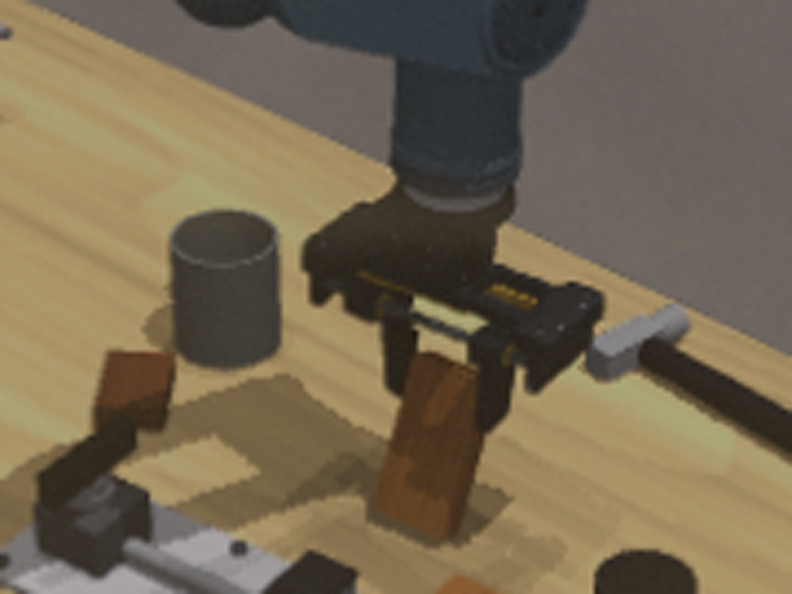

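Emit:
drive_tool --targets '[[[0, -0.4, 0.3], 0], [[0, 0, 0.6], 0], [[0, 0, 0.9], 0], [[0, 0, 1], 0], [[0, 0, -0.3], 0]]'

```text
time_s: 55.53
tcp_pos: [0.7478, 0.0588, 0.1204]
tcp_rot: [[0.143, 0.013, 0.99], [-0.99, 0.018, 0.142], [-0.016, -1.0, 0.016]]
contact_force: [0.7, -0.6, -1.3]
opening: 0.0561
```

Emit:
drive_tool --targets '[[[0, 0.3, 0], 0], [[0, 0.2, -0.3], 0], [[0, 0.1, -0.5], 0], [[0, 0.05, -0.5], 0]]'

```text
time_s: 55.87
tcp_pos: [0.7147, 0.0537, 0.1012]
tcp_rot: [[0.143, 0.022, 0.989], [-0.99, 0.018, 0.142], [-0.015, -1.0, 0.024]]
contact_force: [0.0, 0.7, 1.8]
opening: 0.0558
```

```bash
python3 hold.py 2;python3 -c "
from h import *
st(); snap('side','d34',(200,90,380,225),4.4)"
```

```text
t 55.97 pos [713.2  53.6 101.2] tilt [0.0197 0.0178] q [-0.0986  0.6246  1.3376  0.0214  1.1616  1.3208] pitch -0.0178 qd [ 0.002  0.015 -0.054 -0.     0.006  0.007]
t 55.97 pos [713.2  53.6 101.2] yaw -81.80 q6 1.32 F [-0.9  0.9 -0.5] op 55.8
```

View pics/d34.png

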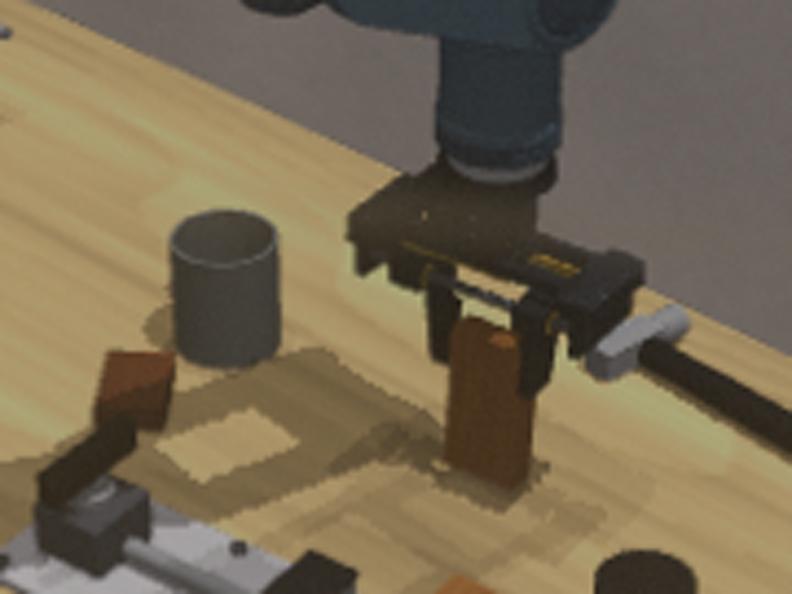

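Nearly vertical, same state as the first front (TCP 101 mm, x 0.713); repeat the press-and-drag that worked.

Emit:
drive_tool --targets '[[[0, 0.2, -0.4], 0], [[0, 0.15, -0.6], 0], [[0, 0.1, -0.6], 0]]'

```text
time_s: 56.27
tcp_pos: [0.6741, 0.047, 0.0921]
tcp_rot: [[0.142, 0.036, 0.989], [-0.99, 0.017, 0.142], [-0.012, -0.999, 0.038]]
contact_force: [0.8, -0.1, 0.5]
opening: 0.0559
```

```bash
python3 hold.py 2;python3 -c "
from h import *
st(); snap('side','d35',(200,90,380,225),4.4)"
```

```text
t 56.37 pos [671.8  47.   91.3] tilt [0.0314 0.0176] q [-0.1153  0.5502  1.4767  0.0238  1.0857  1.3022] pitch -0.0291 qd [ 0.004  0.024 -0.061  0.005  0.006  0.007]
t 56.37 pos [671.8  47.   91.3] yaw -81.82 q6 1.30 F [-0.3 -0.8  1. ] op 55.7
```

View pics/d35.png

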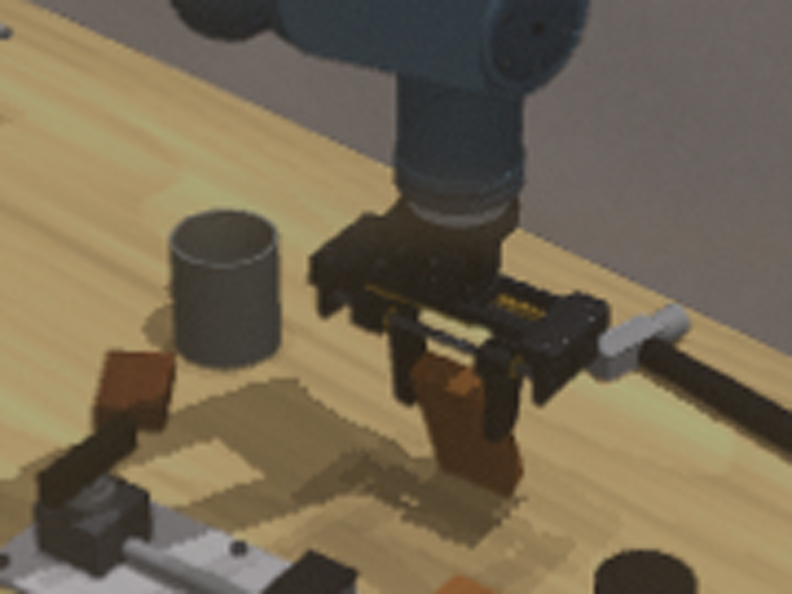

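Emit:
drive_tool --targets '[[[0, 0.5, -0.4], 0], [[0, 0.6, -0.4], 0], [[0, 0.5, -0.2], 0]]'

```text
time_s: 56.67
tcp_pos: [0.6546, 0.0441, 0.0503]
tcp_rot: [[0.142, 0.05, 0.989], [-0.99, 0.018, 0.142], [-0.01, -0.999, 0.052]]
contact_force: [0.1, 0.0, 0.3]
opening: 0.0559
```

```bash
python3 hold.py 2;python3 -c "
from h import *
st()"
```

```text
t 56.77 pos [652.7  44.2  47.7] tilt [0.045  0.0181] q [-0.1241  0.5699  1.5527  0.0284  0.9768  1.2891] pitch -0.0423 qd [-0.001 -0.018 -0.035 -0.001  0.028  0.004]
t 56.77 pos [652.7  44.2  47.7] yaw -81.84 q6 1.29 F [-0.8  0.  -1.2] op 55.7
```

Emit:
drive_tool --targets '[[[0, 0.3, -0.1], 0], [[0, 0.25, -0.1], 0]]'

```text
time_s: 56.93
tcp_pos: [0.6515, 0.0434, 0.0331]
tcp_rot: [[0.142, 0.051, 0.989], [-0.99, 0.017, 0.141], [-0.01, -0.999, 0.053]]
contact_force: [-1.0, 0.6, 0.4]
opening: 0.056
```

```bash
python3 hold.py 3;python3 -c "
from h import *
st(); snap('side','d36',(200,90,380,225),4.4)"
```

```text
t 57.08 pos [650.8  43.4  32.8] tilt [0.0497 0.0176] q [-0.1258  0.5873  1.5631  0.0292  0.9443  1.2864] pitch -0.0469 qd [ 0.001 -0.013 -0.003  0.001  0.006 -0.001]
t 57.08 pos [650.8  43.4  32.8] yaw -81.85 q6 1.29 F [-0.3 -0.2 -0.5] op 55.6
```

View pics/d36.png

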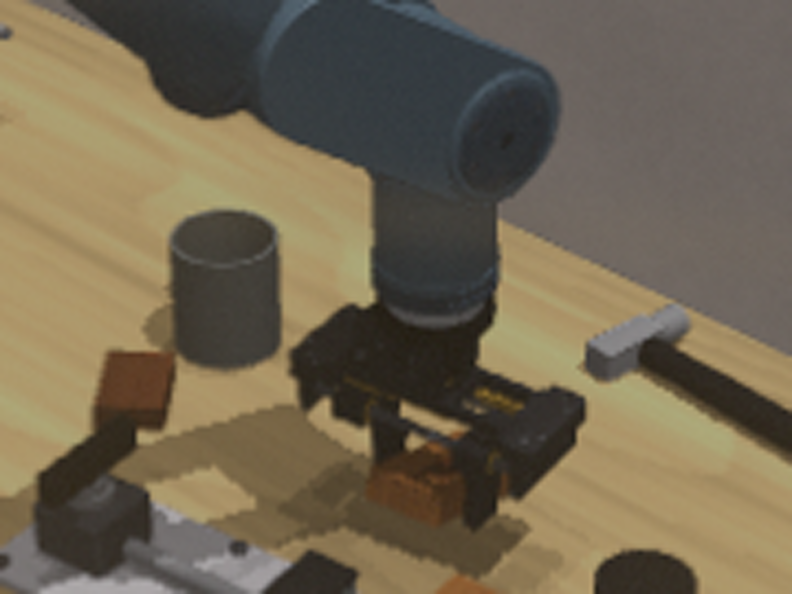

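Emit:
drive_tool --targets '[[[0, 0, 0], 0], [[0, 0, 0], 0], [[0, 0, 0], 0]]' --gripper 1

```text
time_s: 57.38
tcp_pos: [0.6529, 0.0432, 0.0351]
tcp_rot: [[0.142, 0.054, 0.988], [-0.99, 0.017, 0.141], [-0.009, -0.998, 0.056]]
contact_force: [0.1, 0.8, 0.1]
opening: 0.0738
```

Emit:
drive_tool --targets '[[[0, -0.8, 0], 0], [[0, -1, -0.5], 0], [[0, -1, -0.8], 0], [[0, -1, -0.8], 0], [[0, -0.3, -0.5], 0]]'

```text
time_s: 57.8
tcp_pos: [0.568, 0.0298, 0.156]
tcp_rot: [[0.142, 0.052, 0.988], [-0.99, 0.017, 0.141], [-0.01, -0.999, 0.054]]
contact_force: [1.7, -0.5, 0.2]
opening: 0.0882
```

```bash
python3 hold.py 3;python3 -c "
from h import *
st(); snap('wrist','w37')"
```

```text
t 57.95 pos [567.9  30.  153.1] tilt [0.0495 0.0179] q [-0.1696  0.2527  1.7489  0.0293  1.0944  1.2467] pitch -0.0456 qd [ 0.004  0.062 -0.016  0.001 -0.011  0.004]
t 57.95 pos [567.9  30.  153.1] yaw -81.87 q6 1.25 F [ 0.5  0.5 -0.1] op 87.9
```

View pics/w37.png

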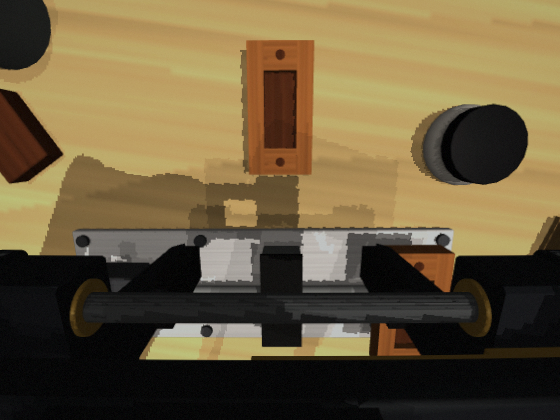

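```bash
python3 -c "
from h import *
d=manip.snapshot('wrist'); W=pix2w(d,[(246,41),(314,40),(313,174),(247,174)],.022); print(np.round(W*1000,1),np.round(W.mean(0)*1000,1)); v=(W[0]+W[1]-W[2]-W[3])/2; print(np.linalg.norm(v),np.degrees(np.arctan2(v[1],v[0])),np.linalg.norm(W[0]-W[1]))
m=W.mean(0); go(m[0],m[1],.09,np.degrees(np.arctan2(v[1],v[0]))-90)"
```

```text
[[709.5  81.3  22. ]
 [717.9  26.3  22. ]
 [610.1   9.1  22. ]
 [601.7  67.5  22. ]] [659.8  46.1  22. ]
0.10888561113474246 8.189118622845342 0.055634828253554924
t 58.05 pos [567.9  30.1 151.1] yaw -81.85 q6 1.25 F [-0.8 -0.4 -0.7] op 88.3
units dxyz [-0.07  2.19  3.  ]  yawunits -0.01
```

Emit:
drive_tool --targets '[[[0, 0.4, 0.9], 0], [[0, 0.5, 1], 0], [[0, 0.5, 0.9], 0], [[0, 0.5, 0.2], 0]]'

```text
time_s: 58.38
tcp_pos: [0.6645, 0.0447, 0.0945]
tcp_rot: [[0.141, 0.047, 0.989], [-0.99, 0.019, 0.14], [-0.012, -0.999, 0.049]]
contact_force: [-0.2, -0.7, -0.7]
opening: 0.0878
```

```bash
python3 hold.py 3
```

```text
t 58.53 pos [659.2  44.8  92.2] tilt [0.0384 0.0192] q [-0.1221  0.5213  1.5189  0.0272  1.0659  1.2946] pitch -0.0356 qd [-0.005 -0.063  0.018  0.002  0.009 -0.002]
```

Emit:
drive_tool --targets '[[[0, 0.8, -0.1], 0], [[0, 0.8, -0.05], 0], [[0, 0.4, 0], 0]]'

```text
time_s: 58.78
tcp_pos: [0.6596, 0.0452, 0.0341]
tcp_rot: [[0.142, 0.044, 0.989], [-0.99, 0.019, 0.141], [-0.012, -0.999, 0.046]]
contact_force: [-0.9, 0.5, 0.1]
opening: 0.0882
```

```bash
python3 hold.py 3;python3 -c "
from h import *
go(.6598,.0461,.028,-81.8)"
```

```text
t 58.93 pos [660.   45.2  35.4] tilt [0.0443 0.0185] q [-0.1213  0.602   1.5321  0.0289  0.9659  1.2915] pitch -0.0415 qd [-0.    -0.033 -0.026 -0.001  0.002  0.002]
t 58.93 pos [660.   45.2  35.4] yaw -81.85 q6 1.29 F [ 0.1 -0.3  0.3] op 88.0
units dxyz [-0.03  0.25 -0.01]  yawunits -0.01
```

Emit:
drive_tool --targets '[[[-0.03, 0.25, 0], 0]]' --gripper -0.1 --force 15

```text
time_s: 59.02
tcp_pos: [0.6623, 0.0459, 0.0307]
tcp_rot: [[0.142, 0.049, 0.989], [-0.99, 0.018, 0.141], [-0.011, -0.999, 0.051]]
contact_force: [0.3, -0.8, 0.3]
opening: 0.0833
```

```bash
python3 hold.py 10;python3 -c "
from h import *
x,y=fx(0,-.02)
go(x,y,.13,-81.65)"
```

```text
t 59.52 pos [660.7  46.1  28.7] tilt [0.0455 0.0183] q [-0.1197  0.613   1.5312  0.0289  0.9546  1.2928] pitch -0.0428 qd [ 0.     0.001 -0.001 -0.002  0.002  0.001]
t 59.52 pos [660.7  46.1  28.7] yaw -81.84 q6 1.29 F [-0.9  0.2  4.4] op 56.0
units dxyz [ 0.05 -3.64 -5.53]  yawunits -0.04
```

Emit:
drive_tool --targets '[[[0, -0.9, 0], 0], [[0, -1, 0], 0], [[0, -1, 0], 0], [[0, -0.5, -0.6], 0], [[0, 0, -1], 0]]'

```text
time_s: 59.93
tcp_pos: [0.6093, 0.0374, 0.1302]
tcp_rot: [[0.142, 0.043, 0.989], [-0.99, 0.019, 0.141], [-0.013, -0.999, 0.045]]
contact_force: [0.0, -0.3, -0.8]
opening: 0.0559
```

Emit:
drive_tool --targets '[[[0, 0, -1], 0], [[0, 0, -1], 0], [[0, 0, -0.9], 0]]'

```text
time_s: 60.18
tcp_pos: [0.5215, 0.0248, 0.1283]
tcp_rot: [[0.143, 0.049, 0.989], [-0.99, 0.018, 0.142], [-0.011, -0.999, 0.051]]
contact_force: [0.3, -0.6, -1.0]
opening: 0.056
```

```bash
python3 hold.py 3;python3 -c "
from h import *
x,y=fx(0,-.02)
go(x,y,.1,-81.65)"
```

```text
t 60.33 pos [521.2  24.9 127.8] tilt [0.047  0.0187] q [-0.1958  0.1947  1.8803  0.0321  1.0244  1.217 ] pitch -0.0423 qd [ 0.005  0.035 -0.082  0.002 -0.014  0.008]
t 60.33 pos [521.2  24.9 127.8] yaw -81.85 q6 1.22 F [ 1.5 -0.6 -1.3] op 56.0
units dxyz [ 0.06  0.88 -1.04]  yawunits -0.04
```

Emit:
drive_tool --targets '[[[0.05, 0.3, -0.6], 0], [[0, 0.4, -0.4], 0]]'

```text
time_s: 60.5
tcp_pos: [0.4981, 0.0187, 0.1088]
tcp_rot: [[0.142, 0.058, 0.988], [-0.99, 0.017, 0.141], [-0.008, -0.998, 0.059]]
contact_force: [0.1, 0.1, -0.9]
opening: 0.0557
```

```bash
python3 hold.py 4;python3 -c "
from h import *
x,y=fx(0,-.02)
go(x,y,.075,-81.65)"
```

```text
t 60.70 pos [498.6  18.9 108.7] tilt [0.0566 0.0172] q [-0.2181  0.1741  1.9531  0.0354  0.9631  1.1917] pitch -0.0513 qd [ 0.003 -0.003 -0.021  0.001 -0.002 -0.004]
t 60.70 pos [498.6  18.9 108.7] yaw -81.87 q6 1.19 F [0.4 0.3 0.6] op 56.1
units dxyz [-0.03  1.11 -0.29]  yawunits -0.04
```

Emit:
drive_tool --targets '[[[0, 0.6, -0.25], 0], [[0, 0.45, -0.1], 0]]'

```text
time_s: 60.87
tcp_pos: [0.4966, 0.0171, 0.0807]
tcp_rot: [[0.142, 0.067, 0.988], [-0.99, 0.015, 0.141], [-0.005, -0.998, 0.069]]
contact_force: [-1.1, 0.9, -1.3]
opening: 0.0555
```

```bash
python3 hold.py 4;python3 -c "
from h import *
x,y=fx(0,-.02)
go(x,y,.071,-81.65)"
```

```text
t 61.07 pos [496.6  17.1  81.1] tilt [0.0666 0.0153] q [-0.223   0.215   1.9759  0.0382  0.8894  1.1828] pitch -0.0613 qd [ 0.001 -0.016 -0.002 -0.    -0.001 -0.   ]
t 61.07 pos [496.6  17.1  81.1] yaw -81.86 q6 1.18 F [-0.4  0.7 -0.9] op 55.8
units dxyz [-0.09  0.33 -0.17]  yawunits -0.04
```

Emit:
drive_tool --targets '[[[-0.09, 0.3, -0.17], 0]]'

```text
time_s: 61.15
tcp_pos: [0.495, 0.0185, 0.0742]
tcp_rot: [[0.141, 0.072, 0.987], [-0.99, 0.014, 0.141], [-0.004, -0.997, 0.074]]
contact_force: [0.7, -0.6, -0.6]
opening: 0.056
```

```bash
python3 hold.py 4;python3 -c "
from h import *
x,y=fx(0,-.02)
go(x,y,.0705,-81.65)"
```

```text
t 61.35 pos [491.8  19.3  71.9] tilt [0.0666 0.0154] q [-0.2205  0.2236  1.9903  0.0388  0.8664  1.1839] pitch -0.0613 qd [ 0.    -0.004 -0.004 -0.001  0.001  0.   ]
t 61.35 pos [491.8  19.3  71.9] yaw -81.85 q6 1.18 F [-0.2 -0.1 -1.1] op 56.0
units dxyz [0.01 0.05 0.  ]  yawunits -0.04
```

Emit:
drive_tool --targets '[[[0, 0.08, 0], 0]]'

```text
time_s: 61.43
tcp_pos: [0.4925, 0.0193, 0.0703]
tcp_rot: [[0.142, 0.068, 0.988], [-0.99, 0.015, 0.141], [-0.005, -0.998, 0.069]]
contact_force: [-8.3, 1.5, 24.6]
opening: 0.0554
```

```bash
python3 hold.py 3;python3 -c "
from h import *
st()"
```

```text
t 61.58 pos [492.5  19.3  70.3] tilt [0.0677 0.0151] q [-0.2203  0.2277  1.9897  0.039   0.8617  1.1838] pitch -0.0624 qd [ 0.002 -0.     0.     0.001 -0.001 -0.   ]
t 61.58 pos [492.5  19.3  70.3] yaw -81.84 q6 1.18 F [-1.3  0.2  4.6] op 55.7
```

Touching the pod (a brief 25 N spike, now 5 N). Release, rise and inspect.

Emit:
drive_tool --targets '[[[0, 0, 0], 0], [[0, 0, 0], 0], [[0, 0, 0], 0]]' --gripper 1

```text
time_s: 61.83
tcp_pos: [0.4932, 0.0191, 0.0709]
tcp_rot: [[0.142, 0.069, 0.987], [-0.99, 0.015, 0.141], [-0.005, -0.997, 0.071]]
contact_force: [0.1, -0.0, 0.8]
opening: 0.0736
```

Emit:
drive_tool --targets '[[[0, -0.6, 0], 0], [[0, -1, 0], 0], [[0, -1, -0.3], 0], [[0, -0.5, -0.6], 0], [[0, 0, 0], 0]]'

```text
time_s: 62.25
tcp_pos: [0.4578, 0.014, 0.163]
tcp_rot: [[0.142, 0.064, 0.988], [-0.99, 0.016, 0.141], [-0.007, -0.998, 0.065]]
contact_force: [-0.3, -0.7, 0.7]
opening: 0.088
```

```bash
python3 hold.py 3;python3 -c "
from h import *
st(); P=fixpolys()[:5]; snap('wrist','w38',pts=P); snap('side','d38',(200,150,350,262),5,P)
go(*fx(0,.14),.13,-81.65)"
```

```text
t 62.40 pos [458.8  14.  160.7] tilt [0.062  0.0166] q [-0.2497 -0.0059  2.0227  0.0358  1.069   1.1634] pitch -0.0558 qd [ 0.003  0.031  0.004 -0.     0.001 -0.002]
t 62.40 pos [458.8  14.  160.7] yaw -81.88 q6 1.16 F [-0.1  0.7 -0.5] op 88.2
t 62.50 pos [458.3  14.2 159.7] yaw -81.87 q6 1.16 F [-0.4  0.1 -0. ] op 88.0
units dxyz [-5.33  1.1   1.05]  yawunits -0.04
```

View pics/w38.png

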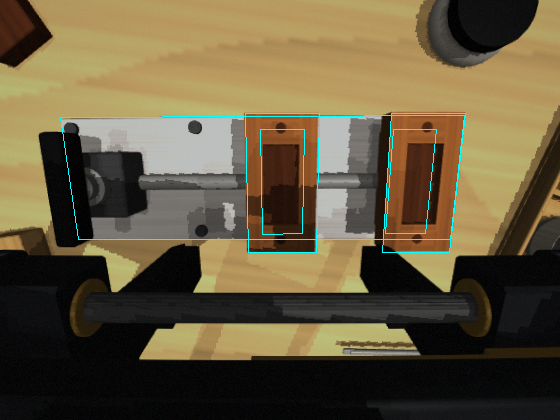

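View pics/d38.png

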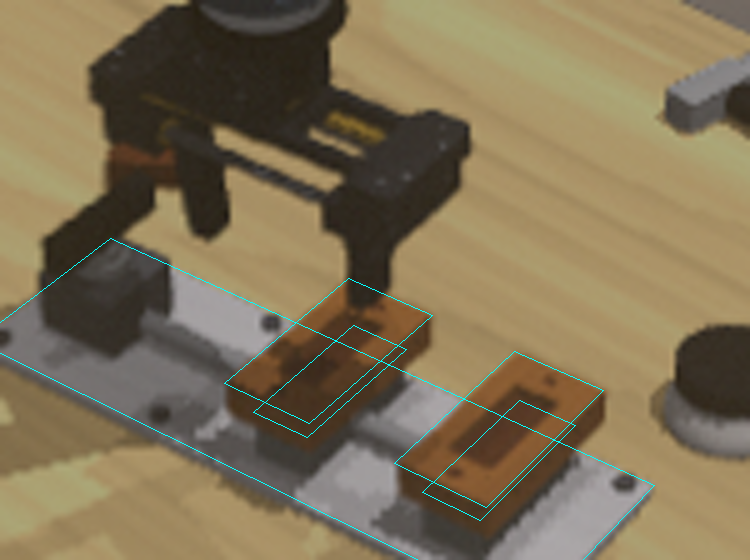

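Emit:
drive_tool --targets '[[[-0.9, 0, 0.2], 0], [[-1, 0, 0.2], 0], [[-1, 0, 0.2], 0], [[-1, 0, 0.2], 0], [[-1, 0, 0.2], 0]]'

```text
time_s: 62.92
tcp_pos: [0.468, 0.1645, 0.1561]
tcp_rot: [[0.13, 0.05, 0.99], [-0.991, 0.015, 0.13], [-0.009, -0.999, 0.052]]
contact_force: [-0.1, 0.0, -0.1]
opening: 0.0883
```

```bash
python3 hold.py 4
```

```text
t 63.12 pos [467.7 163.6 156.2] tilt [0.0497 0.0152] q [0.09   0.0915 1.9309 0.0122 1.0682 1.5215] pitch -0.0509 qd [-0.04  -0.019  0.011 -0.003  0.002 -0.004]
```

Emit:
drive_tool --targets '[[[0, -1, 0], 0], [[0, 1, 0], 0]]'

```text
time_s: 63.28
tcp_pos: [0.4708, 0.1624, 0.1597]
tcp_rot: [[0.133, 0.055, 0.99], [-0.991, 0.015, 0.133], [-0.007, -0.998, 0.057]]
contact_force: [3.5, -0.4, 0.6]
opening: 0.0883
```

```bash
python3 hold.py 4
```

```text
t 63.48 pos [462.9 161.3 149.6] tilt [0.035  0.0132] q [0.0865 0.0992 1.9377 0.0115 1.0687 1.52  ] pitch -0.036 qd [ 0.007 -0.017 -0.024  0.001 -0.     0.003]
```

Emit:
drive_tool --targets '[[[0, -1, 0], 0], [[0, 1, 0], 0]]'

```text
time_s: 63.65
tcp_pos: [0.4668, 0.1602, 0.1554]
tcp_rot: [[0.13, 0.043, 0.991], [-0.992, 0.014, 0.129], [-0.008, -0.999, 0.044]]
contact_force: [2.1, 1.0, 1.8]
opening: 0.0883
```

```bash
python3 hold.py 4
```

```text
t 63.85 pos [458.8 159.7 145.2] tilt [0.0228 0.012 ] q [0.0837 0.104  1.9427 0.0114 1.0712 1.5194] pitch -0.0237 qd [ 0.004 -0.011 -0.02  -0.001 -0.004  0.001]
```

Emit:
drive_tool --targets '[[[0, -1, 0], 0], [[0, 1, 0], 0]]'

```text
time_s: 64.02
tcp_pos: [0.4629, 0.1596, 0.1519]
tcp_rot: [[0.129, 0.032, 0.991], [-0.992, 0.013, 0.129], [-0.009, -0.999, 0.033]]
contact_force: [4.0, 0.8, 1.8]
opening: 0.088
```

```bash
python3 hold.py 4; python3 -c "
from h import *
x,y=fx(0,.14); P=fixpolys()[:1]+[box(x,y,FX['th'],.084,.016,.09)]; snap('wrist','w39',pts=P)
go(x,y,.13,-81.65)"
```

```text
t 64.22 pos [454.8 158.9 141.5] tilt [0.0113 0.011 ] q [0.0827 0.1079 1.9469 0.0114 1.0746 1.5191] pitch -0.0121 qd [ 0.002 -0.007 -0.016 -0.002 -0.007 -0.001]
t 64.27 pos [455.3 158.9 141.9] yaw -82.60 q6 1.52 F [-0.5 -0.7  0.2] op 88.2
units dxyz [-0.55  0.41  0.52]  yawunits -0.19
```

View pics/w39.png

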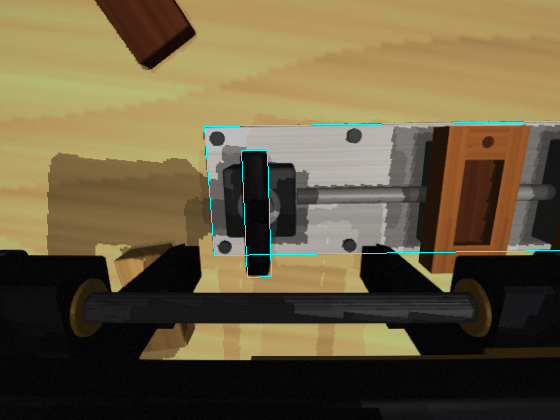

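Emit:
drive_tool --targets '[[[-0.5, 0.2, 0.5], -0.2], [[0, 0.9, 0], 0], [[0, 0.7, 0], 0]]'

```text
time_s: 64.52
tcp_pos: [0.4753, 0.1775, 0.0946]
tcp_rot: [[0.147, 0.026, 0.989], [-0.989, 0.013, 0.146], [-0.009, -1.0, 0.027]]
contact_force: [0.8, -0.7, -1.2]
opening: 0.0882
```

```bash
python3 hold.py 3; python3 -c "
from h import *
x,y=fx(0,.14); go(x,y,.078,-81.65)"
```

```text
t 64.67 pos [474.  177.1  94.2] tilt [0.0218 0.0121] q [0.1169 0.2324 1.9177 0.0115 0.9684 1.5348] pitch -0.0231 qd [-0.002 -0.032 -0.016 -0.     0.009  0.001]
t 64.67 pos [474.  177.1  94.2] yaw -81.60 q6 1.53 F [0.4 0.1 0.4] op 88.2
units dxyz [-0.04  0.54 -0.19]  yawunits 0.01
```

Emit:
drive_tool --targets '[[[-0.03, 0.5, -0.18], 0]]' --gripper -1 --force 15

```text
time_s: 64.75
tcp_pos: [0.4724, 0.1777, 0.0827]
tcp_rot: [[0.146, 0.028, 0.989], [-0.989, 0.013, 0.146], [-0.009, -1.0, 0.03]]
contact_force: [0.6, -0.9, 0.4]
opening: 0.0833
```

```bash
python3 hold.py 20; python3 -c "
from h import *
x,y=fx(0,.14); go(x,y,.078,-81.65)"
```

```text
t 65.75 pos [468.7 177.7  79.1] tilt [0.0217 0.0127] q [0.1192 0.2507 1.9345 0.0125 0.9334 1.5362] pitch -0.023 qd [ 0.     0.     0.001 -0.001  0.001 -0.001]
t 65.75 pos [468.7 177.7  79.1] yaw -81.60 q6 1.54 F [ 0.7  3.  -0.1] op 15.8
units dxyz [ 0.01  0.04 -0.  ]  yawunits 0.01
```

Emit:
drive_tool --targets '[[[0, 0, 0], -1], [[0, 0, 0], -1], [[0, 0, 0], -1], [[0, 0, 0], -1], [[0, 0, 0], -1]]'

```text
time_s: 66.17
tcp_pos: [0.4686, 0.178, 0.0791]
tcp_rot: [[0.564, 0.021, 0.826], [-0.826, 0.013, 0.564], [0.001, -1.0, 0.025]]
contact_force: [-0.0, 1.4, 1.0]
opening: 0.0158
```

Emit:
drive_tool --targets '[[[0, 0, 0], -1], [[0, 0, 0], -1], [[0, 0, 0], -1], [[0, 0, 0], -1], [[0, 0, 0], -1]]'

```text
time_s: 66.58
tcp_pos: [0.4684, 0.1782, 0.0791]
tcp_rot: [[0.871, 0.02, 0.492], [-0.492, 0.014, 0.871], [0.011, -1.0, 0.022]]
contact_force: [-0.5, 0.8, -0.1]
opening: 0.0154
```

Emit:
drive_tool --targets '[[[0, 0, 0], -1], [[0, 0, 0], -1], [[0, 0, 0], -1], [[0, 0, 0], -1], [[0, 0, 0], -1]]'

```text
time_s: 67.0
tcp_pos: [0.4682, 0.1783, 0.0791]
tcp_rot: [[0.998, 0.019, 0.056], [-0.057, 0.014, 0.998], [0.018, -1.0, 0.015]]
contact_force: [0.0, 1.1, 0.7]
opening: 0.0158
```

```bash
python3 -c "
from h import *
x,y=fx(0,.14); go(x,y,.078,8.35)"
```

```text
t 67.00 pos [468.2 178.3  79.1] yaw -3.25 q6 0.17 F [0.  1.1 0.7] op 15.8
units dxyz [ 0.02  0.04 -0.02]  yawunits -2.32
```

Emit:
drive_tool --targets '[[[0, 0, 0], -1], [[0, 0, 0], -1], [[0, 0, 0], -0.6], [[0, 0, 0], -0.2]]'

```text
time_s: 67.33
tcp_pos: [0.4681, 0.1781, 0.0791]
tcp_rot: [[0.979, 0.018, -0.201], [0.201, 0.014, 0.98], [0.02, -1.0, 0.01]]
contact_force: [0.7, 0.3, 0.4]
opening: 0.0162
```

```bash
python3 hold.py 3; python3 -c "
from h import *
x,y=fx(0,.14); go(x,y,.078,8.35)"
```

```text
t 67.48 pos [468.1 178.1  79.1] tilt [0.018  0.0142] q [ 0.119   0.2514  1.9335  0.0149  0.9373 -0.0882] pitch -0.0195 qd [ 0.     0.002 -0.    -0.002 -0.     0.003]
t 67.48 pos [468.1 178.1  79.1] yaw 11.37 q6 -0.09 F [ 0.4 -0.3  0.8] op 16.2
units dxyz [ 0.01  0.04 -0.02]  yawunits 0.6
```

Handle is at its stop (yaw past 8.4°). Square up, release, rise, and look.

Emit:
drive_tool --targets '[[[0, 0, 0], 0.4], [[0, 0, 0], 0], [[0, 0, 0], 0], [[0, 0, 0], 0], [[0, 0, 0], 0]]' --gripper 0.2

```text
time_s: 67.9
tcp_pos: [0.4681, 0.1776, 0.0789]
tcp_rot: [[0.987, 0.018, -0.161], [0.161, 0.013, 0.987], [0.02, -1.0, 0.01]]
contact_force: [0.0, -1.0, -0.3]
opening: 0.0474
```

Emit:
drive_tool --targets '[[[0, -0.7, 0], 0], [[0, -1, 0], 0], [[0, -1, 0], 0], [[0, -1, 0], 0], [[0, -1, 0], 0]]'

```text
time_s: 68.32
tcp_pos: [0.4598, 0.1748, 0.2168]
tcp_rot: [[0.987, -0.0, -0.162], [0.162, 0.01, 0.987], [0.001, -1.0, 0.01]]
contact_force: [0.2, 0.0, -0.6]
opening: 0.0527
```

Emit:
drive_tool --targets '[[[0, -1, 0.5], 0], [[0, -1, 0.8], 0], [[0, -0.5, 1], 0], [[0, 0, 1], 0], [[0, 0, 1], 0]]'

```text
time_s: 68.73
tcp_pos: [0.4424, 0.3016, 0.3066]
tcp_rot: [[0.988, 0.015, -0.155], [0.154, 0.012, 0.988], [0.017, -1.0, 0.01]]
contact_force: [-0.3, -0.9, 0.3]
opening: 0.0526
```

```bash
python3 hold.py 3; python3 -c "
from h import *
st(); P=fixpolys(); snap('side','d40',(190,120,430,340),2.7,P[:1]+P[1:2]+P[3:4]+[box(*CR,.167,.167,.026)]+sum([tinpolys([cell(i)],.059) [:1] for i in (1,2,3,4)],[])); snap('scene','s40',(150,100,390,330),2.6,P[:2]+P[3:4]+P[6:7])"
```

```text
t 68.88 pos [441.6 301.9 305. ] tilt [0.0127 0.0113] q [0.3743 0.0419 1.6636 0.006  1.4202 0.214 ] pitch -0.016 qd [-0.048 -0.     0.033 -0.016  0.001 -0.02 ]
t 68.88 pos [441.6 301.9 305. ] yaw 9.13 q6 0.21 F [ 0.6  0.6 -0.6] op 52.7
```

View pics/d40.png

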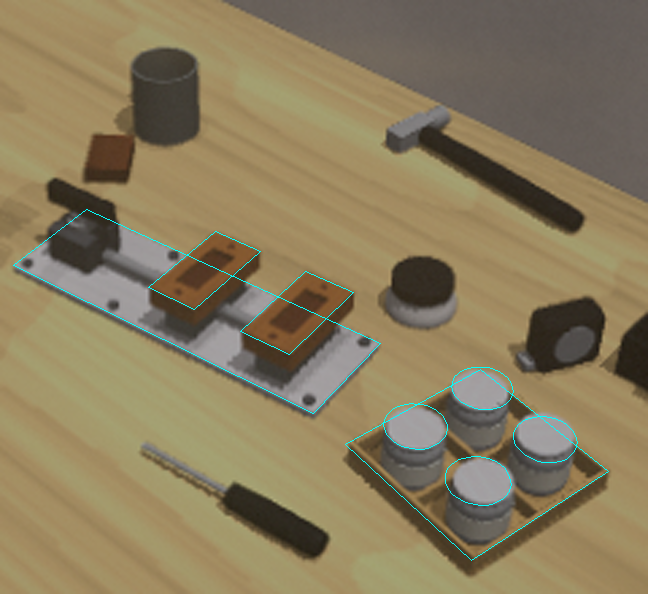

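View pics/s40.png

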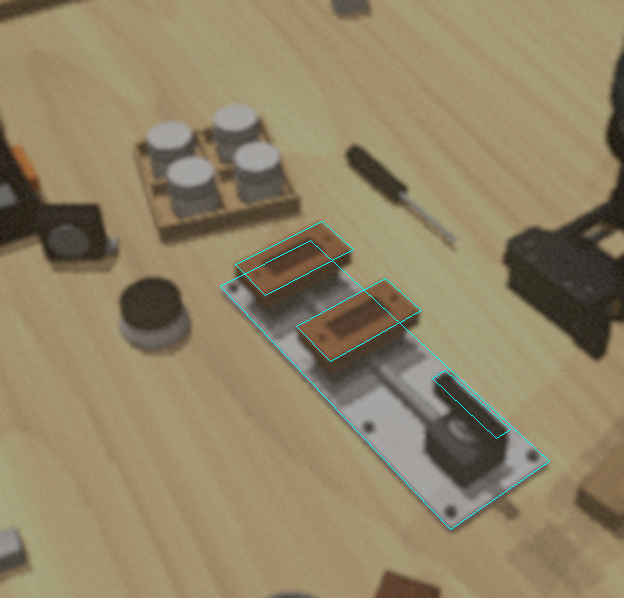

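```bash
python3 -c "
from h import *
print(manip.close_job()); st()"
```

```text
the job is handed in; nothing more can be done
None
the job is handed in; nothing more can be done
```

The job is handed in after about 69 of the 210 s; no verdict was reported.

I switched the vacuum off, turned both drawer fronts over on the bench and laid each back on its own pod. Then I switched the vacuum on again. I stood all four tins in the crate, one to a cell.

**Last checks (scene and side pictures after release):**
- **Fronts:** both lie on their pods with the routed pocket up. They match the outlines I expected to within a few millimetres.
- **Handle:** it lies along the pipe, in the "on" position.
- **Tins:** all four stand upright in the crate, about 4–5 mm or less from the cell centres judging by eye against the outlines.
- **Bystanders:** the glue, mug, screwdriver, tape measure and dark offcut look unmoved. The pale offcut is only partly in the last view.
- **Robot:** the arm is clear of everything.

**What disagreed or went wrong:**
- **Side camera:** my first readings of the tins from it were about 10 mm off those from the other two cameras. I used the scene and wrist cameras for the tins instead.
- **Tool tilt:** the tool slowly tilted while moving and I corrected it several times. At its worst it reached about 0.13 rad, well clear of the objects.
- **Second front:** setting it down caused a brief 25 N force reading. It settled to about 5 N before release.

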